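# Restock and flush a nitrogen dry box

## Robot

A 6-joint arm with a two-finger parallel gripper is mounted at the origin on the work surface. World frame = base frame: x ahead of the robot, y to its left, z up, the work surface at z = 0. Lengths are in mm, angles in rad, forces in N, time in s.
With the tool pointing down it reaches from about 325 to 850 mm from the base axis. Payload 4.4 kg.
Tool frame: the origin (TCP) lies at the centre of the arm's flange, where the gripper is bolted on; the fingertips stand 199 mm ahead of it and the grasp point (between the pads) lies 180 mm ahead of it; z points along the fingers, x is the direction in which the jaws open and shut, and the axes are right-handed (so a half turn about z gives the same grasp; the last joint's range is limited). The gripper opens to 94 mm and grips with 3 to 60 N. Pads are 16 mm wide; open, the fingers measure 119 mm over their backs; the gripper's body (75 mm by 177 mm) begins 78 mm behind the grasp point.
Start: joints at [1.198, 0.207, 1.542, -0, 1.393, -0.15], TCP at [127.063, 560.789, 404.647] pointing down, gripper open.
Joint ranges: [-2.73, 2.73], [-0.86, 2.22], [0.23, 2.46], [-1.11, 4.25], [0.08, 2.63], [-2.82, 2.82]. Speed limits (rad/s): [2.79, 2.79, 3.14, 3.14, 3.14, 3.14].

## Interface

Orientations are given as a 3x3 rotation matrix whose columns are the frame's x, y, z axes.
In Python, from rig import status, eyes, ticket gives the robot as it stands. The module is installed in compiled form; this text tells all that it offers.
- The arm moves only by the tool step_arm, never from a script. Its argument "increments" is a list of rows, each an object with "translation": the shift along the tool's x, y, z in units of 30 mm (1.0 is 30 mm), a list of three; "roll": the turn about the tool's z in units of 6 degrees (1.0 is 6 degrees). A call has 1 to 10 rows; each row shifts and turns the pose as measured when the row begins, along the tool's axes as they then stand; what a row does not reach is not made up. A row lasts 1/8 s, in which the tool goes at most 62.5 mm and 10.7 degrees, less where a joint would pass 70% of its speed; a pose out of reach is approached as far as the arm can. A call is refused whole if a number of a shift passes 1 or a number of a turn 1, either way. A call with a gripper value outside its range is refused whole. "gripper" is the opening in per cent of the stroke, from 0 (shut) to 100 (fully open), set as the call begins (left out, the last holds). The fingers move at their own pace and stop on an object; "grip_force" is the grip in N (left out, the last holds). Time passes only in rows, so rows that do not move let the fingers close. It gives the time, the measured TCP pose, the force and the opening at its end, in the units of the state.
- status.get_state(): the state, without advancing time (a new reading comes with each control period).
- eyes.get_image(name): name is "scene" or "side" or "wrist"; returns the picture (384x512x3 uint8, red, green, blue); there is no depth.
- eyes.camera_model(name): a dict with "fx", "fy", "cx", "cy" (pixels), "distortion" ([k1, k2, p1, p2, k3] as OpenCV has them; the pictures are not rectified), "T" (4x4, takes a point from camera to world coordinates). Camera axes: x right, y up, looking along -z (the intrinsics and any distortion apply to the point x, -y, -z); pixel columns grow to the right and rows downward; lengths in mm; the calibration is good to about 2 mm. A picture is of the moment at which its call begins: read the wrist's pose just before it. camera_model takes no time and is no camera call; for the wrist camera it gives the pose at the moment of the call.
- ticket.hand_in(): hands the job in, once; it reports no verdict.
The state is a dict: "time": time; "q": joint angles; "qvel": joint speeds; "effort": joint torques, N m; "eef_pos": TCP position; "tcp_rot": TCP orientation; "force": force on the tool from outside, world axes, zero at the start; "torque": the same for the moment, N m; "finger_gap": finger opening in mm.
Only numpy, scipy, OpenCV 4.12 (cv2) and the standard library are available. Lean on these libraries where they do the work, as an engineer would, in place of code of your own. Each camera call takes 0.05 s, during which the arm holds its last target.

## Task

Open the nitrogen dry box, move the spent desiccant cartridge from it to the steel oven tray, and stand the fresh cartridge from the bench and every amber reagent jar upright inside the box. Then shut the lid fully, push the gas lever over to its stop on the side away from the box, hold it there for four seconds to flush the box, and let it spring back to the middle, with the lid left shut. Do not push the lever hard over towards the box, which is the vent, and do not disturb the pipette tip box or the orange tube rack.

Things in the scene. Friction and masses are not known exactly. Their poses are not given: they have to be found in the camera images.
- drybox: Clear acrylic dry box with aluminium trim, fixed: 220 (x) by 320 mm (y), walls 100 mm tall, 6 mm thick; floor 8 mm above the bench, 208 by 308 mm inside; jars and cartridge may stand anywhere on it. Origin: centre of the underside; x to the hinge side (away from the robot), y to the robot's left. On its -y side a gas panel reaches out to y = -228 mm.
- lid (a joint): Lid angle, rad: 0 = shut flat, grows as its front edge lifts, 1.6 = stop, just past upright. Starts at 0 to 0.3. The lid is an 8 mm clear sheet of the box's outline, 0.38 kg, hinged along the box's far (+x) top edge; the stiff hinge stays at any angle; moving it takes about 1 to 6 N at the handle. Open it to about 1.5 for room to load.
- lid_hinge (a point): Middle of the lid's hinge line, 110 mm towards +x of the box's origin and 100 mm above the bench; the hinge line runs along the box's y.
- lid_handle (a point): Middle of the lid's handle: a round dark steel bar, 12 mm in diameter, 116 mm long, parallel to the hinge line, on two 12 mm posts 50 mm either side of this point. Lid shut: 185 mm in front of the hinge line and 49 mm above it, 35 mm clear under the bar. It is on the lid's outer face, so on the far side when the lid stands open. Axes turn with the lid.
- valve_lever (a joint): Gas lever angle, rad: 0 = upright, centred, closed; positive = tipped away from the box (to the box's -y), which flushes; negative = tipped towards the box, which vents. Stops at +0.5 and -0.5. A spring returns it to 0 when let go; about 8 N at the grip holds it at a stop.
- valve_grip (a point): Centre of the lever's black grip, an upright round handle 23 mm in diameter, 63 mm long, at box x = -40, y = -203 mm, 180 mm above the bench when centred, 80 mm above its pivot line, which runs along the box's x. Behind it at box x = +45 mm is a clear flow meter tube, top 161 mm above the bench, whose float rises while the lever is at flush.
- cart_old_c (a point): Spent desiccant cartridge: perforated aluminium tin 100 mm long (x) by 40 mm wide (y) by 65 mm tall (z), about 220 g. This point is at its centre, 32 mm above its underside. Starts standing inside the dry box near its left (+y) end, its length roughly along the box's x.
- cart_new_c (a point): Fresh desiccant cartridge: perforated aluminium tin 100 mm long (x) by 40 mm wide (y) by 65 mm tall (z), about 220 g. This point is at its centre, 32 mm above its underside. The same as the spent one, but starts on the open bench, right of the dry box.
- oven_tray: Shallow stainless oven tray, fixed, 150 mm (x) by 130 mm (y), rim 30 mm high, wall and floor 4 mm thick, to the right of the dry box. Origin: centre of its underside.
- jar0_c (a point): Squat straight-sided amber reagent jar with a black screw cap of the same width: 56 mm in diameter, 64 mm tall, about 160 g, heaviest at its foot. This point is at its centre, 32 mm above its foot; z points up out of the cap. Starts upright on the bench to the left of the dry box. Up to four identical ones; some may be absent.
- jar1_c (a point): Squat straight-sided amber reagent jar with a black screw cap of the same width: 56 mm in diameter, 64 mm tall, about 160 g, heaviest at its foot. This point is at its centre, 32 mm above its foot; z points up out of the cap. Starts upright on the bench to the left of the dry box. Up to four identical ones; some may be absent.
- jar2_c (a point): Squat straight-sided amber reagent jar with a black screw cap of the same width: 56 mm in diameter, 64 mm tall, about 160 g, heaviest at its foot. This point is at its centre, 32 mm above its foot; z points up out of the cap. Starts upright on the bench to the left of the dry box. Up to four identical ones; some may be absent.
- jar3_c (a point): Squat straight-sided amber reagent jar with a black screw cap of the same width: 56 mm in diameter, 64 mm tall, about 160 g, heaviest at its foot. This point is at its centre, 32 mm above its foot; z points up out of the cap. Starts upright on the bench to the left of the dry box. Up to four identical ones; some may be absent.
- tip_box: Bystander: white pipette tip box with a blue top, 90 by 125 by 72 mm; origin under its centre. Beyond the jars, far left.
- tube_rack: Bystander: orange tube rack, 90 by 160 by 55 mm; origin under its centre. Far right, beyond the tray and cartridge.
Mind the look-alikes: they are no part of the job. Several things have the shape of the oven_tray; the one meant has the colours described above.

How it is judged (in metres and radians):
On the way, in this order (a step that is already met when the one before it is completed fails the run):
1. the lid is shut with every jar and the fresh cartridge standing in the box and the spent cartridge in the oven tray (x of jar0_c in the frame of drybox between -0.095 and 0.095 m and y of jar0_c in the frame of drybox between -0.145 and 0.145 m and z of jar0_c in the frame of drybox between 0.03 and 0.05 m and angle between each of jar0_c, jar1_c, jar2_c, jar3_c, cart_new_c's own z axis and vertical below 0.2 rad and x of jar1_c in the frame of drybox between -0.095 and 0.095 m and y of jar1_c in the frame of drybox between -0.145 and 0.145 m and z of jar1_c in the frame of drybox between 0.03 and 0.05 m and x of jar2_c in the frame of drybox between -0.095 and 0.095 m and y of jar2_c in the frame of drybox between -0.145 and 0.145 m and z of jar2_c in the frame of drybox between 0.03 and 0.05 m and x of jar3_c in the frame of drybox between -0.095 and 0.095 m and y of jar3_c in the frame of drybox between -0.145 and 0.145 m and z of jar3_c in the frame of drybox between 0.03 and 0.05 m and x of cart_new_c in the frame of drybox between -0.095 and 0.095 m and y of cart_new_c in the frame of drybox between -0.14 and 0.14 m and z of cart_new_c in the frame of drybox between 0.03 and 0.05 m and x of cart_old_c in the frame of oven_tray between -0.07 and 0.07 m and y of cart_old_c in the frame of oven_tray between -0.06 and 0.06 m and z of cart_old_c in the frame of oven_tray between 0 and 0.06 m and value of joint lid below 0.05 rad), for 0.3 s.
2. with the lid shut, the gas lever is held over to the flush side (beyond 0.4 rad) for 3 s (value of joint valve_lever above 0.4 rad and value of joint lid below 0.05 rad), for 3 s.
3. the lever is back in the middle (value of joint valve_lever between -0.06 and 0.06 rad), for 0.3 s.
At the end, for the whole second after the job is handed in: Every jar present and the fresh cartridge stand upright (within 0.2 rad) on the floor inside the dry box; the spent cartridge lies in the oven tray; the lid is shut (under 0.05 rad); the lever is centred (within 0.06 rad); all at rest (all of step 1 and all of step 3 and linear speed of each of jar0, jar1, jar2, jar3, cart_new, cart_old below 0.02 m/s); the robot touches nothing.
It fails at once if the lever is pushed hard over towards the box (vent, beyond 0.3 rad) (value of joint valve_lever below -0.3 rad).
It fails at once if the tip box is moved more than 30 mm (distance of tip_box from where it was at the start of the episode above 0.03 m).
It fails at once if the orange tube rack is moved more than 30 mm (distance of tube_rack from where it was at the start of the episode above 0.03 m).
Of jar0, jar1, jar2, jar3 only 2 to 4 are there at a start; the rules pass over those that are not, and their reading is None.
At some moment in a run one of jar0, jar1, jar2, jar3 may be knocked a few centimetres aside while the robot is not near it.
It also fails if it takes over 210 s, if anything falls off the work surface, if the arm or the gripper's body presses on something with over 40 N, if the wrist force passes 120 N, or if a joint passes its speed limit or range.

## Working session

There is one attempt and no reset: what is moved stays moved. The work goes in short steps, Python scripts to look and compute and a tool call to move; the robot and the scene stay as the last step left them, time stands still between calls to the robot, and variables do not carry over. Pictures are saved under pics/ and viewed, and the job is handed in when it is done.

Besides the shell and the picture viewer there is one more tool, called after "Emit:" by a JSON object that holds its "op" and its "data". step_arm: Moves the arm, as the interface text tells. Its arguments: {"type":"object","properties":{"increments":{"type":"array"},"gripper":{"type":"number"},"grip_force":{"type":"number"}},"required":["increments"]}

```bash
mkdir -p pics; ls; python3 - <<'E'
from rig import status, eyes
import cv2, numpy as np
s=status.get_state(); print(s)
for n in ["scene","side","wrist"]:
    m=eyes.camera_model(n); print(n,{k:np.round(v,3).tolist() for k,v in m.items()})
    im=eyes.get_image(n); cv2.imwrite(f"pics/{n}0.png",cv2.resize(im[:,:,::-1],(800,600),interpolation=cv2.INTER_CUBIC))
E
```

```text
pics
{'time': 0.0, 'q': array([ 1.19749863e+00,  2.07396472e-01,  1.54295283e+00, -7.72548040e-06,
        1.39348141e+00, -1.50532382e-01]), 'qvel': array([ 0.00239032, -0.0013295 ,  0.00190359,  0.00014664, -0.00179673,
        0.00114711]), 'effort': array([-2.09147488e-04, -3.70861781e+01, -2.81427687e+01,  6.98321848e-02,
        3.58973758e-02, -1.55736961e-04]), 'eef_pos': array([126.92929688, 560.44226803, 403.50420645]), 'tcp_rot': array([[ 2.20925212e-01,  9.75290416e-01, -8.09111553e-04],
       [ 9.75288239e-01, -2.20926450e-01, -2.08669393e-03],
       [-2.21388674e-03, -3.28113681e-04, -9.99997496e-01]]), 'force': array([ 0.71626051, -0.60933375,  0.30137298]), 'torque': array([-0.0540318 ,  0.00832516,  0.00519075]), 'finger_gap': 94.07667807359198}
scene {'fx': 368.301, 'fy': 368.301, 'cx': 252.95, 'cy': 188.438, 'distortion': [-0.026, 0.0, 0.0, 0.0, 0.0], 'T': [[0.746, -0.407, 0.527, 990.835], [0.666, 0.43, -0.61, -619.986], [0.022, 0.806, 0.592, 714.092], [0.0, 0.0, 0.0, 1.0]]}
side {'fx': 433.727, 'fy': 433.727, 'cx': 257.392, 'cy': 185.248, 'distortion': [0.016, 0.0, 0.0, 0.0, 0.0], 'T': [[-0.941, 0.203, -0.271, 147.655], [-0.339, -0.6, 0.725, 880.145], [-0.015, 0.774, 0.633, 866.868], [0.0, 0.0, 0.0, 1.0]]}
wrist {'fx': 281.764, 'fy': 281.764, 'cx': 257.709, 'cy': 193.924, 'distortion': [-0.056, 0.0, 0.0, 0.0, 0.0], 'T': [[0.221, -0.937, -0.272, 46.93], [0.975, 0.211, 0.064, 578.915], [-0.003, -0.279, 0.96, 383.462], [0.0, 0.0, 0.0, 1.0]]}
```

View pics/scene0.png

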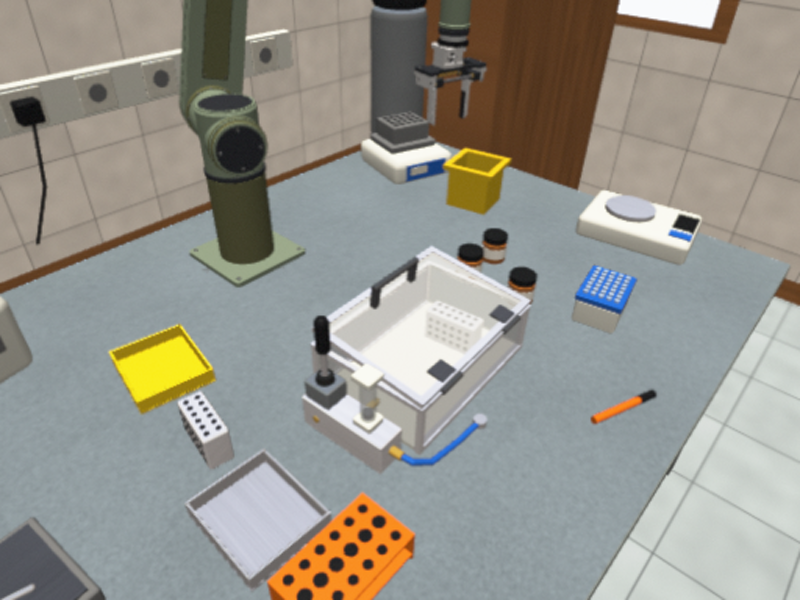

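View pics/side0.png

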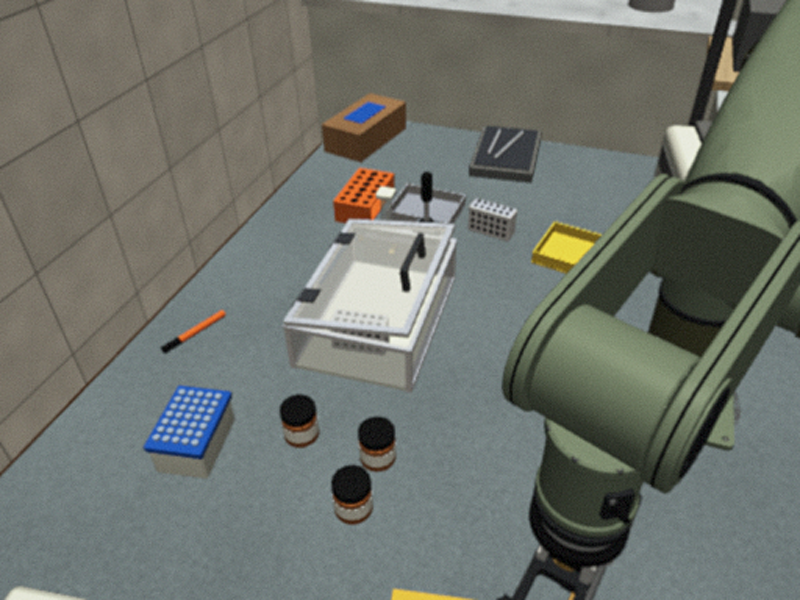

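View pics/wrist0.png

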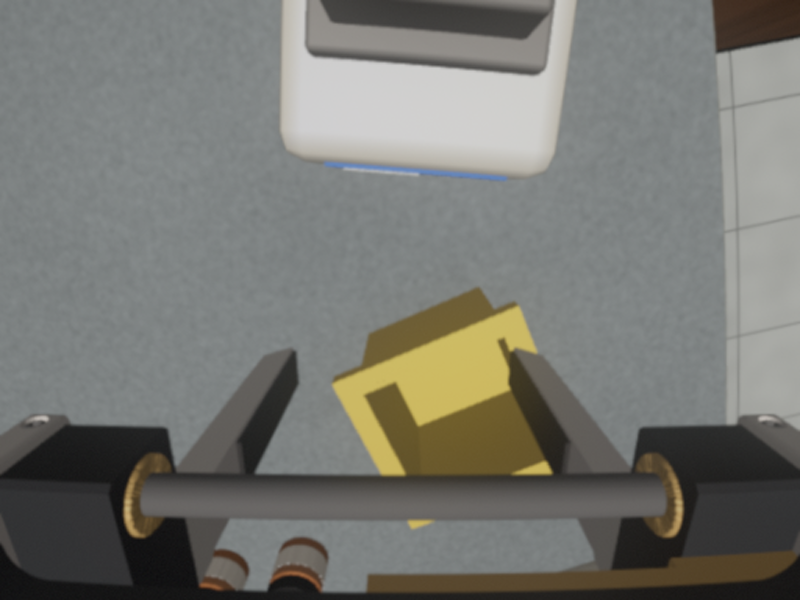

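```bash
cat > h.py <<'E'
from rig import status, eyes
import cv2, numpy as np
def grab(n,tag,crop=None,k=1.0):
    m=eyes.camera_model(n); im=eyes.get_image(n)
    cv2.imwrite(f"pics/{tag}_raw.png",im[:,:,::-1])
    np.save(f"pics/{tag}_T.npy",m["T"])
    show(tag,tag,crop)
def show(tag,out,crop=None):
    im=cv2.imread(f"pics/{tag}_raw.png")
    x0,y0,x1,y1=crop or (0,0,512,384)
    c=im[y0:y1,x0:x1]; s=min(800/(x1-x0),600/(y1-y0))
    c=cv2.resize(c,None,fx=s,fy=s,interpolation=cv2.INTER_CUBIC)
    st=20
    for u in range((x0+st-1)//st*st,x1,st):
        cv2.putText(c,str(u),(int((u-x0+.5)*s),10),0,.35,(0,0,255),1); cv2.line(c,(int((u-x0+.5)*s),12),(int((u-x0+.5)*s),18),(0,0,255),1)
    for v in range((y0+st-1)//st*st,y1,st):
        cv2.putText(c,str(v),(0,int((v-y0+.5)*s)+4),0,.35,(0,0,255),1); cv2.line(c,(24,int((v-y0+.5)*s)),(30,int((v-y0+.5)*s)),(0,0,255),1)
    cv2.imwrite(f"pics/{out}.png",c)
def cam(n,T=None):
    m=eyes.camera_model(n)
    K=np.array([[m["fx"],0,m["cx"]],[0,m["fy"],m["cy"]],[0,0,1]])
    T=np.array(m["T"] if T is None else T)
    return K,np.array(m["distortion"],float),T
F=np.diag([1,-1,-1.])
def ray(n,uv,z,T=None):
    K,d,T=cam(n,T)
    p=cv2.undistortPoints(np.array(uv,float).reshape(-1,1,2),K,d)[:,0]
    D=(T[:3,:3]@F@np.c_[p,np.ones(len(p))].T).T; o=T[:3,3]
    return o+D*((np.broadcast_to(z,len(p))-o[2])/D[:,2])[:,None]
def proj(n,P,T=None):
    K,d,T=cam(n,T); R=F@T[:3,:3].T; t=-R@T[:3,3]
    return cv2.projectPoints(np.array(P,float).reshape(-1,1,3),cv2.Rodrigues(R)[0],t,K,d)[0][:,0]
E
python3 - <<'E'
from h import *
grab("scene","s1",(180,140,350,300)); show("s1","s1b",(60,200,280,384))
grab("side","d1",(80,90,340,340)); 
E
```

```text
(no output)
```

View pics/s1.png

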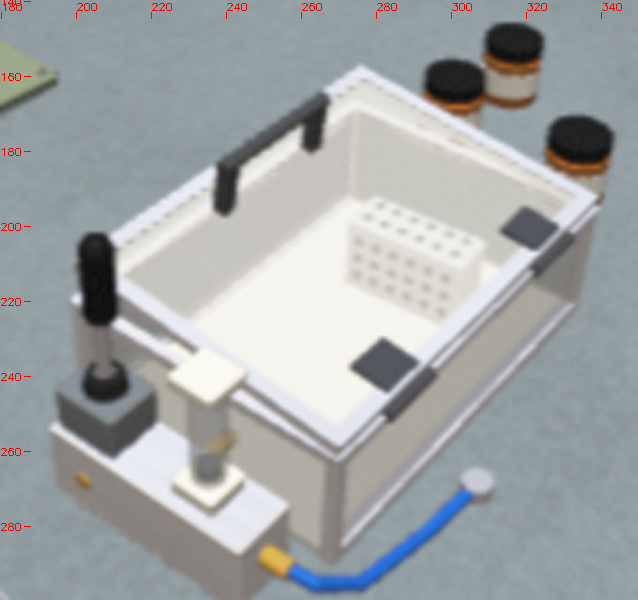

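View pics/s1b.png

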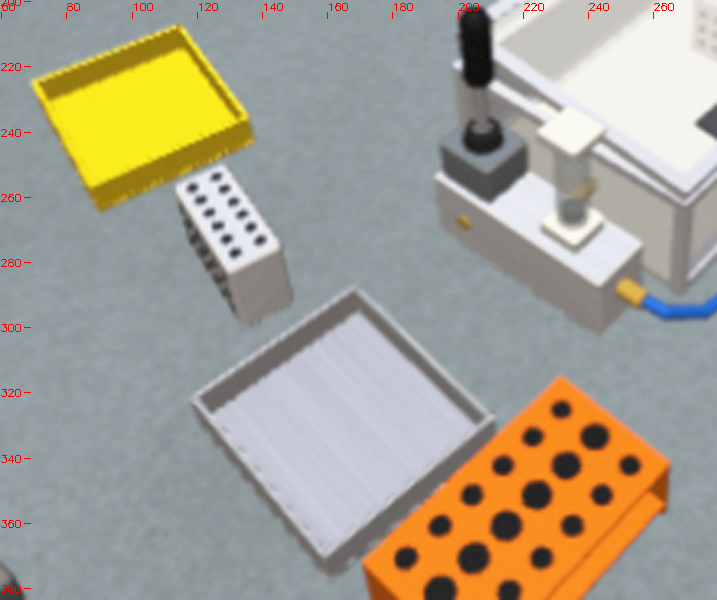

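View pics/d1.png

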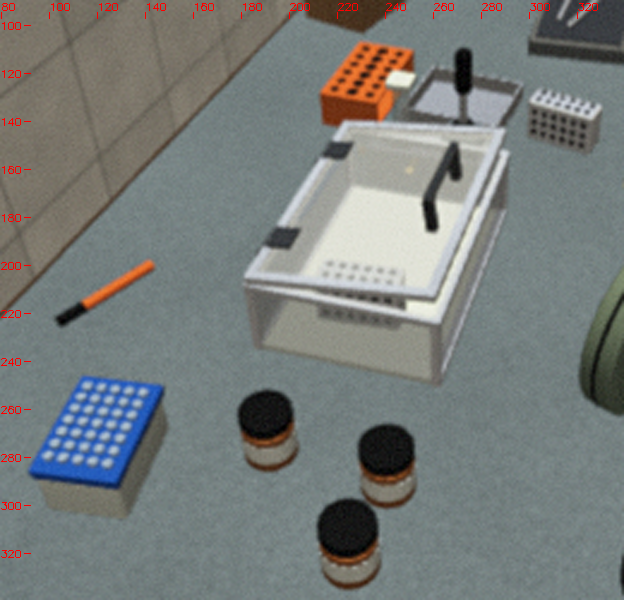

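```bash
cat > m1.py <<'E'
from h import *
from scipy.optimize import least_squares
def s1(p): p=np.array(p,float); return p/3.75+[180,140]-.5
def s1b(p): p=np.array(p,float); return p/3.261+[60,200]-.5
def d1(p): p=np.array(p,float); return p/2.4+[80,90]-.5
sc=[((110,-160,100),s1((338,450))),((110,-160,0),s1((333,562))),((110,160,100),s1((597,205))),((110,160,0),s1((576,307))),((-110,-160,100),s1((75,298))),((-40,-203,211),s1((97,235))),((-40,-203,149),s1((100,322)))]
sd=[((110,160,100),d1((247,283))),((110,160,0),d1((260,347))),((-110,160,0),d1((438,383))),((-110,160,100),d1((440,320))),((-110,-160,100),d1((507,152)))]
def tf(p,P):
    c,s=np.cos(p[2]),np.sin(p[2]); P=np.array(P,float); return np.c_[p[0]+c*P[:,0]-s*P[:,1],p[1]+s*P[:,0]+c*P[:,1],P[:,2]]
def res(p):
    return np.r_[(proj("scene",tf(p,[a for a,_ in sc]))-[b for _,b in sc]).ravel(),(proj("side",tf(p,[a for a,_ in sd]))-[b for _,b in sd]).ravel()]
r=least_squares(res,[600,0,0],loss="soft_l1"); print("box",r.x, np.round(res(r.x).reshape(-1,2),1).tolist())
np.save("box.npy",r.x)
print("jars",ray("side",[d1((266,410)),d1((386,446)),d1((348,521))],64).round())
print("newcart",ray("scene",s1b([(177,186),(226,165),(280,245),(228,270)]),65).round())
print("tray",ray("scene",s1b([(355,288),(495,418),(193,400)]),30).round())
print("oldcart",ray("scene",s1([(372,197),(484,245),(455,278),(348,232)]),73).round())
print("tipbox",ray("side",d1([(82,377),(163,385),(120,487),(30,472)]),72).round())
print("handle",ray("scene",s1([(220,168),(325,98)]),149+30).round())
E
python3 m1.py
```

```text
box [ 5.32822800e+02 -1.12708085e+01  5.99198257e-02] [[0.1, 1.2], [-0.6, 0.1], [-1.1, -0.0], [-0.9, -0.2], [-0.2, 0.1], [-0.5, 1.9], [0.2, -0.0], [-0.6, 0.5], [-1.5, 0.5], [0.5, 1.4], [-0.7, 0.7], [-0.0, 0.1]]
jars [[548. 283.  64.]
 [417. 286.  64.]
 [418. 377.  64.]]
newcart [[ 355. -380.   65.]
 [ 363. -344.   65.]
 [ 455. -361.   65.]
 [ 448. -398.   65.]]
tray [[ 497. -335.   30.]
 [ 643. -338.   30.]
 [ 492. -461.   30.]]
oldcart [[486.  79.  73.]
 [584.  90.  73.]
 [590.  44.  73.]
 [500.  32.  73.]]
tipbox [[745. 311.  72.]
 [660. 293.  72.]
 [631. 417.  72.]
 [721. 430.  72.]]
handle [[476. -81. 179.]
 [471.  33. 179.]]
```

```bash
cat > m2.py <<'E'
from m1 import *
b=np.load("box.npy")
def handle(th,y=0): return tf(b,[(110-185*np.cos(th)+49*np.sin(th),y,100+185*np.sin(th)+49*np.cos(th))])[0]
if __name__=="__main__":
  for th in np.arange(0,.31,.05):
    print(th,np.round(handle(th)), np.round(np.r_[proj("scene",[handle(th,-53),handle(th,53)])-s1([(222,166),(325,100)]),proj("side",[handle(th,53),handle(th,-53)])-d1([(430,197),(455,147)])],1).tolist())
E
python3 m2.py|tail -7
```

```text
0.0 [458. -16. 149.] [[-1.4, 5.7], [-4.0, 5.8], [1.7, 8.9], [1.6, 7.2]]
0.05 [461. -16. 158.] [[-0.6, 3.2], [-3.1, 3.4], [0.6, 6.0], [0.7, 4.4]]
0.1 [464. -15. 167.] [[0.4, 0.8], [-2.1, 1.0], [-0.5, 3.1], [-0.4, 1.6]]
0.15000000000000002 [467. -15. 176.] [[1.4, -1.5], [-0.9, -1.3], [-1.9, 0.2], [-1.6, -1.2]]
0.2 [471. -15. 185.] [[2.7, -3.8], [0.5, -3.5], [-3.4, -2.7], [-3.0, -4.0]]
0.25 [476. -15. 193.] [[4.1, -5.9], [1.9, -5.6], [-5.1, -5.5], [-4.5, -6.8]]
0.30000000000000004 [481. -14. 201.] [[5.6, -7.9], [3.6, -7.6], [-7.0, -8.4], [-6.3, -9.5]]
```

```bash
cat > plan.py <<'E'
# usage: plan.py x y z(grasp pt) yawdeg [max units per axis]  -> rows in tool axes
import sys,json
from h import *
def plan(P,R,tgt,yaw,cap=1.0,nmax=40):
    P=np.array(P,float);R=np.array(R,float);tgt=np.array(tgt,float)
    rows=[]
    cy=np.arctan2(R[1,0],R[0,0]); d=(np.radians(yaw)-cy+np.pi)%(2*np.pi)-np.pi
    roll=-np.degrees(d)/6
    D=tgt-P
    n=int(np.ceil(max(np.linalg.norm(D)/30/cap,abs(roll)/.95,1)-.02))
    for i in range(n):
        rr=roll/n
        t=R.T@(D/n)/30
        m=abs(t).max()
        rows.append((np.round(t,2).tolist(),round(rr,2)))
        a=np.radians(rr*6);c,s=np.cos(a),np.sin(a)
        R=R@np.array([[c,-s,0],[s,c,0],[0,0,1]])
    return rows
if __name__=="__main__":
    a=[float(v) for v in sys.argv[1:]]
    s=status.get_state(); R=s["tcp_rot"]; P=s["eef_pos"]+180*R[:,2]
    print("t",round(s["time"],2),"grasp",P.round(1),"yaw",np.degrees(np.arctan2(R[1,0],R[0,0])).round(1),"F",s["force"].round(1),"gap",round(s["finger_gap"],1))
    if len(a)>=4:
        rows=plan(P,R,a[:3],a[3],a[4] if len(a)>4 else 1.0)
        print(len(rows)); 
        for r in rows: print(r)
E
python3 plan.py 466 -15 240 3.4
```

```text
t 0.25 grasp [126.9 560.5 224.1] yaw 77.2 F [-0.2  0.4  0.7] gap 93.9
23
([-0.7, 0.66, -0.02], np.float64(0.54))
([-0.67, 0.7, -0.02], np.float64(0.54))
([-0.63, 0.74, -0.02], np.float64(0.54))
([-0.58, 0.77, -0.02], np.float64(0.54))
([-0.54, 0.8, -0.02], np.float64(0.54))
([-0.49, 0.83, -0.02], np.float64(0.54))
([-0.45, 0.86, -0.02], np.float64(0.54))
([-0.4, 0.88, -0.02], np.float64(0.54))
([-0.35, 0.9, -0.02], np.float64(0.54))
([-0.3, 0.92, -0.02], np.float64(0.54))
([-0.24, 0.94, -0.02], np.float64(0.54))
([-0.19, 0.95, -0.02], np.float64(0.54))
([-0.14, 0.96, -0.02], np.float64(0.54))
([-0.08, 0.96, -0.02], np.float64(0.54))
([-0.03, 0.97, -0.02], np.float64(0.54))
([0.02, 0.97, -0.02], np.float64(0.54))
([0.08, 0.96, -0.02], np.float64(0.54))
([0.13, 0.96, -0.02], np.float64(0.54))
([0.19, 0.95, -0.02], np.float64(0.54))
([0.24, 0.94, -0.02], np.float64(0.54))
([0.29, 0.92, -0.02], np.float64(0.54))
([0.34, 0.91, -0.02], np.float64(0.54))
([0.39, 0.89, -0.02], np.float64(0.54))
```

Emit:
{"op": "step_arm", "data": {"increments": [{"translation": [-0.7,0.66,0],"roll": 0.55},{"translation": [-0.67,0.7,0],"roll": 0.55},{"translation": [-0.63,0.74,0],"roll": 0.55},{"translation": [-0.58,0.77,0],"roll": 0.55},{"translation": [-0.54,0.8,0],"roll": 0.55},{"translation": [-0.5,0.83,0],"roll": 0.55},{"translation": [-0.45,0.86,0],"roll": 0.55},{"translation": [-0.4,0.88,0],"roll": 0.55},{"translation": [-0.35,0.9,0],"roll": 0.55},{"translation": [-0.3,0.92,0],"roll": 0.55}], "gripper": 100}}

```text
time: 1.5
eef_pos: [272.7, 301.3, 403.4]
tcp_rot: [[0.727, 0.687, 0.0], [0.687, -0.727, -0.002], [-0.001, 0.001, -1.0]]
force: [0.6, 0.4, 0.0]
finger_gap: 94.0
```

```bash
python3 plan.py 466 -15 240 3.4
```

```text
t 1.5 grasp [272.7 301.  223.4] yaw 43.4 F [0.6 0.4 0. ] gap 94.0
13
([-0.2, 0.93, -0.04], np.float64(0.51))
([-0.15, 0.94, -0.04], np.float64(0.51))
([-0.1, 0.95, -0.04], np.float64(0.51))
([-0.05, 0.95, -0.04], np.float64(0.51))
([0.01, 0.95, -0.04], np.float64(0.51))
([0.06, 0.95, -0.04], np.float64(0.51))
([0.11, 0.94, -0.04], np.float64(0.51))
([0.16, 0.94, -0.04], np.float64(0.51))
([0.21, 0.93, -0.04], np.float64(0.51))
([0.26, 0.91, -0.04], np.float64(0.51))
([0.31, 0.9, -0.04], np.float64(0.51))
([0.35, 0.88, -0.04], np.float64(0.51))
([0.4, 0.86, -0.04], np.float64(0.51))
```

Tracking is excellent.

Emit:
{"op": "step_arm", "data": {"increments": [{"translation": [-0.2,0.93,0],"roll": 0.51},{"translation": [-0.15,0.94,0],"roll": 0.51},{"translation": [-0.1,0.95,0],"roll": 0.51},{"translation": [-0.05,0.95,0],"roll": 0.51},{"translation": [0,0.95,0],"roll": 0.51},{"translation": [0.06,0.95,0],"roll": 0.51},{"translation": [0.11,0.94,0],"roll": 0.51},{"translation": [0.16,0.94,0],"roll": 0.51},{"translation": [0.21,0.93,0],"roll": 0.51},{"translation": [0.26,0.91,0],"roll": 0.51}]}}

```text
time: 2.75
eef_pos: [422.5, 47.6, 404.4]
tcp_rot: [[0.979, 0.203, 0.003], [0.203, -0.979, -0.0], [0.003, 0.001, -1.0]]
force: [0.6, -0.6, -0.0]
finger_gap: 94.1
```

Emit:
{"op": "step_arm", "data": {"increments": [{"translation": [0.31,0.9,0],"roll": 0.51},{"translation": [0.35,0.88,0],"roll": 0.51},{"translation": [0.4,0.86,0],"roll": 0.51},{"translation": [0,0,0],"roll": 0}]}}

```text
time: 3.25
eef_pos: [467.3, -30.0, 404.5]
tcp_rot: [[0.999, 0.036, 0.003], [0.036, -0.999, -0.0], [0.003, 0.0, -1.0]]
force: [-0.2, 0.6, -1.4]
finger_gap: 93.8
```

```bash
python3 plan.py 466 -15 172 3.4; python3 - <<'E'
from h import *
grab("wrist","w2"); grab("side","d2",(150,50,410,260))
E
```

```text
t 3.25 grasp [467.9 -30.  224.5] yaw 2.1 F [-0.2  0.6 -1.4] gap 93.8
2
([-0.03, -0.25, 0.87], np.float64(-0.11))
([-0.02, -0.25, 0.87], np.float64(-0.11))
```

View pics/w2.png

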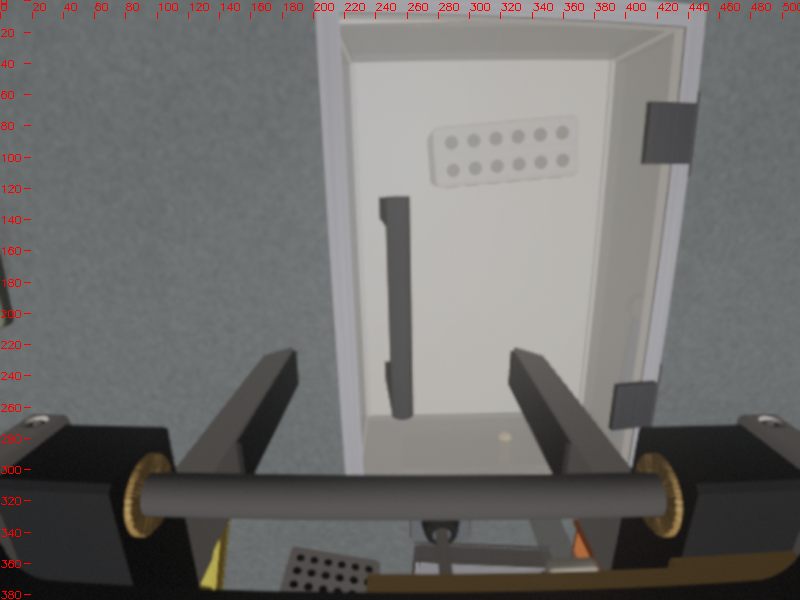

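View pics/d2.png

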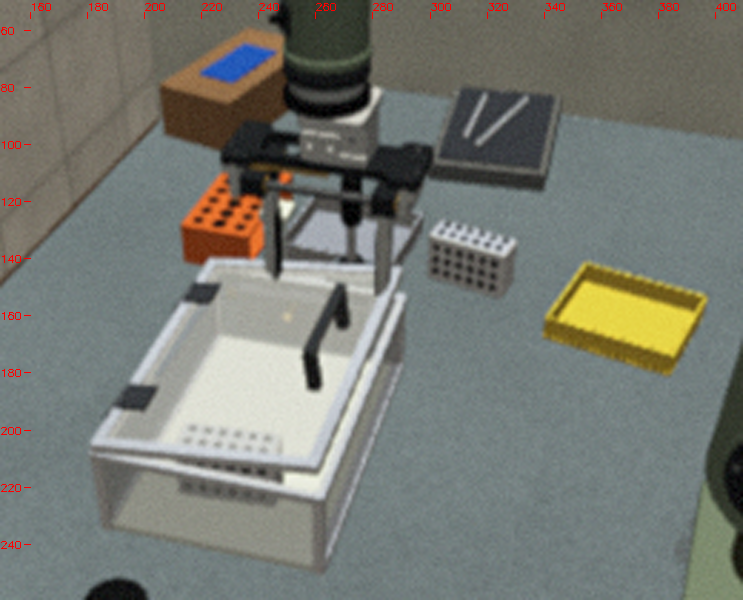

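```bash
python3 - <<'E'
from h import *
T=np.load("pics/w2_T.npy")
print(ray("wrist",[(254.5,126),(257,265)],[173,173],T).round(1))
print(ray("wrist",[(275,88),(368,74),(369,112),(281,119)],[73]*4,T).round(1))
E
```

```text
[[462.8  42.2 173. ]
 [468.7 -72.2 173. ]]
[[482.2  77.1  73. ]
 [578.5  95.5  73. ]
 [584.6  57.3  73. ]
 [490.3  45.8  73. ]]
```

Emit:
{"op": "step_arm", "data": {"increments": [{"translation": [-0.03,-0.25,0.58],"roll": -0.1},{"translation": [-0.03,-0.25,0.58],"roll": -0.1},{"translation": [0,0,0.57],"roll": 0},{"translation": [0,0,0],"roll": 0},{"translation": [0,0,0],"roll": 0}]}}

```text
time: 3.98
eef_pos: [460.5, -7.6, 347.3]
tcp_rot: [[0.998, 0.069, -0.002], [0.069, -0.998, 0.003], [-0.002, -0.003, -1.0]]
force: [-0.0, -0.4, -0.1]
finger_gap: 93.7
```

Emit:
{"op": "step_arm", "data": {"increments": [{"translation": [0,0,0],"roll": 0},{"translation": [0,0,0],"roll": 0},{"translation": [0,0,0],"roll": 0},{"translation": [0,0,0],"roll": 0},{"translation": [0,0,0],"roll": 0}], "gripper": 0, "grip_force": 15}}

```text
time: 4.6
eef_pos: [461.1, -7.6, 349.2]
tcp_rot: [[0.998, 0.069, 0.002], [0.069, -0.998, 0.002], [0.002, -0.002, -1.0]]
force: [0.1, 1.1, 0.5]
finger_gap: 47.5
```

```bash
python3 plan.py; python3 - <<'E'
from h import *
grab("side","d3",(150,50,410,260))
E
```

```text
t 4.6 grasp [461.5  -7.2 169.2] yaw 4.0 F [0.1 1.1 0.5] gap 47.5
```

View pics/d3.png

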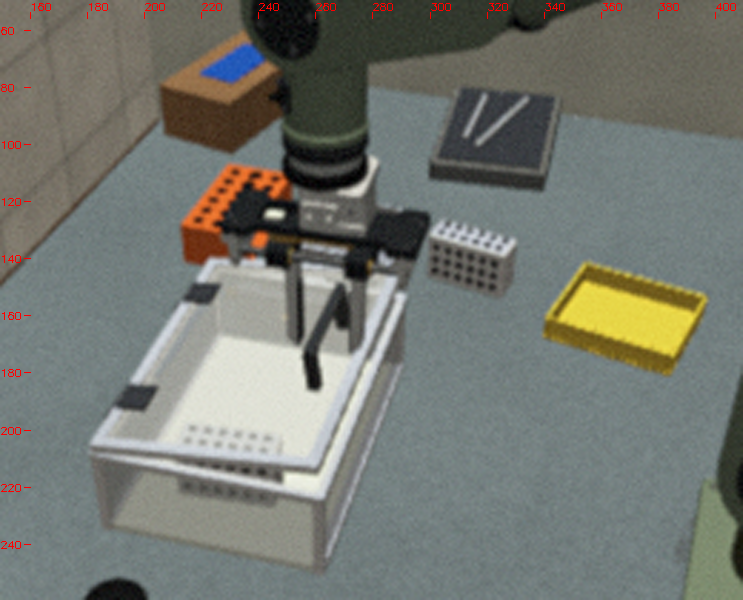

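Emit:
{"op": "step_arm", "data": {"increments": [{"translation": [0.15,0,0],"roll": 0},{"translation": [0,0.1,0],"roll": 0},{"translation": [0,0,0],"roll": 0},{"translation": [0,0,0],"roll": 0},{"translation": [0,0,0],"roll": 0},{"translation": [0,0,0],"roll": 0}]}}

```text
time: 5.4
eef_pos: [465.7, -10.6, 348.9]
tcp_rot: [[0.998, 0.069, -0.0], [0.069, -0.998, 0.002], [-0.0, -0.002, -1.0]]
force: [-2.1, 0.5, 0.2]
finger_gap: 11.3
```

```bash
python3 plan.py
```

```text
t 5.4 grasp [465.6 -10.2 168.9] yaw 3.9 F [-2.1  0.5  0.2] gap 11.3
```

```bash
cat > arc.py <<'E'
import sys
from m2 import *
import contextlib
def H(th): return np.array([110-185*np.cos(th)+49*np.sin(th),100+185*np.sin(th)+49*np.cos(th)])
a,bb,n=float(sys.argv[1]),float(sys.argv[2]),int(sys.argv[3])
# current theta from measured grasp with offset off (box x,z)
s=status.get_state(); R=s["tcp_rot"]; P=s["eef_pos"]+180*R[:,2]
c,si=np.cos(b[2]),np.sin(b[2]); bx=(P[0]-b[0])*c+(P[1]-b[1])*si
print("box x,z of grasp",round(bx,1),round(P[2],1),"F",s["force"].round(1),"gap",round(s["finger_gap"],1))
for t in np.linspace(a,bb,n+1): print(round(t,3),"H",H(t).round(1),"err to here units x,z(tool):",((H(t)-[bx,P[2]])*[1,-1]/30).round(2))
th=np.linspace(a,bb,n+1); h=np.array([H(t) for t in th]); print((np.diff(h,axis=0)*[1,-1]/30).round(2).tolist())
E
python3 arc.py 0.125 1.5 12 | tail -15
```

```text
box x,z of grasp -67.0 168.9 F [-2.1  0.5  0.2] gap 11.3
0.125 H [-67.4 171.7] err to here units x,z(tool): [-0.01 -0.09]
0.24 H [-58.1 191.5] err to here units x,z(tool): [ 0.3  -0.75]
0.354 H [-46.5 210.1] err to here units x,z(tool): [ 0.68 -1.37]
0.469 H [-32.9 227.3] err to here units x,z(tool): [ 1.14 -1.95]
0.583 H [-17.4 242.8] err to here units x,z(tool): [ 1.65 -2.46]
0.698 H [ -0.3 256.4] err to here units x,z(tool): [ 2.23 -2.92]
0.812 H [ 18.4 268. ] err to here units x,z(tool): [ 2.85 -3.3 ]
0.927 H [ 38.2 277.4] err to here units x,z(tool): [ 3.51 -3.62]
1.042 H [ 58.9 284.4] err to here units x,z(tool): [ 4.2  -3.85]
1.156 H [ 80.3 289.1] err to here units x,z(tool): [ 4.91 -4.  ]
1.271 H [102.1 291.2] err to here units x,z(tool): [ 5.64 -4.08]
1.385 H [124.1 290.9] err to here units x,z(tool): [ 6.37 -4.06]
1.5 H [145.8 288. ] err to here units x,z(tool): [ 7.09 -3.97]
[[0.31, -0.66], [0.39, -0.62], [0.45, -0.57], [0.52, -0.52], [0.57, -0.45], [0.62, -0.39], [0.66, -0.31], [0.69, -0.24], [0.71, -0.15], [0.73, -0.07], [0.73, 0.01], [0.72, 0.1]]
```

Emit:
{"op": "step_arm", "data": {"increments": [{"translation": [0.31,0,-0.66],"roll": 0},{"translation": [0.39,0,-0.62],"roll": 0},{"translation": [0.45,0,-0.57],"roll": 0},{"translation": [0,0,0],"roll": 0}]}}

```text
time: 5.9
eef_pos: [497.3, -8.8, 399.1]
tcp_rot: [[0.997, 0.069, -0.019], [0.069, -0.998, 0.001], [-0.019, -0.002, -1.0]]
force: [-0.4, 0.1, 2.6]
finger_gap: 11.5
```

```bash
python3 arc.py 0.125 1.5 12 | tail -15|head -6; python3 - <<'E'
from h import *
grab("side","d4",(150,50,410,260))
E
```

```text
box x,z of grasp -38.8 219.2 F [-0.4  0.1  2.6] gap 11.5
0.125 H [-67.4 171.7] err to here units x,z(tool): [-0.95  1.58]
0.24 H [-58.1 191.5] err to here units x,z(tool): [-0.64  0.92]
0.354 H [-46.5 210.1] err to here units x,z(tool): [-0.26  0.3 ]
0.469 H [-32.9 227.3] err to here units x,z(tool): [ 0.2  -0.27]
0.583 H [-17.4 242.8] err to here units x,z(tool): [ 0.71 -0.79]
```

View pics/d4.png

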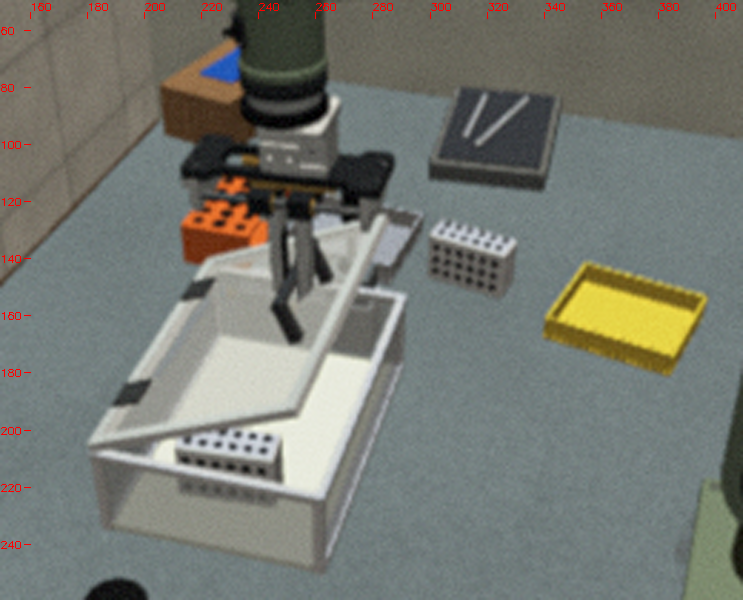

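Emit:
{"op": "step_arm", "data": {"increments": [{"translation": [0.48,0,-0.55],"roll": 0},{"translation": [0.54,0,-0.49],"roll": 0},{"translation": [0.59,0,-0.43],"roll": 0},{"translation": [0.63,0,-0.37],"roll": 0},{"translation": [0,0,0],"roll": 0}]}}

```text
time: 6.58
eef_pos: [558.5, -5.0, 447.1]
tcp_rot: [[0.996, 0.068, -0.059], [0.068, -0.998, -0.003], [-0.059, -0.001, -0.998]]
force: [3.0, 0.7, -2.1]
finger_gap: 11.1
```

```bash
python3 arc.py 0.125 1.5 12 | tail -15; python3 plan.py
```

```text
box x,z of grasp 15.4 267.4 F [ 3.   0.7 -2.1] gap 11.1
0.125 H [-67.4 171.7] err to here units x,z(tool): [-2.76  3.19]
0.24 H [-58.1 191.5] err to here units x,z(tool): [-2.45  2.53]
0.354 H [-46.5 210.1] err to here units x,z(tool): [-2.06  1.91]
0.469 H [-32.9 227.3] err to here units x,z(tool): [-1.61  1.34]
0.583 H [-17.4 242.8] err to here units x,z(tool): [-1.09  0.82]
0.698 H [ -0.3 256.4] err to here units x,z(tool): [-0.52  0.37]
0.812 H [ 18.4 268. ] err to here units x,z(tool): [ 0.1  -0.02]
0.927 H [ 38.2 277.4] err to here units x,z(tool): [ 0.76 -0.33]
1.042 H [ 58.9 284.4] err to here units x,z(tool): [ 1.45 -0.57]
1.156 H [ 80.3 289.1] err to here units x,z(tool): [ 2.16 -0.72]
1.271 H [102.1 291.2] err to here units x,z(tool): [ 2.89 -0.79]
1.385 H [124.1 290.9] err to here units x,z(tool): [ 3.62 -0.78]
1.5 H [145.8 288. ] err to here units x,z(tool): [ 4.35 -0.69]
[[0.31, -0.66], [0.39, -0.62], [0.45, -0.57], [0.52, -0.52], [0.57, -0.45], [0.62, -0.39], [0.66, -0.31], [0.69, -0.24], [0.71, -0.15], [0.73, -0.07], [0.73, 0.01], [0.72, 0.1]]
t 6.58 grasp [547.9  -5.5 267.4] yaw 3.9 F [ 3.   0.7 -2.1] gap 11.1
```

Emit:
{"op": "step_arm", "data": {"increments": [{"translation": [0,0,0],"roll": 0},{"translation": [0,0,0],"roll": 0}]}}

```text
time: 6.82
eef_pos: [558.2, -5.0, 446.9]
tcp_rot: [[0.996, 0.068, -0.058], [0.068, -0.998, -0.003], [-0.058, -0.001, -0.998]]
force: [-0.6, 0.2, 2.1]
finger_gap: 11.2
```

```bash
python3 -c "
from h import *
s=status.get_state(); print(s['time'],s['force'].round(2),s['torque'].round(2),s['tcp_rot'].round(4).tolist(),s['eef_pos'],s['q'].round(3))"
```

```text
6.825 [-0.62  0.25  2.07] [-0.12  0.18 -0.06] [[0.996, 0.0679, -0.0584], [0.0678, -0.9977, -0.003], [-0.0585, -0.0009, -0.9983]] [558.21965994  -5.00322996 446.91073935] [-0.161  0.159  1.51  -0.012  1.53  -0.228]
```

Emit:
{"op": "step_arm", "data": {"increments": [{"translation": [0,0,0],"roll": 0},{"translation": [0,0,0],"roll": 0}], "gripper": 30}}

```text
time: 7.08
eef_pos: [558.0, -4.9, 445.9]
tcp_rot: [[0.996, 0.068, -0.058], [0.068, -0.998, -0.003], [-0.058, -0.001, -0.998]]
force: [0.4, -0.4, -0.1]
finger_gap: 26.8
```

Emit:
{"op": "step_arm", "data": {"increments": [{"translation": [1.0,0,-0.35],"roll": 0},{"translation": [1.0,0,-0.22],"roll": 0},{"translation": [0,0,0],"roll": 0}]}}

```text
time: 7.45
eef_pos: [616.7, -0.9, 458.6]
tcp_rot: [[0.995, 0.067, -0.073], [0.067, -0.998, -0.003], [-0.074, -0.002, -0.997]]
force: [-0.2, -0.5, 0.0]
finger_gap: 28.0
```

```bash
python3 arc.py 0.125 1.5 12 | tail -15|grep -v "0.[1-6].* H"; python3 plan.py;  python3 - <<'E'
from h import *
grab("side","d5",(150,50,410,260))
E
```

```text
box x,z of grasp 71.2 279.1 F [-0.2 -0.5  0. ] gap 28.0
0.812 H [ 18.4 268. ] err to here units x,z(tool): [-1.76  0.37]
0.927 H [ 38.2 277.4] err to here units x,z(tool): [-1.1   0.06]
1.156 H [ 80.3 289.1] err to here units x,z(tool): [ 0.31 -0.33]
1.271 H [102.1 291.2] err to here units x,z(tool): [ 1.03 -0.4 ]
1.385 H [124.1 290.9] err to here units x,z(tool): [ 1.76 -0.39]
1.5 H [145.8 288. ] err to here units x,z(tool): [ 2.49 -0.3 ]
[[0.31, -0.66], [0.39, -0.62], [0.45, -0.57], [0.52, -0.52], [0.57, -0.45], [0.62, -0.39], [0.66, -0.31], [0.69, -0.24], [0.71, -0.15], [0.73, -0.07], [0.73, 0.01], [0.72, 0.1]]
t 7.45 grasp [603.5  -1.5 279.1] yaw 3.9 F [-0.2 -0.5  0. ] gap 28.0
```

View pics/d5.png

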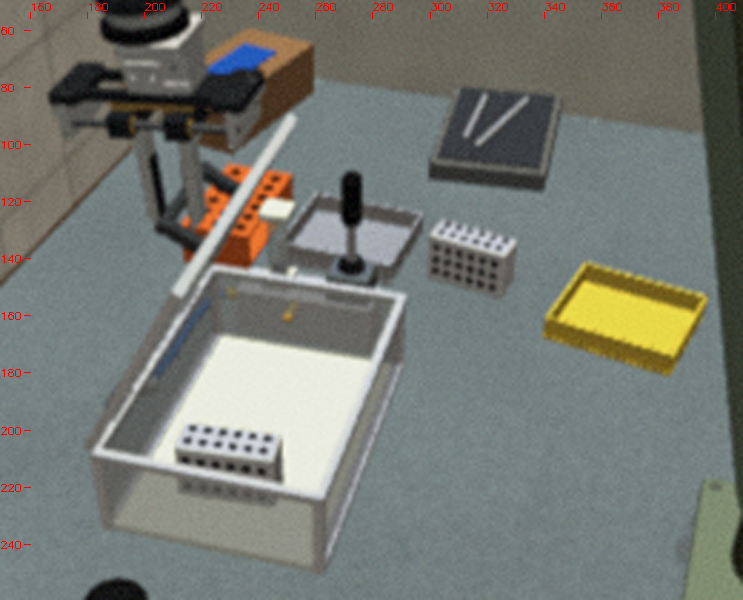

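Emit:
{"op": "step_arm", "data": {"increments": [{"translation": [0.9,0,-0.2],"roll": 0},{"translation": [0.9,0,-0.1],"roll": 0},{"translation": [0,0,0],"roll": 0}]}}

```text
time: 7.88
eef_pos: [667.7, 2.7, 462.4]
tcp_rot: [[0.994, 0.067, -0.084], [0.067, -0.998, -0.004], [-0.084, -0.002, -0.996]]
force: [-1.4, -0.1, -0.1]
finger_gap: 27.9
```

```bash
python3 arc.py 0.125 1.5 12 | tail -15|grep -v "0.[1-6].* H"; python3 plan.py;  python3 - <<'E'
from h import *
grab("side","d6",(150,50,410,260))
E
```

```text
box x,z of grasp 120.3 283.1 F [-1.4 -0.1 -0.1] gap 27.9
0.812 H [ 18.4 268. ] err to here units x,z(tool): [-3.4  0.5]
0.927 H [ 38.2 277.4] err to here units x,z(tool): [-2.74  0.19]
1.156 H [ 80.3 289.1] err to here units x,z(tool): [-1.33 -0.2 ]
1.271 H [102.1 291.2] err to here units x,z(tool): [-0.6  -0.27]
1.385 H [124.1 290.9] err to here units x,z(tool): [ 0.13 -0.26]
1.5 H [145.8 288. ] err to here units x,z(tool): [ 0.85 -0.16]
[[0.31, -0.66], [0.39, -0.62], [0.45, -0.57], [0.52, -0.52], [0.57, -0.45], [0.62, -0.39], [0.66, -0.31], [0.69, -0.24], [0.71, -0.15], [0.73, -0.07], [0.73, 0.01], [0.72, 0.1]]
t 7.88 grasp [652.5   2.  283.1] yaw 3.9 F [-1.4 -0.1 -0.1] gap 27.9
```

View pics/d6.png

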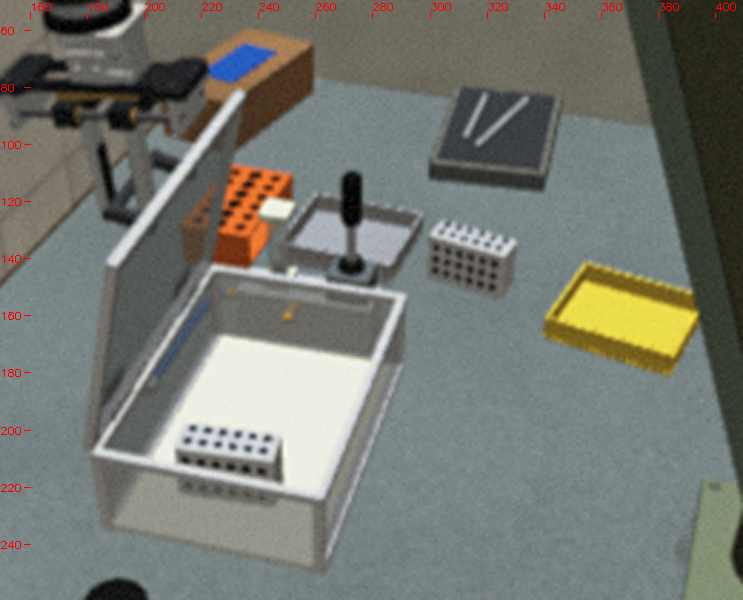

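Emit:
{"op": "step_arm", "data": {"increments": [{"translation": [0.7,0,0.0],"roll": 0},{"translation": [0.6,0,0.0],"roll": 0},{"translation": [0,0,0],"roll": 0}]}}

```text
time: 8.3
eef_pos: [702.1, 5.1, 458.5]
tcp_rot: [[0.993, 0.066, -0.093], [0.066, -0.998, -0.004], [-0.093, -0.002, -0.996]]
force: [-1.1, 0.7, 0.4]
finger_gap: 28.4
```

```bash
python3 arc.py 0.125 1.5 12 | tail -15|grep -v "0.[1-6].* H"; python3 plan.py;  python3 - <<'E'
from h import *
grab("side","d7",(150,50,410,260))
E
```

```text
box x,z of grasp 153.2 279.3 F [-1.1  0.7  0.4] gap 28.4
0.812 H [ 18.4 268. ] err to here units x,z(tool): [-4.49  0.38]
0.927 H [ 38.2 277.4] err to here units x,z(tool): [-3.83  0.06]
1.156 H [ 80.3 289.1] err to here units x,z(tool): [-2.43 -0.33]
1.271 H [102.1 291.2] err to here units x,z(tool): [-1.7 -0.4]
1.385 H [124.1 290.9] err to here units x,z(tool): [-0.97 -0.39]
1.5 H [145.8 288. ] err to here units x,z(tool): [-0.25 -0.29]
[[0.31, -0.66], [0.39, -0.62], [0.45, -0.57], [0.52, -0.52], [0.57, -0.45], [0.62, -0.39], [0.66, -0.31], [0.69, -0.24], [0.71, -0.15], [0.73, -0.07], [0.73, 0.01], [0.72, 0.1]]
t 8.3 grasp [685.4   4.3 279.3] yaw 3.8 F [-1.1  0.7  0.4] gap 28.4
```

View pics/d7.png

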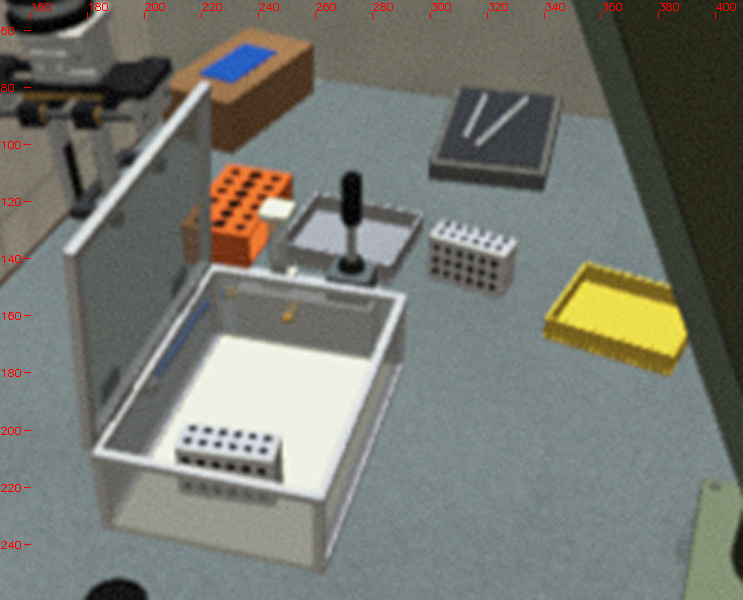

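Emit:
{"op": "step_arm", "data": {"increments": [{"translation": [-0.15,0,-0.8],"roll": 0},{"translation": [-0.1,0,-1],"roll": 0},{"translation": [-0.1,0,-1],"roll": 0},{"translation": [-0.1,0,-1],"roll": 0},{"translation": [0,0,0],"roll": 0}]}}

```text
time: 8.98
eef_pos: [694.1, 4.8, 577.6]
tcp_rot: [[0.993, 0.067, -0.093], [0.067, -0.998, -0.003], [-0.093, -0.003, -0.996]]
force: [0.4, -1.1, 0.4]
finger_gap: 28.1
```

```bash
python3 plan.py
```

```text
t 8.97 grasp [677.3   4.2 398.4] yaw 3.8 F [ 0.4 -1.1  0.4] gap 28.1
```

Emit:
{"op": "step_arm", "data": {"increments": [{"translation": [-0.95,0,0],"roll": 0},{"translation": [-0.95,0,0],"roll": 0},{"translation": [-0.95,0,0],"roll": 0},{"translation": [-0.95,0,0],"roll": 0},{"translation": [0,0,0],"roll": 0}]}}

```text
time: 9.6
eef_pos: [575.0, -2.7, 579.2]
tcp_rot: [[0.992, 0.067, -0.104], [0.067, -0.998, -0.002], [-0.104, -0.005, -0.995]]
force: [1.2, -0.0, -0.1]
finger_gap: 28.3
```

```bash
python3 - <<'E'
from h import *
grab("wrist","w8"); grab("scene","s8",(180,100,350,260))
E
python3 plan.py 540 65 200 97
```

```text
t 9.7 grasp [557.9  -3.1 399.6] yaw 3.9 F [-0.3 -0.   0.2] gap 27.8
17
([0.01, -0.13, 0.39], np.float64(-0.91))
([0.03, -0.13, 0.39], np.float64(-0.91))
([0.04, -0.13, 0.39], np.float64(-0.91))
([0.05, -0.12, 0.39], np.float64(-0.91))
([0.06, -0.12, 0.39], np.float64(-0.91))
([0.07, -0.11, 0.39], np.float64(-0.91))
([0.08, -0.1, 0.39], np.float64(-0.91))
([0.09, -0.1, 0.39], np.float64(-0.91))
([0.1, -0.09, 0.39], np.float64(-0.91))
([0.11, -0.08, 0.39], np.float64(-0.91))
([0.12, -0.06, 0.39], np.float64(-0.91))
([0.12, -0.05, 0.39], np.float64(-0.91))
([0.13, -0.04, 0.39], np.float64(-0.91))
([0.13, -0.03, 0.39], np.float64(-0.91))
([0.13, -0.02, 0.39], np.float64(-0.91))
([0.13, -0.0, 0.39], np.float64(-0.91))
([0.13, 0.01, 0.39], np.float64(-0.91))
```

View pics/w8.png

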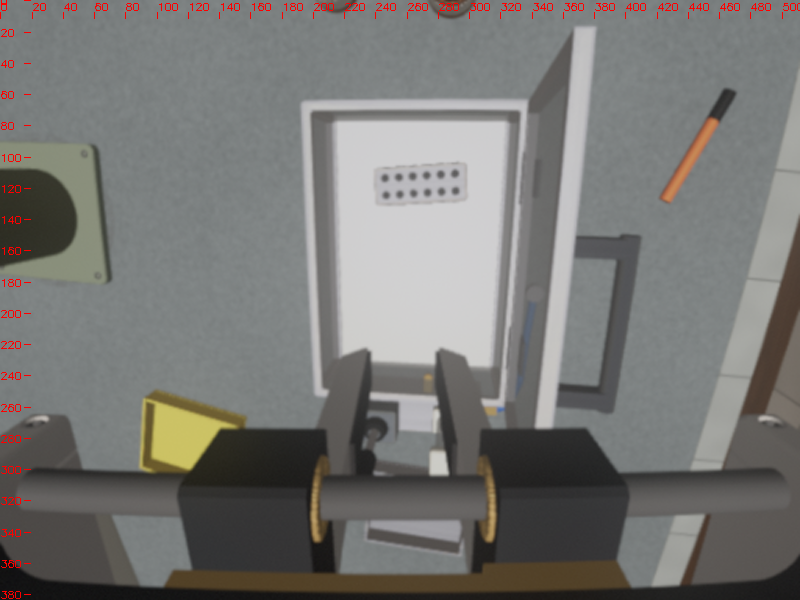

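View pics/s8.png

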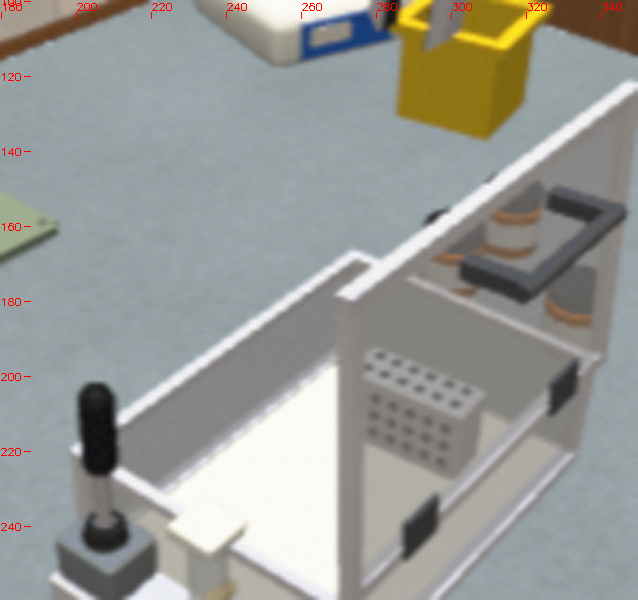

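```bash
python3 - <<'E'
from h import *
T=np.load("pics/w8_T.npy")
p=np.array([(376,169),(466,162),(467,198),(377,205)])/1.5625-.3
c=ray("wrist",p,73,T); print(c.round(1),c.mean(0).round(1),np.degrees(np.arctan2(*(c[1]+c[2]-c[0]-c[3])[1::-1])))
def s1(p): return np.array(p,float)/3.75+[180,100]-.5
c=ray("scene",s1([(374,346),(484,393),(462,418),(352,367)]),73); print(c.round(1),c.mean(0).round(1),np.degrees(np.arctan2(*(c[1]+c[2]-c[0]-c[3])[1::-1])))
E
```

```text
[[486.6  83.2  73. ]
 [581.6  96.7  73. ]
 [586.4  59.9  73. ]
 [489.7  45.3  73. ]] [536.1  71.3  73. ] 8.354982715357737
[[486.3  81.1  73. ]
 [582.6  91.7  73. ]
 [587.6  56.6  73. ]
 [490.8  48.6  73. ]] [536.8  69.5  73. ] 5.511654191737027
```

Emit:
{"op": "step_arm", "data": {"increments": [{"translation": [0,0,0],"roll": -0.95},{"translation": [0,0,0],"roll": -0.95},{"translation": [0,0,0],"roll": -0.95},{"translation": [0,0,0],"roll": -0.95},{"translation": [0,0,0],"roll": -0.95},{"translation": [0,0,0],"roll": -0.95},{"translation": [0,0,0],"roll": -0.95},{"translation": [0,0,0],"roll": -0.95}], "gripper": 75}}

```text
time: 10.7
eef_pos: [585.2, -3.0, 568.2]
tcp_rot: [[0.625, 0.773, -0.112], [0.778, -0.628, 0.001], [-0.07, -0.088, -0.994]]
force: [1.2, -0.4, -0.1]
finger_gap: 70.4
```

Emit:
{"op": "step_arm", "data": {"increments": [{"translation": [0,0,0],"roll": -0.95},{"translation": [0,0,0],"roll": -0.95},{"translation": [0,0,0],"roll": -0.95},{"translation": [0,0,0],"roll": -0.95},{"translation": [0,0,0],"roll": -0.95},{"translation": [0,0,0],"roll": -0.95},{"translation": [0,0,0],"roll": -0.95},{"translation": [0,0,0],"roll": -0.95}]}}

```text
time: 11.7
eef_pos: [594.6, -3.1, 556.8]
tcp_rot: [[-0.143, 0.982, -0.121], [0.989, 0.145, 0.003], [0.021, -0.12, -0.993]]
force: [-1.0, 0.0, -0.4]
finger_gap: 70.6
```

```bash
python3 plan.py 536 70 140 97
```

```text
t 11.7 grasp [572.7  -2.5 378.1] yaw 98.2 F [-1.   0.  -0.4] gap 70.6
9
([0.27, 0.01, 0.89], np.float64(0.02))
([0.27, 0.01, 0.89], np.float64(0.02))
([0.27, 0.01, 0.89], np.float64(0.02))
([0.27, 0.01, 0.89], np.float64(0.02))
([0.27, 0.01, 0.89], np.float64(0.02))
([0.27, 0.01, 0.89], np.float64(0.02))
([0.27, 0.01, 0.89], np.float64(0.02))
([0.27, 0.01, 0.89], np.float64(0.02))
([0.27, 0.01, 0.89], np.float64(0.02))
```

Emit:
{"op": "step_arm", "data": {"increments": [{"translation": [0.27,-0.1,0.88],"roll": 0},{"translation": [0.27,-0.1,0.88],"roll": 0},{"translation": [0.27,-0.1,0.88],"roll": 0},{"translation": [0.27,-0.05,0.88],"roll": 0},{"translation": [0.27,0,0.88],"roll": 0},{"translation": [0.27,0,0.88],"roll": 0},{"translation": [0.27,0,0.88],"roll": 0},{"translation": [0.27,0,0.8],"roll": 0},{"translation": [0,0,0],"roll": 0}]}}

```text
time: 12.82
eef_pos: [555.6, 62.4, 335.1]
tcp_rot: [[-0.144, 0.981, -0.128], [0.989, 0.146, 0.005], [0.023, -0.126, -0.992]]
force: [-0.4, -0.3, 0.1]
finger_gap: 70.1
```

```bash
python3 - <<'E'
from h import *
grab("wrist","w9"); grab("side","d9",(150,100,410,300))
E
python3 plan.py 536 70 50 97
```

```text
t 12.93 grasp [534.7  62.6 159.4] yaw 98.2 F [0.1 0.1 0.5] gap 70.5
4
([0.04, 0.13, 0.9], np.float64(0.05))
([0.04, 0.13, 0.9], np.float64(0.05))
([0.04, 0.13, 0.9], np.float64(0.05))
([0.04, 0.13, 0.9], np.float64(0.05))
```

View pics/w9.png

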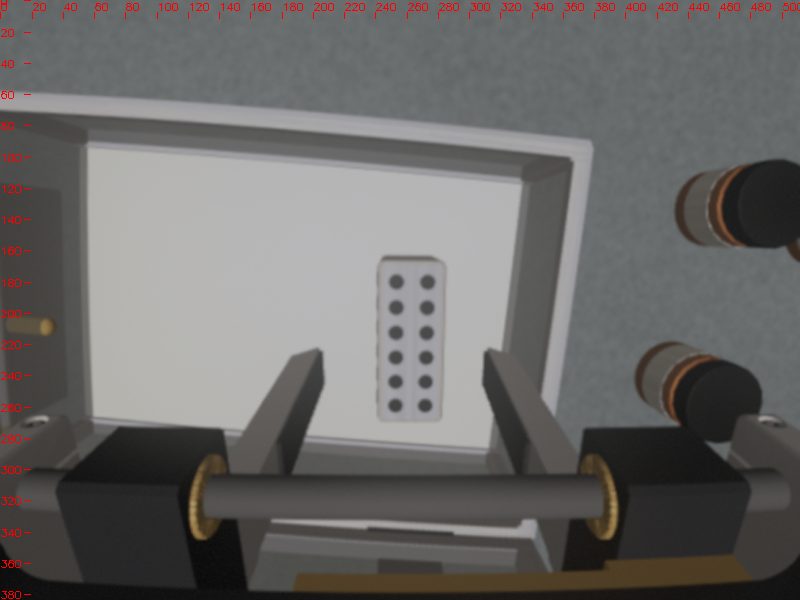

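View pics/d9.png

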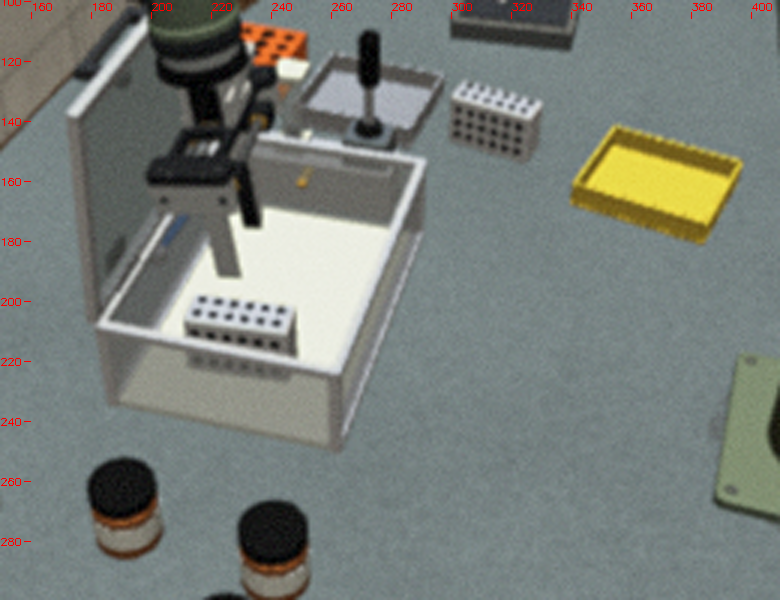

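```bash
python3 - <<'E'
from h import *
T=np.load("pics/w9_T.npy")
p=np.array([(380,262),(445,261),(441,420),(378,420)])/1.5625-.3
c=ray("wrist",p,73,T); print(c.round(1),c.mean(0).round(1))
E
```

```text
[[489.4  45.9  73. ]
 [483.5  82.7  73. ]
 [579.3  95.8  73. ]
 [584.4  57.7  73. ]] [534.2  70.5  73. ]
```

Emit:
{"op": "step_arm", "data": {"increments": [{"translation": [0.15,0.12,0.9],"roll": 0},{"translation": [0.12,0.12,0.9],"roll": 0},{"translation": [0,0.1,0.9],"roll": 0},{"translation": [0,0.1,0.7],"roll": 0},{"translation": [0,0,0],"roll": 0}]}}

```text
time: 13.55
eef_pos: [564.0, 70.5, 241.5]
tcp_rot: [[-0.142, 0.985, -0.103], [0.99, 0.143, 0.003], [0.018, -0.101, -0.995]]
force: [-0.3, 0.6, 1.2]
finger_gap: 70.2
```

```bash
python3 plan.py 535 70.5 50 98
```

```text
t 13.55 grasp [545.5  71.1  62.4] yaw 98.2 F [-0.3  0.6  1.2] gap 70.2
1
([0.02, -0.3, 0.45], np.float64(0.03))
```

Emit:
{"op": "step_arm", "data": {"increments": [{"translation": [0,-0.3,0.4],"roll": 0},{"translation": [0,0,0],"roll": 0}]}}

```text
time: 13.8
eef_pos: [554.9, 68.8, 232.5]
tcp_rot: [[-0.141, 0.985, -0.098], [0.99, 0.142, 0.003], [0.017, -0.097, -0.995]]
force: [-0.9, 0.1, 0.8]
finger_gap: 70.3
```

Emit:
{"op": "step_arm", "data": {"increments": [{"translation": [0,0,0],"roll": 0},{"translation": [0,0,0],"roll": 0},{"translation": [0,0,0],"roll": 0},{"translation": [0,0,0],"roll": 0},{"translation": [0,0,0],"roll": 0}], "gripper": 0, "grip_force": 25}}

```text
time: 14.42
eef_pos: [555.8, 68.9, 234.8]
tcp_rot: [[-0.142, 0.985, -0.094], [0.99, 0.143, 0.003], [0.017, -0.093, -0.996]]
force: [0.3, 0.0, -0.8]
finger_gap: 39.9
```

```bash
python3 plan.py 536 70 200 98
```

```text
t 14.43 grasp [538.9  69.5  55.6] yaw 98.1 F [ 0.3  0.  -0.8] gap 39.9
5
([0.02, -0.11, -0.96], np.float64(0.0))
([0.02, -0.11, -0.96], np.float64(0.0))
([0.02, -0.11, -0.96], np.float64(0.0))
([0.02, -0.11, -0.96], np.float64(0.0))
([0.02, -0.11, -0.96], np.float64(0.0))
```

Emit:
{"op": "step_arm", "data": {"increments": [{"translation": [0,-0.1,-0.6],"roll": 0},{"translation": [0,-0.1,-0.95],"roll": 0},{"translation": [0,-0.1,-0.95],"roll": 0},{"translation": [0,-0.1,-0.95],"roll": 0},{"translation": [0,-0.1,-0.95],"roll": 0},{"translation": [-0.5,-0.1,-0.95],"roll": 0},{"translation": [-0.5,-0.1,-0.95],"roll": 0},{"translation": [-0.5,-0.1,-0.95],"roll": 0},{"translation": [-0.6,0,-0.7],"roll": 0}]}}

```text
time: 15.55
eef_pos: [560.2, 1.5, 482.9]
tcp_rot: [[-0.144, 0.984, -0.101], [0.989, 0.145, 0.001], [0.016, -0.1, -0.995]]
force: [0.4, 0.8, -3.7]
finger_gap: 39.8
```

```bash
python3 - <<'E'
from h import *
grab("scene","s10")
E
python3 plan.py 567 -400 285 88
```

```text
t 15.6 grasp [544.  -1. 307.] yaw 98.2 F [-0.2 -1.2  0.2] gap 39.8
14
([-0.95, -0.08, 0.05], np.float64(0.12))
([-0.95, -0.06, 0.05], np.float64(0.12))
([-0.95, -0.05, 0.05], np.float64(0.12))
([-0.95, -0.04, 0.05], np.float64(0.12))
([-0.95, -0.03, 0.05], np.float64(0.12))
([-0.95, -0.02, 0.05], np.float64(0.12))
([-0.95, -0.0, 0.05], np.float64(0.12))
([-0.95, 0.01, 0.05], np.float64(0.12))
([-0.95, 0.02, 0.05], np.float64(0.12))
([-0.95, 0.03, 0.05], np.float64(0.12))
([-0.95, 0.04, 0.05], np.float64(0.12))
([-0.95, 0.06, 0.05], np.float64(0.12))
([-0.95, 0.07, 0.05], np.float64(0.12))
([-0.95, 0.08, 0.05], np.float64(0.12))
```

View pics/s10.png

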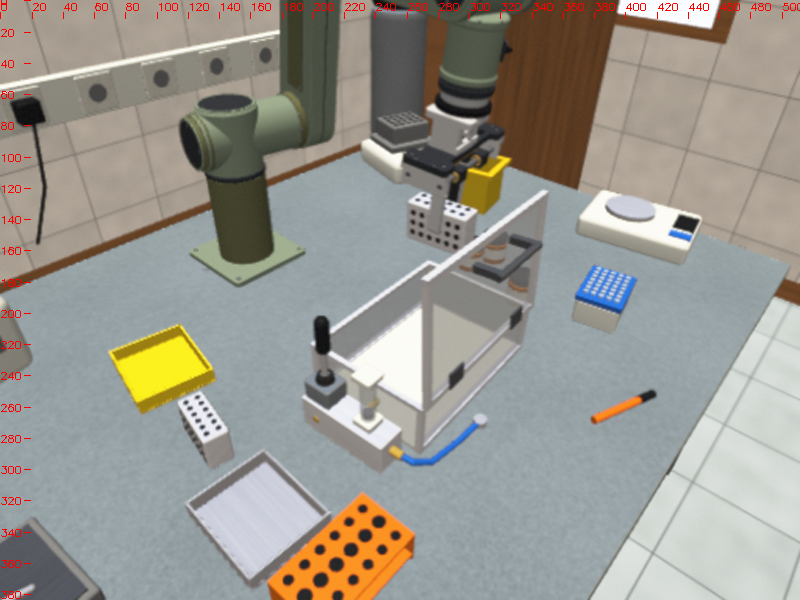

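Emit:
{"op": "step_arm", "data": {"increments": [{"translation": [-0.9,-0.1,-0.03],"roll": 0.12},{"translation": [-0.95,-0.1,-0.03],"roll": 0.12},{"translation": [-0.95,-0.1,-0.03],"roll": 0.12},{"translation": [-0.95,-0.1,-0.03],"roll": 0.12},{"translation": [-0.95,-0.08,-0.03],"roll": 0.12},{"translation": [-0.95,-0.05,-0.03],"roll": 0.12},{"translation": [-0.95,0,-0.03],"roll": 0.12},{"translation": [-0.95,0,-0.03],"roll": 0.12},{"translation": [-0.95,0,-0.03],"roll": 0.12},{"translation": [-0.95,0,-0.03],"roll": 0.12}]}}

```text
time: 16.85
eef_pos: [566.9, -287.5, 492.8]
tcp_rot: [[-0.016, 0.995, -0.101], [1.0, 0.017, 0.004], [0.006, -0.101, -0.995]]
force: [-0.0, -0.3, -2.4]
finger_gap: 39.8
```

```bash
python3 plan.py 567 -400 200 88
```

```text
t 16.85 grasp [ 548.8 -286.8  313.7] yaw 90.9 F [-0.  -0.3 -2.4] gap 39.8
6
([-0.63, 0.15, 0.62], np.float64(0.08))
([-0.63, 0.16, 0.62], np.float64(0.08))
([-0.63, 0.16, 0.62], np.float64(0.08))
([-0.63, 0.17, 0.62], np.float64(0.08))
([-0.63, 0.18, 0.62], np.float64(0.08))
([-0.63, 0.18, 0.62], np.float64(0.08))
```

Emit:
{"op": "step_arm", "data": {"increments": [{"translation": [-0.65,0.15,0.6],"roll": 0.08},{"translation": [-0.65,0.15,0.6],"roll": 0.08},{"translation": [-0.65,0.16,0.6],"roll": 0.08},{"translation": [-0.65,0.16,0.6],"roll": 0.08},{"translation": [-0.63,0.16,0.6],"roll": 0.08},{"translation": [-0.63,0.16,0.6],"roll": 0.08},{"translation": [0,0,0],"roll": 0}]}}

```text
time: 17.73
eef_pos: [582.8, -405.8, 364.1]
tcp_rot: [[0.036, 0.993, -0.112], [0.999, -0.034, 0.017], [0.013, -0.113, -0.994]]
force: [0.3, 0.0, -2.5]
finger_gap: 40.0
```

```bash
python3 - <<'E'
from h import *
grab("wrist","w11");grab("scene","s11",(60,150,316,342))
E
python3 plan.py 567 -400 60 88
```

```text
t 17.82 grasp [ 563.9 -402.2  188.2] yaw 88.0 F [ 1.5  0.6 -2.2] gap 39.6
5
([0.01, 0.11, 0.85], np.float64(0.0))
([0.01, 0.11, 0.85], np.float64(0.0))
([0.01, 0.11, 0.85], np.float64(0.0))
([0.01, 0.11, 0.85], np.float64(0.0))
([0.01, 0.11, 0.85], np.float64(0.0))
```

View pics/w11.png

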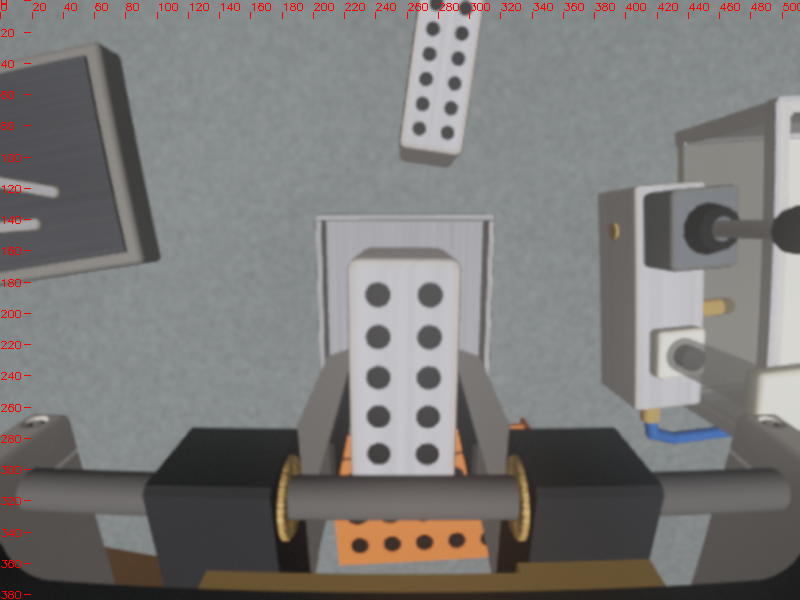

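View pics/s11.png

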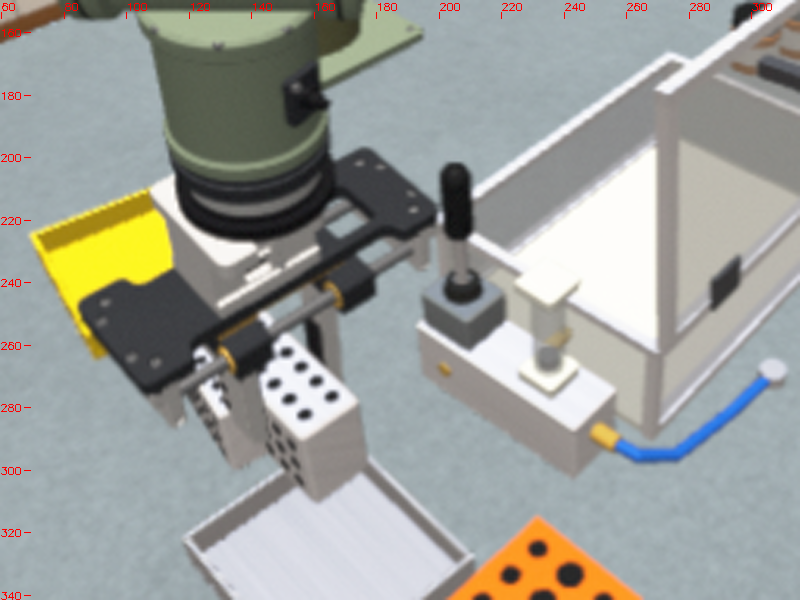

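```bash
python3 - <<'E'
from h import *
T=np.load("pics/w11_T.npy")
p=np.array([(318,217),(493,217),(401,150),(463,155)])/1.5625-.3
print(ray("wrist",p,[30,30,65,65],T).round(1))
E
```

```text
[[ 489.2 -459.3   30. ]
 [ 493.7 -332.7   30. ]
 [ 450.6 -398.2   65. ]
 [ 454.9 -359.    65. ]]
```

Emit:
{"op": "step_arm", "data": {"increments": [{"translation": [0.05,0.12,0.85],"roll": 0},{"translation": [0.05,0.12,0.85],"roll": 0},{"translation": [0,0.12,0.85],"roll": 0},{"translation": [0,0.12,0.85],"roll": 0},{"translation": [0,0,0],"roll": 0}]}}

```text
time: 18.45
eef_pos: [590.4, -397.0, 269.8]
tcp_rot: [[0.029, 0.995, -0.099], [1.0, -0.028, 0.008], [0.006, -0.1, -0.995]]
force: [-0.5, 0.2, -3.2]
finger_gap: 40.2
```

```bash
python3 plan.py 567 -400 54 88
```

```text
t 18.45 grasp [ 572.5 -395.4   90.7] yaw 88.3 F [-0.5  0.2 -3.2] gap 40.2
2
([-0.08, -0.03, 0.62], np.float64(0.03))
([-0.08, -0.03, 0.62], np.float64(0.03))
```

Emit:
{"op": "step_arm", "data": {"increments": [{"translation": [-0.08,-0.1,0.6],"roll": 0},{"translation": [-0.05,-0.05,0.45],"roll": 0},{"translation": [0,0,0.15],"roll": 0},{"translation": [0,0,0],"roll": 0}]}}

```text
time: 18.95
eef_pos: [583.0, -401.1, 237.0]
tcp_rot: [[0.028, 0.995, -0.094], [1.0, -0.028, 0.004], [0.001, -0.094, -0.996]]
force: [0.0, -0.3, -3.6]
finger_gap: 40.0
```

```bash
python3 plan.py 567 -400 54 88
```

```text
t 18.95 grasp [ 566.  -400.4   57.8] yaw 88.4 F [ 0.  -0.3 -3.6] gap 40.0
1
([0.01, 0.04, 0.12], np.float64(0.06))
```

Emit:
{"op": "step_arm", "data": {"increments": [{"translation": [0,0,0.2],"roll": 0},{"translation": [0,0,0],"roll": 0}]}}

```text
time: 19.2
eef_pos: [582.6, -401.4, 231.4]
tcp_rot: [[0.029, 0.995, -0.093], [1.0, -0.028, 0.003], [0.0, -0.093, -0.996]]
force: [-0.3, 0.1, -3.2]
finger_gap: 39.9
```

Emit:
{"op": "step_arm", "data": {"increments": [{"translation": [0,0,0],"roll": 0},{"translation": [0,0,0],"roll": 0},{"translation": [0,0,0],"roll": 0},{"translation": [0,0,0],"roll": 0}], "gripper": 72}}

```text
time: 19.7
eef_pos: [583.9, -402.4, 235.1]
tcp_rot: [[0.028, 0.996, -0.088], [1.0, -0.029, -0.001], [-0.004, -0.088, -0.996]]
force: [0.4, -1.1, 0.6]
finger_gap: 67.8
```

Emit:
{"op": "step_arm", "data": {"increments": [{"translation": [0,-0.1,-0.7],"roll": 0},{"translation": [0,-0.1,-0.95],"roll": 0},{"translation": [0,-0.1,-0.95],"roll": 0},{"translation": [0,0,0],"roll": 0}]}}

```text
time: 20.2
eef_pos: [582.1, -402.3, 320.8]
tcp_rot: [[0.028, 0.996, -0.085], [1.0, -0.029, -0.004], [-0.007, -0.085, -0.996]]
force: [-0.1, 0.2, 0.6]
finger_gap: 67.7
```

```bash
python3 - <<'E'
from h import *
grab("wrist","w12");grab("scene","s12",(60,150,316,342))
E
python3 plan.py 405 -371 130 79
```

```text
t 20.3 grasp [ 564.9 -401.5  137.4] yaw 88.4 F [-0.  -0.  -1.3] gap 67.8
6
([0.14, -0.89, 0.12], np.float64(0.26))
([0.12, -0.89, 0.12], np.float64(0.26))
([0.1, -0.89, 0.12], np.float64(0.26))
([0.07, -0.89, 0.12], np.float64(0.26))
([0.05, -0.9, 0.12], np.float64(0.26))
([0.02, -0.9, 0.12], np.float64(0.26))
```

View pics/w12.png

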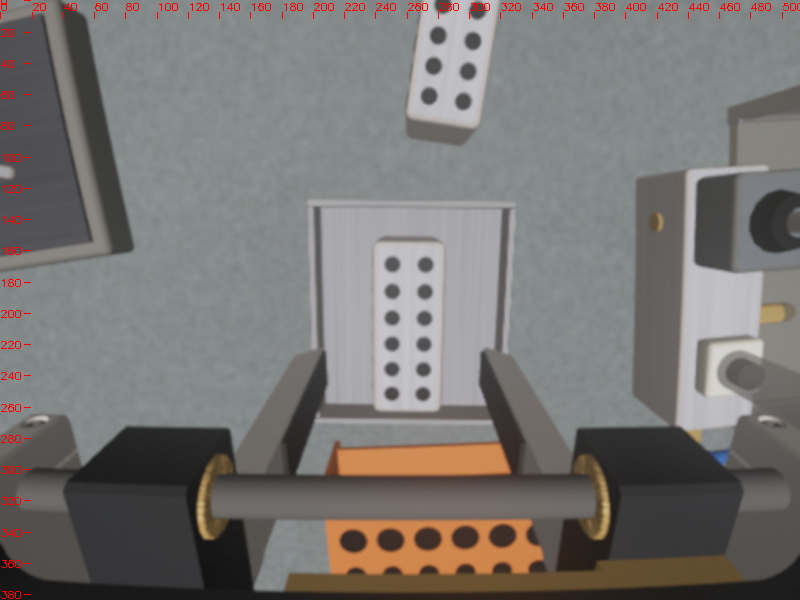

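View pics/s12.png

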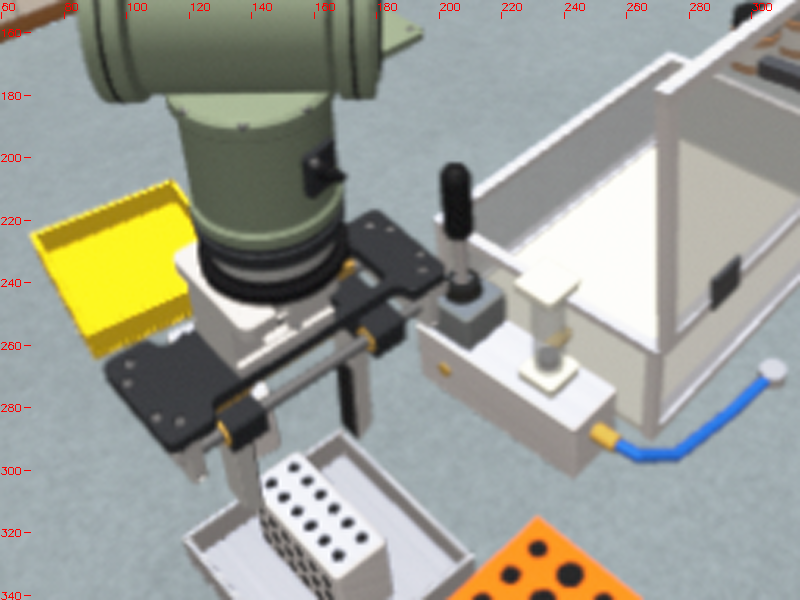

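Emit:
{"op": "step_arm", "data": {"increments": [{"translation": [0.14,-0.9,0.02],"roll": 0.23},{"translation": [0.12,-0.9,0.02],"roll": 0.23},{"translation": [0.1,-0.9,0.05],"roll": 0.23},{"translation": [0.07,-0.9,0.05],"roll": 0.23},{"translation": [0.05,-0.7,0.05],"roll": 0.23},{"translation": [0,0,0],"roll": 0}]}}

```text
time: 21.05
eef_pos: [447.3, -373.7, 311.7]
tcp_rot: [[0.151, 0.983, -0.104], [0.989, -0.15, 0.014], [-0.002, -0.105, -0.995]]
force: [1.0, 0.0, 0.3]
finger_gap: 67.6
```

```bash
python3 - <<'E'
from h import *
grab("wrist","w13");
E
python3 plan.py 404 -371 45 80
```

```text
t 21.1 grasp [ 429.4 -371.4  132.8] yaw 81.4 F [-0.2 -0.9 -0.1] gap 67.9
4
([-0.03, -0.13, 0.75], np.float64(0.06))
([-0.03, -0.13, 0.75], np.float64(0.06))
([-0.03, -0.13, 0.75], np.float64(0.06))
([-0.03, -0.13, 0.75], np.float64(0.06))
```

View pics/w13.png

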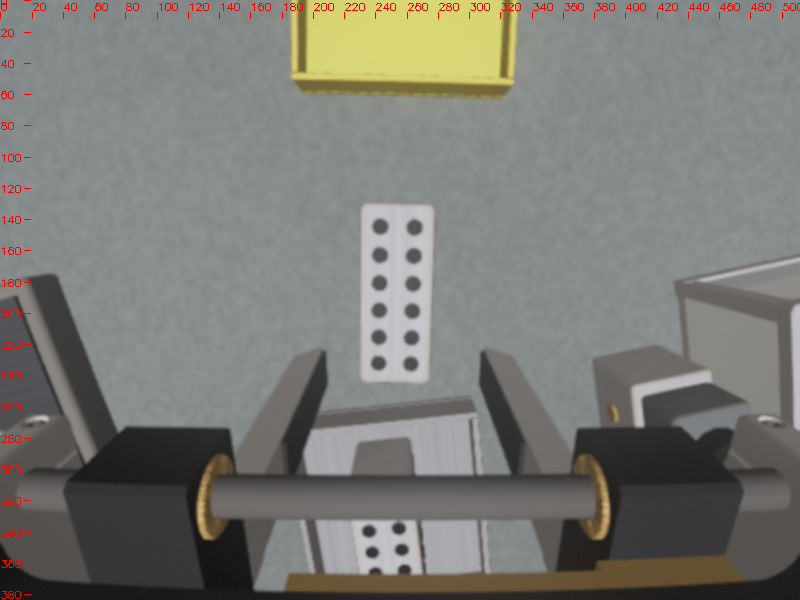

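```bash
python3 - <<'E'
from h import *
T=np.load("pics/w13_T.npy")
p=np.array([(361,205),(434,206),(429,382),(360,381)])/1.5625-.3
c=ray("wrist",p,65,T); print(c.round(1),c.mean(0).round(1),np.degrees(np.arctan2(*(c[2]+c[3]-c[0]-c[1])[1::-1])))
E
```

```text
[[ 351.4 -381.6   65. ]
 [ 357.6 -343.9   65. ]
 [ 453.  -360.    65. ]
 [ 446.6 -398.3   65. ]] [ 402.2 -370.9   65. ] -9.786527918854466
```

Emit:
{"op": "step_arm", "data": {"increments": [{"translation": [0,-0.25,0.75],"roll": 0.1},{"translation": [0,-0.25,0.75],"roll": 0.1},{"translation": [0,-0.2,0.75],"roll": 0},{"translation": [0,-0.15,0.55],"roll": 0},{"translation": [0,0,0],"roll": 0}]}}

```text
time: 21.72
eef_pos: [417.4, -369.3, 226.7]
tcp_rot: [[0.168, 0.981, -0.101], [0.986, -0.167, 0.013], [-0.004, -0.102, -0.995]]
force: [-0.2, 1.1, 0.0]
finger_gap: 67.9
```

```bash
python3 plan.py 403 -371 46 80
```

```text
t 21.73 grasp [ 399.2 -366.9   47.7] yaw 80.4 F [-0.2  1.1  0. ] gap 67.9
1
([-0.11, 0.15, 0.04], np.float64(0.06))
```

Emit:
{"op": "step_arm", "data": {"increments": [{"translation": [-0.12,0.1,0.02],"roll": 0},{"translation": [0,0,0],"roll": 0},{"translation": [0,0,0],"roll": 0},{"translation": [0,0,0],"roll": 0},{"translation": [0,0,0],"roll": 0},{"translation": [0,0,0],"roll": 0}], "gripper": 0, "grip_force": 25}}

```text
time: 22.48
eef_pos: [421.6, -374.6, 228.0]
tcp_rot: [[0.167, 0.981, -0.097], [0.986, -0.167, 0.01], [-0.007, -0.097, -0.995]]
force: [-0.4, -0.4, -1.9]
finger_gap: 39.6
```

```bash
python3 plan.py 403 -371 290 80; python3 -c "
from m2 import *
for y in (110,100,-100,-115): print(y, tf(b,[(-15,y,0)])[0].round(1))
for P in [(-10,105),(-30,60),(-30,0),(-30,-60),(40,0)]: print(P, tf(b,[P+(0,)])[0].round(1))" | tail -9
```

```text
t 22.48 grasp [ 404.2 -372.9   48.8] yaw 80.4 F [-0.4 -0.4 -1.9] gap 39.6
9
([0.0, -0.09, -0.89], np.float64(0.01))
([0.0, -0.09, -0.89], np.float64(0.01))
([0.0, -0.09, -0.89], np.float64(0.01))
([-0.0, -0.09, -0.89], np.float64(0.01))
([-0.0, -0.09, -0.89], np.float64(0.01))
([-0.0, -0.09, -0.89], np.float64(0.01))
([-0.0, -0.09, -0.89], np.float64(0.01))
([-0.0, -0.09, -0.89], np.float64(0.01))
([-0.0, -0.09, -0.89], np.float64(0.01))
110 [511.3  97.6   0. ]
100 [511.9  87.7   0. ]
-100 [ 523.8 -112.     0. ]
-115 [ 524.7 -127.     0. ]
(-10, 105) [516.6  92.9   0. ]
(-30, 60) [499.3  46.8   0. ]
(-30, 0) [502.9 -13.1   0. ]
(-30, -60) [506.5 -73.    0. ]
(40, 0) [572.8  -8.9   0. ]
```

Emit:
{"op": "step_arm", "data": {"increments": [{"translation": [0,-0.1,-0.6],"roll": 0},{"translation": [0,-0.1,-0.95],"roll": 0},{"translation": [0,-0.1,-0.95],"roll": 0},{"translation": [0,-0.1,-0.95],"roll": 0},{"translation": [0,-0.1,-0.95],"roll": 0},{"translation": [0,-0.1,-0.95],"roll": 0},{"translation": [0,-0.1,-0.95],"roll": 0},{"translation": [0.3,-0.1,-0.95],"roll": -0.1},{"translation": [0.6,0,-0.9],"roll": -0.1},{"translation": [0.8,0,-0.3],"roll": -0.1}]}}

```text
time: 23.72
eef_pos: [427.6, -320.0, 497.5]
tcp_rot: [[0.138, 0.986, -0.097], [0.99, -0.138, 0.01], [-0.003, -0.098, -0.995]]
force: [0.7, -0.4, -2.9]
finger_gap: 39.7
```

```bash
python3 plan.py 517 93 285 93.6
```

```text
t 23.73 grasp [ 410.1 -318.2  318.4] yaw 82.1 F [ 0.7 -0.4 -2.9] gap 39.7
15
([0.94, 0.12, 0.06], np.float64(-0.13))
([0.94, 0.13, 0.06], np.float64(-0.13))
([0.93, 0.14, 0.06], np.float64(-0.13))
([0.93, 0.15, 0.06], np.float64(-0.13))
([0.93, 0.17, 0.06], np.float64(-0.13))
([0.93, 0.18, 0.06], np.float64(-0.13))
([0.93, 0.19, 0.06], np.float64(-0.13))
([0.92, 0.2, 0.06], np.float64(-0.13))
([0.92, 0.22, 0.06], np.float64(-0.13))
([0.92, 0.23, 0.06], np.float64(-0.13))
([0.91, 0.24, 0.06], np.float64(-0.13))
([0.91, 0.25, 0.06], np.float64(-0.13))
([0.91, 0.26, 0.06], np.float64(-0.13))
([0.9, 0.28, 0.06], np.float64(-0.13))
([0.9, 0.29, 0.06], np.float64(-0.13))
```

Emit:
{"op": "step_arm", "data": {"increments": [{"translation": [0.94,0.12,0],"roll": -0.13},{"translation": [0.94,0.13,0],"roll": -0.13},{"translation": [0.93,0.14,0],"roll": -0.13},{"translation": [0.93,0.15,0],"roll": -0.13},{"translation": [0.93,0.17,0],"roll": -0.13},{"translation": [0.93,0.18,0],"roll": -0.13},{"translation": [0.93,0.2,0],"roll": -0.13},{"translation": [0.93,0.2,0],"roll": -0.13},{"translation": [0.93,0.22,0],"roll": -0.13},{"translation": [0.93,0.22,0],"roll": -0.13}]}}

```text
time: 24.98
eef_pos: [494.9, -25.8, 489.4]
tcp_rot: [[-0.007, 0.994, -0.108], [1.0, 0.008, 0.016], [0.017, -0.107, -0.994]]
force: [-0.3, 0.5, -1.9]
finger_gap: 39.8
```

```bash
python3 plan.py 517 93 200 93.6
```

```text
t 24.98 grasp [475.5 -23.  310.5] yaw 90.4 F [-0.3  0.5 -1.9] gap 39.8
6
([0.63, 0.3, 0.6], np.float64(-0.09))
([0.63, 0.31, 0.6], np.float64(-0.09))
([0.63, 0.31, 0.6], np.float64(-0.09))
([0.62, 0.32, 0.6], np.float64(-0.09))
([0.62, 0.32, 0.6], np.float64(-0.09))
([0.62, 0.33, 0.6], np.float64(-0.09))
```

Emit:
{"op": "step_arm", "data": {"increments": [{"translation": [0.65,0.3,0.6],"roll": -0.1},{"translation": [0.65,0.3,0.6],"roll": -0.1},{"translation": [0.65,0.3,0.6],"roll": -0.1},{"translation": [0.65,0.3,0.6],"roll": -0.1},{"translation": [0.65,0.32,0.6],"roll": -0.1},{"translation": [0.5,0.32,0.6],"roll": -0.1},{"translation": [0,0,0],"roll": 0}]}}

```text
time: 25.85
eef_pos: [528.4, 101.0, 371.6]
tcp_rot: [[-0.08, 0.99, -0.117], [0.997, 0.082, 0.014], [0.024, -0.115, -0.993]]
force: [-0.6, -0.7, -2.7]
finger_gap: 40.2
```

```bash
python3 plan.py 517 93 65 93.6;  python3 - <<'E'
from h import *
grab("wrist","w14"); grab("side","d14",(150,100,410,300))
E
```

```text
t 25.85 grasp [507.4 103.6 192.8] yaw 94.6 F [-0.6 -0.7 -2.7] gap 40.2
5
([-0.1, 0.16, 0.84], np.float64(0.03))
([-0.1, 0.16, 0.84], np.float64(0.03))
([-0.09, 0.16, 0.84], np.float64(0.03))
([-0.09, 0.16, 0.84], np.float64(0.03))
([-0.09, 0.16, 0.84], np.float64(0.03))
```

View pics/w14.png

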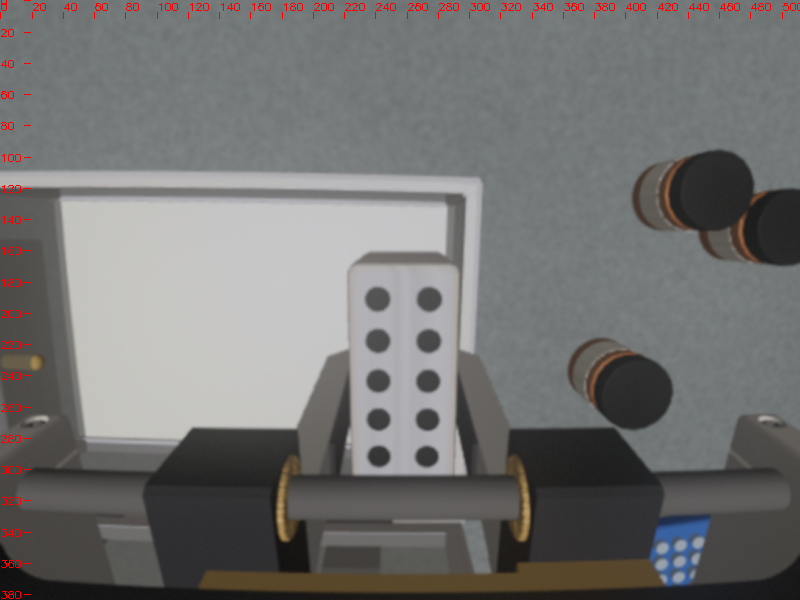

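View pics/d14.png

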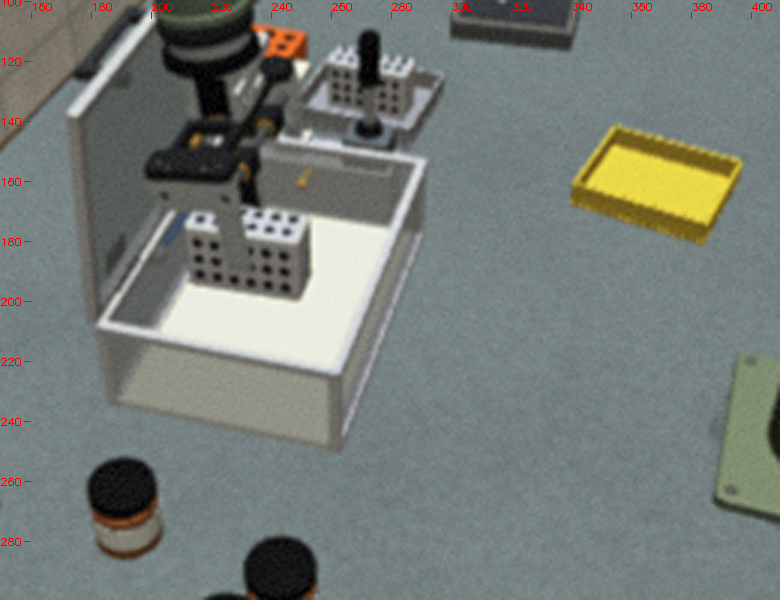

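Emit:
{"op": "step_arm", "data": {"increments": [{"translation": [-0.2,0.2,0.85],"roll": 0.1},{"translation": [-0.15,0.15,0.85],"roll": 0.05},{"translation": [-0.1,0.1,0.85],"roll": 0},{"translation": [0,0.1,0.7],"roll": 0},{"translation": [0,0,0],"roll": 0}]}}

```text
time: 26.58
eef_pos: [538.8, 85.0, 279.4]
tcp_rot: [[-0.058, 0.993, -0.099], [0.998, 0.059, 0.012], [0.018, -0.099, -0.995]]
force: [0.2, -0.8, -3.4]
finger_gap: 39.9
```

```bash
python3 plan.py 517 93 58 93.6
```

```text
t 26.57 grasp [520.9  87.2 100.3] yaw 93.3 F [ 0.2 -0.8 -3.4] gap 39.9
2
([0.09, 0.01, 0.71], np.float64(-0.02))
([0.09, 0.01, 0.71], np.float64(-0.02))
```

Emit:
{"op": "step_arm", "data": {"increments": [{"translation": [0.15,0,0.7],"roll": 0},{"translation": [0.05,0,0.5],"roll": 0},{"translation": [0,0,0.2],"roll": 0},{"translation": [0,0,0],"roll": 0}]}}

```text
time: 27.08
eef_pos: [537.4, 90.2, 242.4]
tcp_rot: [[-0.056, 0.994, -0.089], [0.998, 0.057, 0.012], [0.017, -0.088, -0.996]]
force: [0.3, -0.4, -2.5]
finger_gap: 39.8
```

```bash
python3 plan.py 517 93 57 93.6; python3 - <<'E'
from h import *
grab("side","d15",(150,100,410,300))
E
```

```text
t 27.07 grasp [521.4  92.3  63.2] yaw 93.2 F [ 0.3 -0.4 -2.5] gap 39.8
1
([0.03, -0.13, 0.22], np.float64(-0.06))
```

View pics/d15.png

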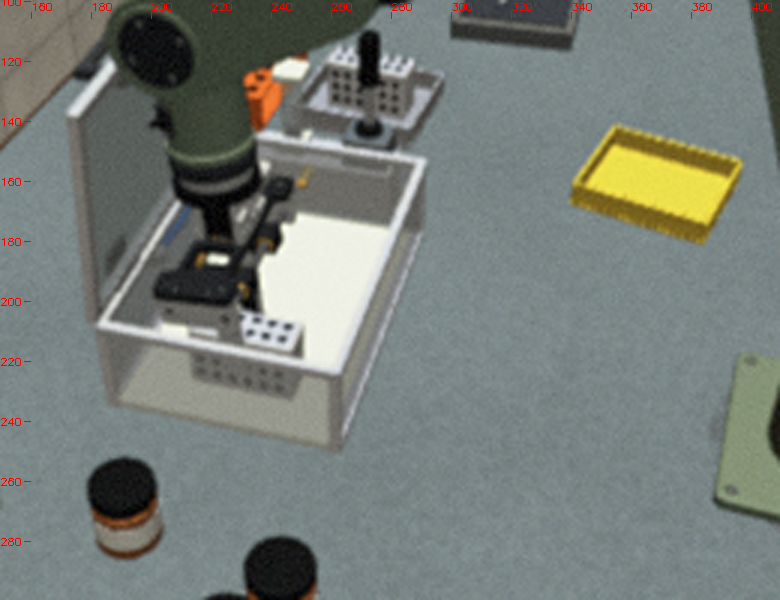

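Emit:
{"op": "step_arm", "data": {"increments": [{"translation": [0,-0.1,0.2],"roll": 0},{"translation": [0,0,0.1],"roll": 0},{"translation": [0,0,0],"roll": 0}]}}

```text
time: 27.5
eef_pos: [534.7, 90.2, 236.4]
tcp_rot: [[-0.056, 0.995, -0.085], [0.998, 0.057, 0.012], [0.017, -0.084, -0.996]]
force: [0.5, -0.2, -2.7]
finger_gap: 40.1
```

Emit:
{"op": "step_arm", "data": {"increments": [{"translation": [0,0,0],"roll": 0},{"translation": [0,0,0],"roll": 0},{"translation": [0,0,0],"roll": 0}], "gripper": 58}}

```text
time: 27.88
eef_pos: [535.4, 90.2, 237.4]
tcp_rot: [[-0.056, 0.995, -0.082], [0.998, 0.058, 0.012], [0.016, -0.082, -0.997]]
force: [0.5, -0.4, -0.4]
finger_gap: 54.3
```

Emit:
{"op": "step_arm", "data": {"increments": [{"translation": [0,-0.1,-0.6],"roll": 0},{"translation": [0,-0.1,-0.95],"roll": 0},{"translation": [0,-0.1,-0.95],"roll": 0},{"translation": [0,-0.1,-0.95],"roll": 0},{"translation": [0,-0.1,-0.95],"roll": 0},{"translation": [0,0,0],"roll": 0}]}}

```text
time: 28.62
eef_pos: [531.3, 87.6, 380.7]
tcp_rot: [[-0.056, 0.995, -0.076], [0.998, 0.057, 0.012], [0.016, -0.075, -0.997]]
force: [0.8, -0.0, 0.2]
finger_gap: 54.3
```

```bash
python3 plan.py ; python3 - <<'E'
from h import *
grab("side","d16",(80,160,340,355)); grab("wrist","w16")
E
```

```text
t 28.62 grasp [517.5  89.7 201.2] yaw 93.2 F [ 0.8 -0.   0.2] gap 54.3
```

View pics/d16.png

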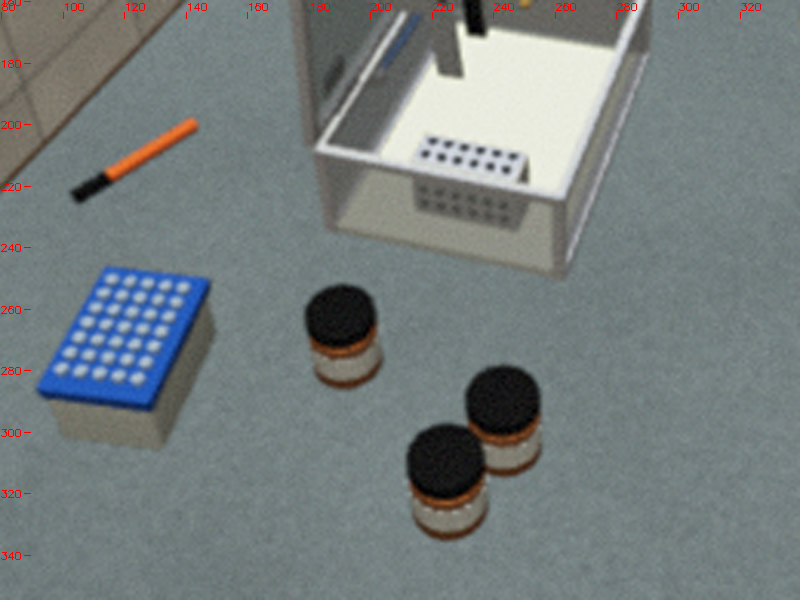

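View pics/w16.png

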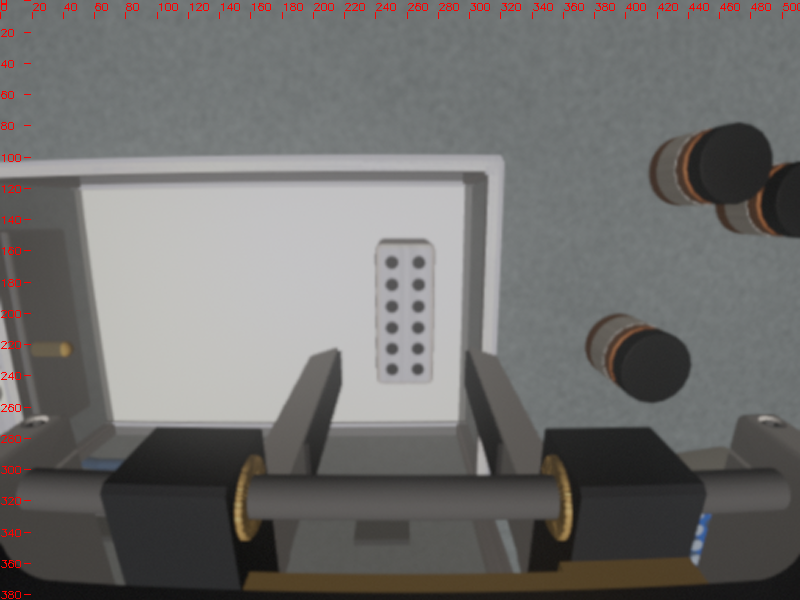

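```bash
python3 - <<'E'
from h import *
p=np.array([(341,308),(503,389),(446,450)])/3.077+[80,160]-.5
print(ray("side",p,64).round(1))
T=np.load("pics/w16_T.npy")
p=np.array([(651,364),(735,163)])/1.5625-.3
print(ray("wrist",p,64,T).round(1))
E
```

```text
[[549.4 280.8  64. ]
 [400.3 312.2  64. ]
 [419.3 375.   64. ]]
[[545.6 277.8  64. ]
 [398.7 314.7  64. ]]
```

```bash
python3 plan.py 547 280 150 93; python3 plan.py 547 280 42 93|head -2
```

```text
t 28.73 grasp [515.4  89.7 197.9] yaw 93.2 F [ 0.3 -0.3  0.5] gap 54.4
7
([0.89, 0.22, 0.23], np.float64(0.01))
([0.89, 0.22, 0.23], np.float64(0.01))
([0.89, 0.22, 0.23], np.float64(0.01))
([0.89, 0.22, 0.23], np.float64(0.01))
([0.89, 0.22, 0.23], np.float64(0.01))
([0.89, 0.22, 0.23], np.float64(0.01))
([0.89, 0.22, 0.23], np.float64(0.01))
t 28.73 grasp [515.4  89.7 197.9] yaw 93.2 F [ 0.3 -0.3  0.5] gap 54.4
9
```

Emit:
{"op": "step_arm", "data": {"increments": [{"translation": [0.9,0.2,0],"roll": 0},{"translation": [0.9,0.2,0],"roll": 0},{"translation": [0.9,0.2,0.1],"roll": 0},{"translation": [0.9,0.2,0.25],"roll": 0},{"translation": [0.9,0.2,0.4],"roll": 0},{"translation": [0.9,0.2,0.4],"roll": 0},{"translation": [0.7,0.2,0.4],"roll": 0},{"translation": [0,0,0],"roll": 0}], "gripper": 88}}

```text
time: 29.72
eef_pos: [553.1, 276.8, 311.9]
tcp_rot: [[-0.054, 0.992, -0.11], [0.998, 0.055, 0.005], [0.011, -0.109, -0.994]]
force: [-1.1, 0.5, 0.3]
finger_gap: 82.7
```

```bash
python3 plan.py 547 280 42 93; python3 - <<'E'
from h import *
grab("wrist","w17")
E
```

```text
t 29.73 grasp [533.3 277.7 133. ] yaw 93.1 F [-1.1  0.5  0.3] gap 82.7
4
([0.0, 0.2, 0.74], np.float64(0.0))
([0.0, 0.2, 0.74], np.float64(0.0))
([0.0, 0.2, 0.74], np.float64(0.0))
([0.01, 0.2, 0.74], np.float64(0.0))
```

View pics/w17.png

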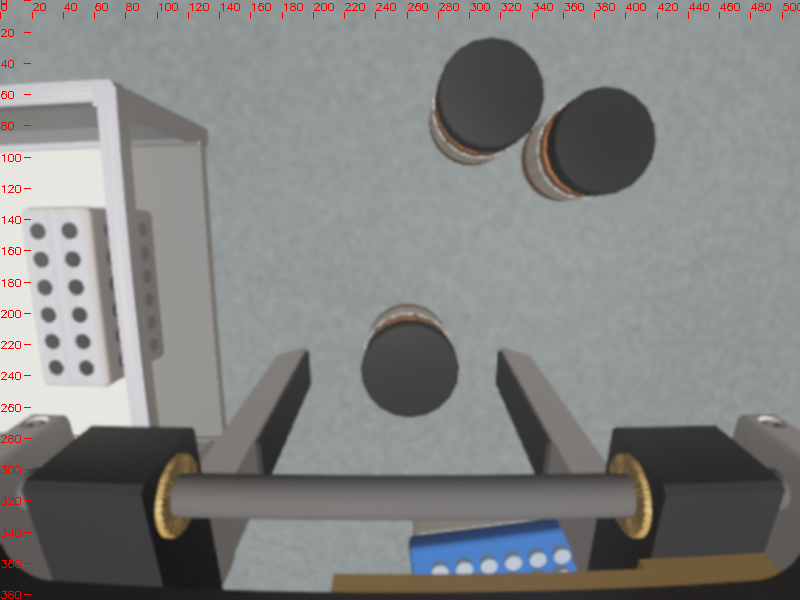

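```bash
python3 - <<'E'
from h import *
T=np.load("pics/w17_T.npy")
p=np.array([(410,368),(490,96),(603,141)])/1.5625-.3
print(ray("wrist",p,64,T).round(1))
E
```

```text
[[547.4 283.4  64. ]
 [400.7 316.1  64. ]
 [418.9 377.6  64. ]]
```

Emit:
{"op": "step_arm", "data": {"increments": [{"translation": [0.05,0.2,0.75],"roll": 0},{"translation": [0,0.2,0.75],"roll": 0},{"translation": [0,0.2,0.75],"roll": 0},{"translation": [0,0.15,0.6],"roll": 0},{"translation": [0,0,0],"roll": 0}]}}

```text
time: 30.4
eef_pos: [567.0, 274.5, 223.6]
tcp_rot: [[-0.049, 0.993, -0.109], [0.999, 0.05, 0.003], [0.009, -0.109, -0.994]]
force: [-0.2, -0.4, 0.1]
finger_gap: 82.6
```

```bash
python3 plan.py 547 280 42 93
```

```text
t 30.4 grasp [547.4 275.   44.7] yaw 92.8 F [-0.2 -0.4  0.1] gap 82.6
1
([0.17, 0.01, 0.09], np.float64(-0.03))
```

Emit:
{"op": "step_arm", "data": {"increments": [{"translation": [0.2,0,0.05],"roll": 0},{"translation": [0,0,0],"roll": 0},{"translation": [0,0,0],"roll": 0},{"translation": [0,0,0],"roll": 0},{"translation": [0,0,0],"roll": 0}], "gripper": 0, "grip_force": 20}}

```text
time: 31.02
eef_pos: [567.3, 281.2, 225.1]
tcp_rot: [[-0.05, 0.993, -0.105], [0.999, 0.05, 0.005], [0.01, -0.104, -0.994]]
force: [-0.2, -0.2, -2.0]
finger_gap: 55.6
```

Emit:
{"op": "step_arm", "data": {"increments": [{"translation": [0,-0.1,-0.6],"roll": 0},{"translation": [0,-0.1,-0.95],"roll": 0},{"translation": [0,-0.1,-0.95],"roll": 0},{"translation": [-0.2,-0.1,-0.95],"roll": 0},{"translation": [-0.5,-0.1,-0.95],"roll": 0},{"translation": [-0.8,-0.1,-0.6],"roll": 0}]}}

```text
time: 31.78
eef_pos: [566.1, 234.3, 383.8]
tcp_rot: [[-0.052, 0.993, -0.106], [0.999, 0.053, 0.004], [0.009, -0.105, -0.994]]
force: [-0.4, 0.0, -1.6]
finger_gap: 55.5
```

```bash
python3 -c "
from m2 import *
for P in [(10,-15),(-50,20),(-50,-70)]: print(P, tf(b,[P+(0,)])[0].round(1))" | tail -3; python3 plan.py 544 -26 180 93 |head -5;  python3 - <<'E'
from h import *
grab("wrist","w18")
E
```

```text
(10, -15) [543.7 -25.6   0. ]
(-50, 20) [481.7   5.7   0. ]
(-50, -70) [487.1 -84.1   0. ]
t 31.77 grasp [547.1 235.  204.8] yaw 93.0 F [-0.4  0.  -1.6] gap 55.5
9
([-0.97, -0.05, 0.09], np.float64(0.0))
([-0.97, -0.05, 0.09], np.float64(0.0))
([-0.97, -0.05, 0.09], np.float64(0.0))
```

View pics/w18.png

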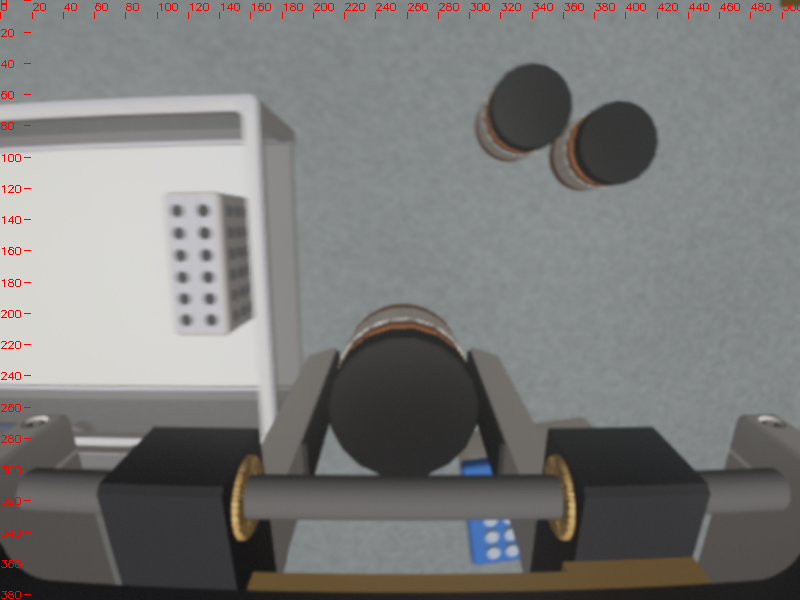

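Emit:
{"op": "step_arm", "data": {"increments": [{"translation": [-0.95,-0.1,0],"roll": 0},{"translation": [-0.95,-0.1,0],"roll": 0},{"translation": [-0.95,-0.1,0],"roll": 0},{"translation": [-0.95,-0.1,0],"roll": 0},{"translation": [-0.95,-0.1,0],"roll": 0},{"translation": [-0.95,-0.1,0],"roll": 0},{"translation": [-0.95,-0.1,0],"roll": 0},{"translation": [-0.95,-0.1,0.3],"roll": 0},{"translation": [-0.7,0,0.6],"roll": 0},{"translation": [0,0,0],"roll": 0}]}}

```text
time: 33.08
eef_pos: [547.3, -33.4, 359.9]
tcp_rot: [[-0.042, 0.993, -0.106], [0.999, 0.042, 0.003], [0.007, -0.106, -0.994]]
force: [-0.2, 0.0, -2.3]
finger_gap: 55.7
```

```bash
python3 plan.py 538 -26 58 93
```

```text
t 33.08 grasp [528.2 -32.9 181. ] yaw 92.4 F [-0.2  0.  -2.3] gap 55.7
5
([0.04, 0.15, 0.81], np.float64(-0.02))
([0.04, 0.15, 0.81], np.float64(-0.02))
([0.04, 0.15, 0.81], np.float64(-0.02))
([0.04, 0.15, 0.81], np.float64(-0.02))
([0.04, 0.15, 0.81], np.float64(-0.02))
```

Emit:
{"op": "step_arm", "data": {"increments": [{"translation": [0.1,0.12,0.85],"roll": 0},{"translation": [0.05,0.12,0.85],"roll": 0},{"translation": [0.05,0.1,0.85],"roll": 0},{"translation": [0,0.1,0.85],"roll": 0},{"translation": [0,0.05,0.4],"roll": 0},{"translation": [0,0,0],"roll": 0}]}}

```text
time: 33.83
eef_pos: [551.2, -23.5, 247.3]
tcp_rot: [[-0.042, 0.994, -0.099], [0.999, 0.043, 0.005], [0.009, -0.099, -0.995]]
force: [0.3, -0.1, -1.3]
finger_gap: 55.9
```

```bash
python3 plan.py 538 -26 54 93
```

```text
t 33.83 grasp [533.3 -22.6  68.2] yaw 92.4 F [ 0.3 -0.1 -1.3] gap 55.9
1
([-0.12, 0.2, 0.46], np.float64(-0.1))
```

Emit:
{"op": "step_arm", "data": {"increments": [{"translation": [-0.1,0.1,0.4],"roll": 0},{"translation": [0,0,0.12],"roll": 0},{"translation": [0,0,0],"roll": 0}]}}

```text
time: 34.2
eef_pos: [554.2, -26.6, 233.2]
tcp_rot: [[-0.042, 0.995, -0.095], [0.999, 0.043, 0.004], [0.008, -0.095, -0.995]]
force: [-0.2, 0.6, -1.6]
finger_gap: 55.7
```

```bash
python3 plan.py 538 -26 54 93
```

```text
t 34.2 grasp [537.1 -25.8  54.1] yaw 92.4 F [-0.2  0.6 -1.6] gap 55.7
1
([-0.01, 0.03, -0.0], np.float64(-0.1))
```

Release to about 72 mm, rise.

Emit:
{"op": "step_arm", "data": {"increments": [{"translation": [0,0,0],"roll": 0},{"translation": [0,0,0],"roll": 0},{"translation": [0,0,0],"roll": 0}], "gripper": 76}}

```text
time: 34.58
eef_pos: [555.2, -26.9, 234.9]
tcp_rot: [[-0.042, 0.995, -0.091], [0.999, 0.042, 0.004], [0.007, -0.091, -0.996]]
force: [1.3, 0.4, 0.5]
finger_gap: 71.6
```

Emit:
{"op": "step_arm", "data": {"increments": [{"translation": [0,-0.1,-0.6],"roll": 0},{"translation": [0,-0.1,-0.95],"roll": 0},{"translation": [0,-0.1,-0.95],"roll": 0},{"translation": [0,-0.1,-0.95],"roll": 0},{"translation": [0,0,0],"roll": 0}]}}

```text
time: 35.2
eef_pos: [552.8, -27.8, 347.6]
tcp_rot: [[-0.042, 0.995, -0.086], [0.999, 0.042, 0.002], [0.006, -0.086, -0.996]]
force: [-0.3, -0.5, 0.4]
finger_gap: 71.5
```

```bash
python3 - <<'E'
from h import *
grab("side","d19",(80,100,340,355)); grab("wrist","w19")
E
python3 plan.py 419 377 150 124
```

```text
t 35.3 grasp [535.  -26.9 165. ] yaw 92.4 F [ 1.3  0.4 -1. ] gap 71.5
14
([0.97, -0.23, 0.06], np.float64(-0.38))
([0.98, -0.19, 0.06], np.float64(-0.38))
([0.99, -0.15, 0.06], np.float64(-0.38))
([0.99, -0.11, 0.06], np.float64(-0.38))
([1.0, -0.08, 0.06], np.float64(-0.38))
([1.0, -0.04, 0.06], np.float64(-0.38))
([1.0, 0.0, 0.06], np.float64(-0.38))
([1.0, 0.04, 0.06], np.float64(-0.38))
([1.0, 0.08, 0.06], np.float64(-0.38))
([0.99, 0.12, 0.06], np.float64(-0.38))
([0.99, 0.16, 0.06], np.float64(-0.38))
([0.98, 0.2, 0.06], np.float64(-0.38))
([0.97, 0.24, 0.06], np.float64(-0.38))
([0.96, 0.28, 0.06], np.float64(-0.38))
```

View pics/d19.png

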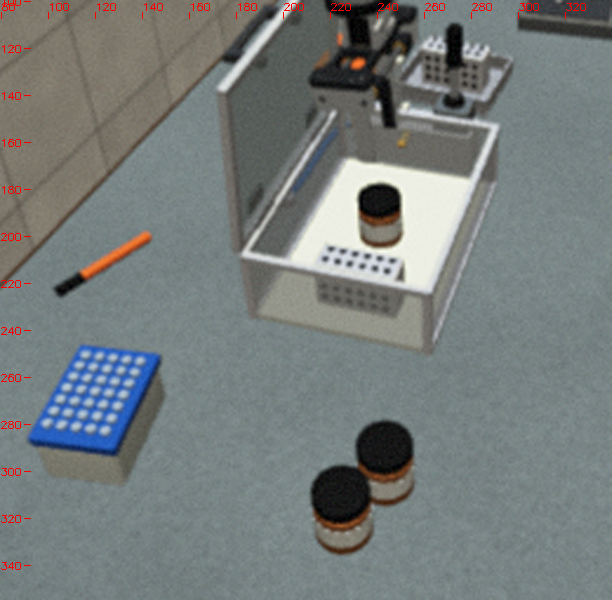

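View pics/w19.png

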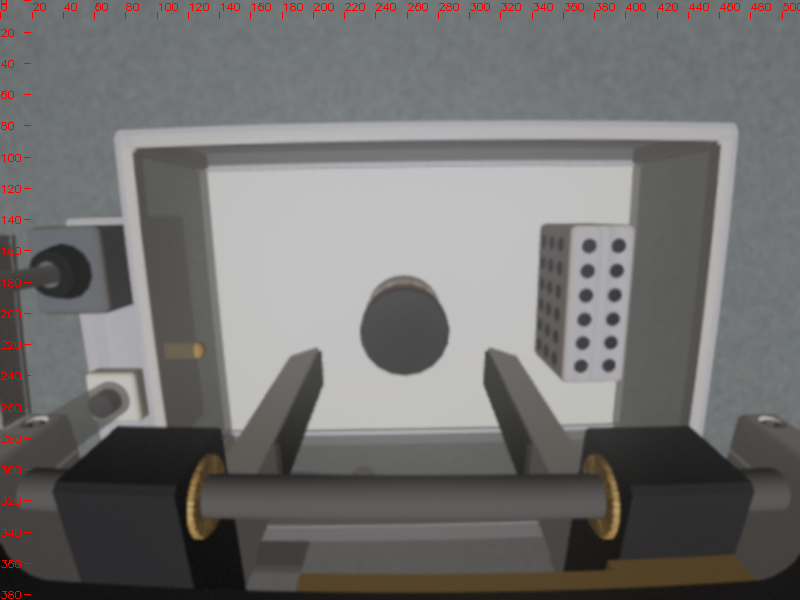

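Emit:
{"op": "step_arm", "data": {"increments": [{"translation": [0.95,-0.25,0],"roll": -0.38},{"translation": [0.97,-0.2,0],"roll": -0.38},{"translation": [0.97,-0.16,0],"roll": -0.38},{"translation": [0.97,-0.12,0],"roll": -0.38},{"translation": [0.97,-0.08,0],"roll": -0.38},{"translation": [0.97,-0.04,0],"roll": -0.38},{"translation": [0.97,0,0],"roll": -0.38},{"translation": [0.97,0.04,0],"roll": -0.38},{"translation": [0.97,0.08,0],"roll": -0.38},{"translation": [0.97,0.12,0],"roll": -0.38}], "gripper": 82}}

```text
time: 36.55
eef_pos: [460.1, 259.2, 335.3]
tcp_rot: [[-0.429, 0.894, -0.127], [0.901, 0.433, 0.001], [0.056, -0.114, -0.992]]
force: [-0.3, -0.5, -1.0]
finger_gap: 77.5
```

```bash
python3 plan.py 419 377 140 124
```

```text
t 36.55 grasp [437.3 259.3 156.8] yaw 115.5 F [-0.3 -0.5 -1. ] gap 77.5
4
([0.94, 0.3, 0.16], np.float64(-0.36))
([0.93, 0.34, 0.16], np.float64(-0.36))
([0.92, 0.37, 0.16], np.float64(-0.36))
([0.9, 0.41, 0.16], np.float64(-0.36))
```

Emit:
{"op": "step_arm", "data": {"increments": [{"translation": [0.93,0.3,0.05],"roll": -0.36},{"translation": [0.93,0.34,0.05],"roll": -0.36},{"translation": [0.9,0.37,0.1],"roll": -0.36},{"translation": [0.7,0.4,0.1],"roll": -0.36},{"translation": [0,0,0],"roll": 0}]}}

```text
time: 37.17
eef_pos: [441.0, 374.1, 317.6]
tcp_rot: [[-0.564, 0.813, -0.143], [0.822, 0.569, -0.008], [0.074, -0.122, -0.99]]
force: [0.0, -1.0, 0.2]
finger_gap: 77.3
```

```bash
python3 plan.py 419 377 42 124;  python3 - <<'E'
from h import *
grab("wrist","w20")
E
```

```text
t 37.17 grasp [415.4 372.6 139.5] yaw 124.5 F [ 0.  -1.   0.2] gap 77.3
4
([-0.05, 0.14, 0.8], np.float64(0.02))
([-0.05, 0.14, 0.8], np.float64(0.02))
([-0.05, 0.14, 0.8], np.float64(0.02))
([-0.05, 0.14, 0.8], np.float64(0.02))
```

View pics/w20.png

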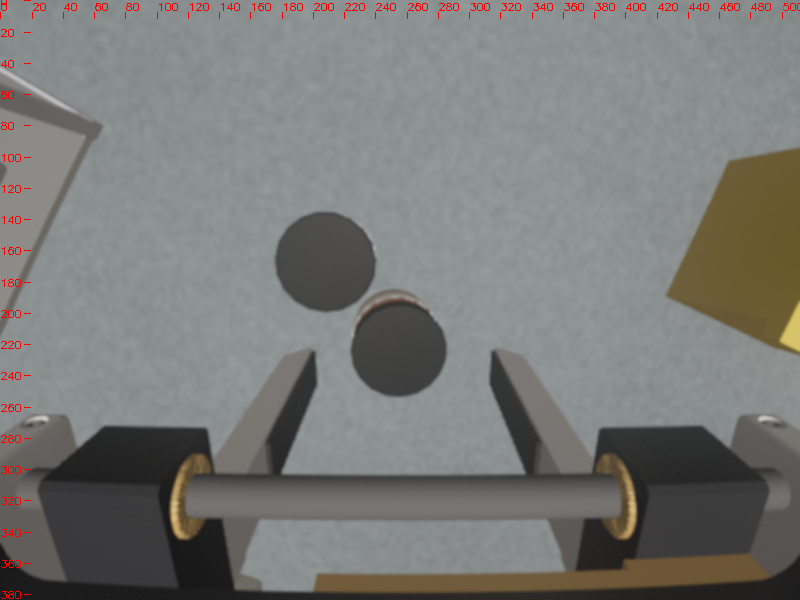

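```bash
python3 - <<'E'
from h import *
T=np.load("pics/w20_T.npy")
p=np.array([(398,349),(326,262)])/1.5625-.3
print(ray("wrist",p,64,T).round(1))
E
python3 plan.py 418 376 42 124
```

```text
[[417.2 377.6  64. ]
 [398.4 316.9  64. ]]
t 37.23 grasp [415.4 371.8 139.5] yaw 124.4 F [-0.   0.3  0.4] gap 76.9
4
([-0.04, 0.14, 0.8], np.float64(0.02))
([-0.04, 0.14, 0.8], np.float64(0.02))
([-0.04, 0.14, 0.8], np.float64(0.02))
([-0.04, 0.14, 0.8], np.float64(0.02))
```

Emit:
{"op": "step_arm", "data": {"increments": [{"translation": [-0.05,0.12,0.8],"roll": 0},{"translation": [-0.05,0.12,0.8],"roll": 0},{"translation": [0,0.12,0.8],"roll": 0},{"translation": [0,0,0],"roll": 0}]}}

```text
time: 37.72
eef_pos: [441.4, 371.8, 241.0]
tcp_rot: [[-0.559, 0.816, -0.146], [0.826, 0.563, -0.013], [0.072, -0.128, -0.989]]
force: [0.2, -0.2, -0.6]
finger_gap: 76.8
```

```bash
python3 plan.py 418 377 42 124
```

```text
t 37.73 grasp [415.  369.6  63. ] yaw 124.1 F [ 0.2 -0.2 -0.6] gap 76.8
1
([0.1, 0.31, 0.67], np.float64(0.01))
```

Emit:
{"op": "step_arm", "data": {"increments": [{"translation": [0.1,0.3,0.2],"roll": 0},{"translation": [0,0.05,0.45],"roll": 0},{"translation": [0,0,0],"roll": 0}]}}

```text
time: 38.1
eef_pos: [446.9, 379.9, 221.3]
tcp_rot: [[-0.557, 0.818, -0.144], [0.827, 0.562, -0.011], [0.072, -0.125, -0.99]]
force: [-0.7, 0.3, 0.2]
finger_gap: 77.2
```

```bash
python3 plan.py 418 377 44 124
```

```text
t 38.1 grasp [421.  377.8  43.2] yaw 124.0 F [-0.7  0.3  0.2] gap 77.2
1
([0.04, -0.1, -0.01], np.float64(-0.0))
```

Emit:
{"op": "step_arm", "data": {"increments": [{"translation": [0,-0.1,0],"roll": 0},{"translation": [0,0,0],"roll": 0},{"translation": [0,0,0],"roll": 0},{"translation": [0,0,0],"roll": 0},{"translation": [0,0,0],"roll": 0}], "gripper": 0}}

```text
time: 38.72
eef_pos: [444.4, 378.4, 222.8]
tcp_rot: [[-0.558, 0.818, -0.142], [0.827, 0.562, -0.01], [0.071, -0.123, -0.99]]
force: [0.3, 0.4, -1.2]
finger_gap: 57.4
```

Emit:
{"op": "step_arm", "data": {"increments": [{"translation": [0,0,0],"roll": 0},{"translation": [0.05,-0.1,-0.5],"roll": 0},{"translation": [0.05,-0.1,-0.9],"roll": 0},{"translation": [0.05,-0.1,-0.9],"roll": 0},{"translation": [0,-0.1,-0.9],"roll": 0},{"translation": [0,-0.1,-0.9],"roll": 0},{"translation": [0,-0.1,-0.9],"roll": 0}]}}

```text
time: 39.6
eef_pos: [447.4, 372.9, 380.4]
tcp_rot: [[-0.558, 0.817, -0.145], [0.827, 0.562, -0.012], [0.072, -0.127, -0.989]]
force: [-0.2, -0.3, -1.9]
finger_gap: 57.4
```

```bash
python3 plan.py 478 8 200 94;  python3 - <<'E'
from h import *
grab("wrist","w21");grab("side","d21",(80,100,340,355))
E
```

```text
t 39.6 grasp [421.3 370.7 202.4] yaw 124.0 F [-0.2 -0.3 -1.9] gap 57.4
13
([-0.85, -0.4, -0.0], np.float64(0.38))
([-0.87, -0.37, -0.0], np.float64(0.38))
([-0.88, -0.33, -0.0], np.float64(0.38))
([-0.89, -0.3, -0.0], np.float64(0.38))
([-0.9, -0.26, -0.0], np.float64(0.38))
([-0.91, -0.23, -0.0], np.float64(0.38))
([-0.92, -0.19, -0.0], np.float64(0.38))
([-0.93, -0.15, -0.0], np.float64(0.38))
([-0.93, -0.11, -0.0], np.float64(0.38))
([-0.94, -0.08, -0.0], np.float64(0.38))
([-0.94, -0.04, -0.0], np.float64(0.38))
([-0.94, 0.0, -0.0], np.float64(0.38))
([-0.94, 0.04, -0.0], np.float64(0.38))
```

View pics/d21.png

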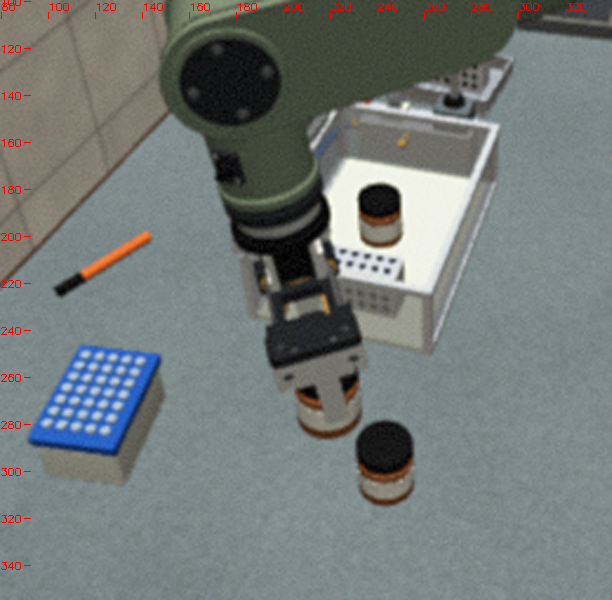

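View pics/w21.png

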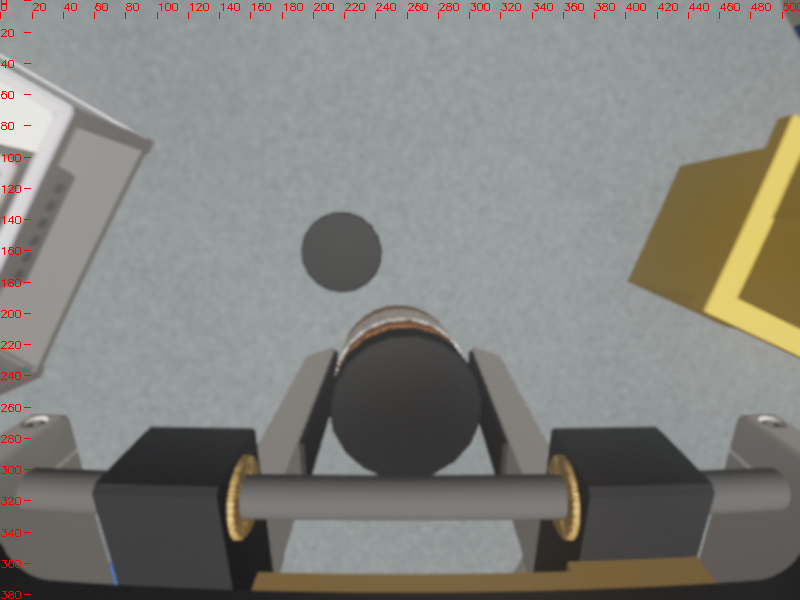

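Emit:
{"op": "step_arm", "data": {"increments": [{"translation": [-0.85,-0.4,-0.05],"roll": 0.38},{"translation": [-0.87,-0.37,-0.05],"roll": 0.38},{"translation": [-0.88,-0.33,-0.05],"roll": 0.38},{"translation": [-0.9,-0.3,-0.05],"roll": 0.38},{"translation": [-0.9,-0.26,-0.05],"roll": 0.38},{"translation": [-0.9,-0.23,-0.05],"roll": 0.38},{"translation": [-0.92,-0.19,-0.05],"roll": 0.38},{"translation": [-0.93,-0.15,-0.05],"roll": 0.38},{"translation": [-0.93,-0.1,-0.05],"roll": 0.38},{"translation": [-0.93,-0.08,-0.05],"roll": 0.38}]}}

```text
time: 40.95
eef_pos: [489.8, 88.3, 386.7]
tcp_rot: [[-0.189, 0.971, -0.149], [0.982, 0.19, -0.01], [0.019, -0.148, -0.989]]
force: [0.3, 0.3, -1.0]
finger_gap: 56.7
```

```bash
python3 plan.py 477 8 160 94
```

```text
t 40.95 grasp [463.   86.5 208.7] yaw 100.9 F [ 0.3  0.3 -1. ] gap 56.7
4
([-0.67, 0.05, 0.39], np.float64(0.29))
([-0.67, 0.07, 0.39], np.float64(0.29))
([-0.67, 0.09, 0.39], np.float64(0.29))
([-0.66, 0.11, 0.39], np.float64(0.29))
```

Emit:
{"op": "step_arm", "data": {"increments": [{"translation": [-0.67,0.1,0.2],"roll": 0.29},{"translation": [-0.67,0.1,0.35],"roll": 0.29},{"translation": [-0.67,0.1,0.45],"roll": 0.29},{"translation": [-0.6,0.1,0.5],"roll": 0.29},{"translation": [0,0,0],"roll": 0}]}}

```text
time: 41.58
eef_pos: [504.5, 8.3, 334.3]
tcp_rot: [[-0.063, 0.986, -0.154], [0.998, 0.062, -0.008], [0.002, -0.154, -0.988]]
force: [-0.1, 0.9, -1.0]
finger_gap: 56.1
```

```bash
python3 plan.py 477 8 58 94;  python3 - <<'E'
from h import *
grab("wrist","w22")
E
```

```text
t 41.58 grasp [476.8   6.8 156.5] yaw 93.6 F [-0.1  0.9 -1. ] gap 56.1
4
([0.01, 0.13, 0.81], np.float64(-0.02))
([0.01, 0.13, 0.81], np.float64(-0.02))
([0.01, 0.13, 0.81], np.float64(-0.02))
([0.01, 0.13, 0.81], np.float64(-0.02))
```

View pics/w22.png

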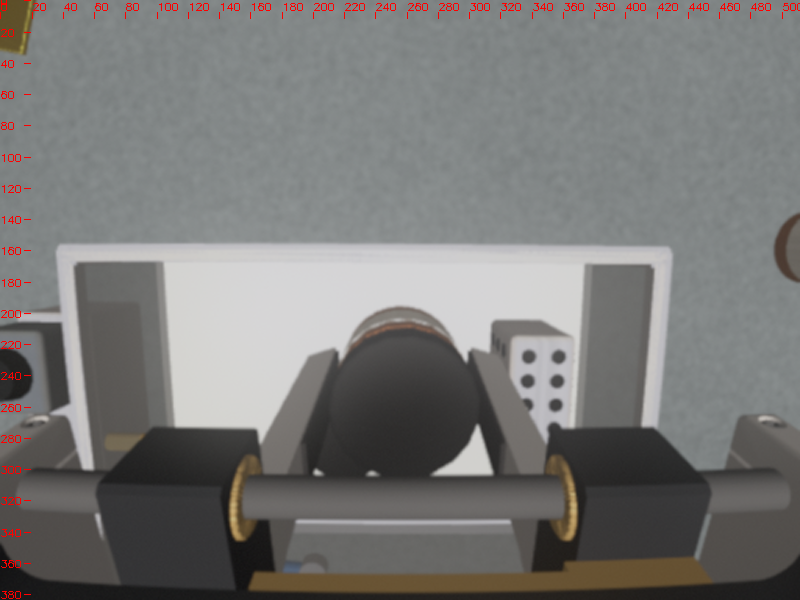

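Emit:
{"op": "step_arm", "data": {"increments": [{"translation": [0,0.15,0.85],"roll": 0},{"translation": [0,0.13,0.85],"roll": 0},{"translation": [0,0.13,0.8],"roll": 0},{"translation": [0,0.1,0.5],"roll": 0},{"translation": [0,0,0],"roll": 0}]}}

```text
time: 42.25
eef_pos: [508.1, 12.1, 244.9]
tcp_rot: [[-0.068, 0.987, -0.145], [0.998, 0.068, -0.008], [0.002, -0.145, -0.989]]
force: [-0.7, -0.2, -1.2]
finger_gap: 56.0
```

```bash
python3 plan.py 477 8 56 94
```

```text
t 42.25 grasp [482.   10.8  66.8] yaw 93.9 F [-0.7 -0.2 -1.2] gap 56.0
1
([-0.08, -0.12, 0.38], np.float64(-0.02))
```

Emit:
{"op": "step_arm", "data": {"increments": [{"translation": [-0.05,-0.15,0.3],"roll": 0},{"translation": [0,0,0.1],"roll": 0},{"translation": [0,0,0],"roll": 0}]}}

```text
time: 42.62
eef_pos: [502.7, 10.3, 235.2]
tcp_rot: [[-0.069, 0.988, -0.141], [0.998, 0.068, -0.008], [0.002, -0.141, -0.99]]
force: [0.3, -0.8, -0.8]
finger_gap: 56.2
```

```bash
python3 plan.py 477 8 55 94
```

```text
t 42.62 grasp [477.3   8.8  57. ] yaw 93.9 F [ 0.3 -0.8 -0.8] gap 56.2
1
([-0.03, -0.0, 0.07], np.float64(-0.01))
```

Emit:
{"op": "step_arm", "data": {"increments": [{"translation": [0,0,0.1],"roll": 0},{"translation": [0,0,0],"roll": 0}]}}

```text
time: 42.88
eef_pos: [502.6, 10.1, 232.8]
tcp_rot: [[-0.068, 0.988, -0.139], [0.998, 0.068, -0.008], [0.001, -0.14, -0.99]]
force: [-0.7, -0.1, -2.0]
finger_gap: 56.4
```

Emit:
{"op": "step_arm", "data": {"increments": [{"translation": [0,0,0],"roll": 0},{"translation": [0,0,0],"roll": 0},{"translation": [0,0,0],"roll": 0}], "gripper": 74}}

```text
time: 43.25
eef_pos: [503.2, 10.0, 233.6]
tcp_rot: [[-0.068, 0.988, -0.138], [0.998, 0.068, -0.008], [0.001, -0.138, -0.99]]
force: [0.1, 0.1, 0.1]
finger_gap: 69.4
```

Emit:
{"op": "step_arm", "data": {"increments": [{"translation": [0,-0.15,-0.6],"roll": 0},{"translation": [0,-0.15,-0.95],"roll": 0},{"translation": [0,-0.15,-0.95],"roll": 0},{"translation": [0,-0.15,-0.95],"roll": 0},{"translation": [0,0,0],"roll": 0}]}}

```text
time: 43.88
eef_pos: [499.5, 9.6, 346.6]
tcp_rot: [[-0.068, 0.989, -0.134], [0.998, 0.068, -0.009], [0.0, -0.134, -0.991]]
force: [0.4, 0.7, -0.2]
finger_gap: 69.9
```

```bash
python3 - <<'E'
from h import *
grab("side","d23",(80,100,340,355)); grab("wrist","w23")
E
python3 plan.py 399 315 150 100
```

```text
t 43.98 grasp [473.2   8.3 165.2] yaw 93.9 F [-1.6 -0.2  0. ] gap 69.6
11
([0.94, -0.15, 0.07], np.float64(-0.09))
([0.94, -0.14, 0.07], np.float64(-0.09))
([0.95, -0.13, 0.07], np.float64(-0.09))
([0.95, -0.13, 0.07], np.float64(-0.09))
([0.95, -0.12, 0.07], np.float64(-0.09))
([0.95, -0.11, 0.07], np.float64(-0.09))
([0.95, -0.1, 0.07], np.float64(-0.09))
([0.95, -0.09, 0.07], np.float64(-0.09))
([0.95, -0.08, 0.07], np.float64(-0.09))
([0.95, -0.07, 0.07], np.float64(-0.09))
([0.95, -0.06, 0.07], np.float64(-0.09))
```

View pics/d23.png

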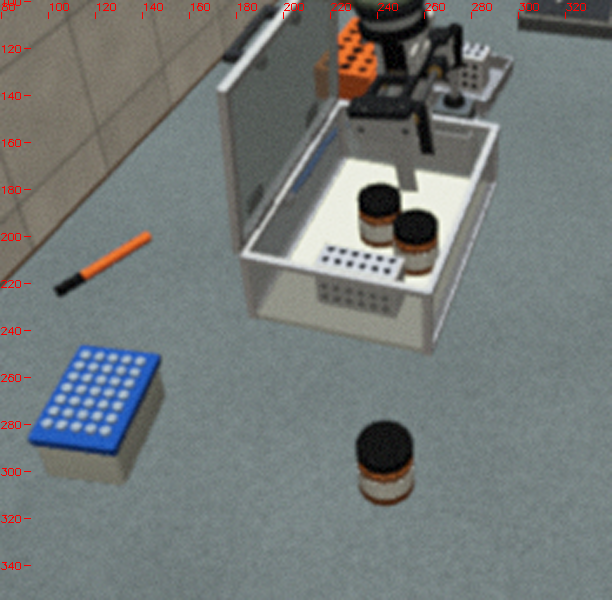

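View pics/w23.png

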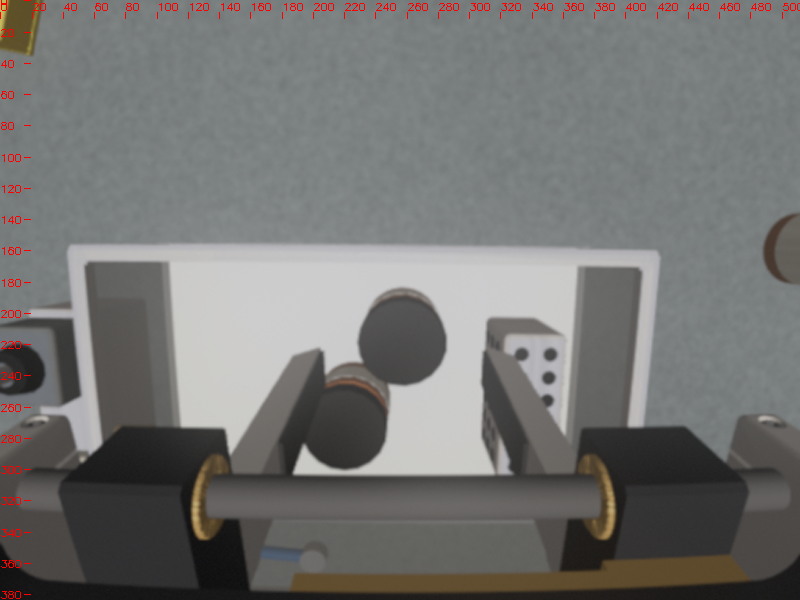

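Emit:
{"op": "step_arm", "data": {"increments": [{"translation": [0.93,-0.15,-0.03],"roll": 0},{"translation": [0.95,-0.15,-0.03],"roll": 0},{"translation": [0.95,-0.15,-0.03],"roll": 0},{"translation": [0.95,-0.15,-0.03],"roll": 0},{"translation": [0.95,-0.15,-0.03],"roll": 0},{"translation": [0.95,-0.15,0],"roll": 0},{"translation": [0.95,-0.15,0],"roll": 0},{"translation": [0.95,-0.15,0.1],"roll": 0},{"translation": [0.95,-0.15,0.1],"roll": 0},{"translation": [0.7,-0.1,0.1],"roll": 0}], "gripper": 88}}

```text
time: 45.22
eef_pos: [428.1, 288.8, 328.1]
tcp_rot: [[-0.064, 0.983, -0.172], [0.998, 0.062, -0.014], [-0.003, -0.173, -0.985]]
force: [0.5, -0.5, 0.2]
finger_gap: 82.6
```

```bash
python3 plan.py 399 315 120 94;  python3 - <<'E'
from h import *
grab("wrist","w24")
E
```

```text
t 45.23 grasp [397.1 286.4 150.8] yaw 93.6 F [ 0.5 -0.5  0.2] gap 82.6
2
([0.48, 0.15, 0.49], np.float64(-0.03))
([0.48, 0.15, 0.49], np.float64(-0.03))
```

View pics/w24.png

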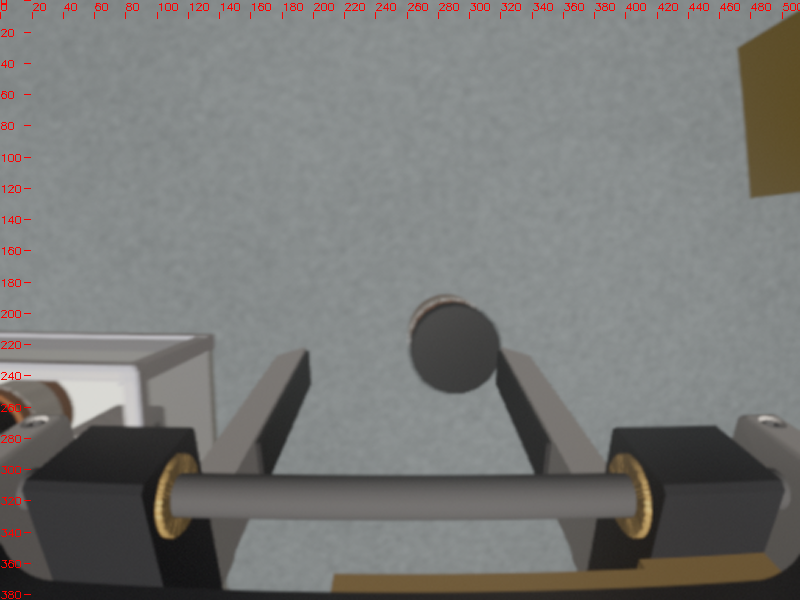

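```bash
python3 - <<'E'
from h import *
T=np.load("pics/w24_T.npy")
p=np.array([(455,348)])/1.5625-.3
print(ray("wrist",p,64,T).round(1))
E
```

```text
[[397.3 317.5  64. ]]
```

Emit:
{"op": "step_arm", "data": {"increments": [{"translation": [0.5,0.2,0.6],"roll": 0},{"translation": [0.45,0.2,0.7],"roll": 0},{"translation": [0,0.18,0.8],"roll": 0},{"translation": [0,0,0],"roll": 0}]}}

```text
time: 45.78
eef_pos: [429.5, 318.2, 255.5]
tcp_rot: [[-0.067, 0.981, -0.182], [0.998, 0.064, -0.018], [-0.006, -0.183, -0.983]]
force: [-0.6, -0.9, 0.9]
finger_gap: 82.7
```

```bash
python3 plan.py 399 315 42 94
```

```text
t 45.77 grasp [396.7 314.9  78.5] yaw 93.8 F [-0.6 -0.9  0.9] gap 82.7
2
([0.0, 0.15, 0.59], np.float64(-0.02))
([0.0, 0.15, 0.59], np.float64(-0.02))
```

Emit:
{"op": "step_arm", "data": {"increments": [{"translation": [0.03,0.2,0.6],"roll": 0},{"translation": [0,0.18,0.5],"roll": 0},{"translation": [0,0,0],"roll": 0}]}}

```text
time: 46.15
eef_pos: [435.4, 318.5, 219.3]
tcp_rot: [[-0.066, 0.981, -0.182], [0.998, 0.063, -0.018], [-0.006, -0.182, -0.983]]
force: [0.5, 0.3, 0.2]
finger_gap: 82.7
```

```bash
python3 plan.py 398.5 316 43 94
```

```text
t 46.15 grasp [402.7 315.3  42.3] yaw 93.8 F [0.5 0.3 0.2] gap 82.7
1
([0.03, -0.14, 0.0], np.float64(-0.04))
```

Emit:
{"op": "step_arm", "data": {"increments": [{"translation": [0,-0.14,0],"roll": 0},{"translation": [0,0,0],"roll": 0},{"translation": [0,0,0],"roll": 0},{"translation": [0,0,0],"roll": 0},{"translation": [0,0,0],"roll": 0},{"translation": [0,0,0],"roll": 0}], "gripper": 0}}

```text
time: 46.9
eef_pos: [431.4, 318.5, 221.5]
tcp_rot: [[-0.066, 0.982, -0.179], [0.998, 0.064, -0.017], [-0.005, -0.18, -0.984]]
force: [-0.2, 0.6, -1.6]
finger_gap: 55.2
```

Emit:
{"op": "step_arm", "data": {"increments": [{"translation": [0,-0.1,-0.5],"roll": 0},{"translation": [0,-0.18,-0.9],"roll": 0},{"translation": [0,-0.18,-0.9],"roll": 0},{"translation": [0,-0.18,-0.9],"roll": 0},{"translation": [0,-0.18,-0.9],"roll": 0},{"translation": [0,-0.18,-0.9],"roll": 0},{"translation": [0,-0.18,-0.9],"roll": 0}]}}

```text
time: 47.78
eef_pos: [427.1, 318.6, 410.4]
tcp_rot: [[-0.066, 0.981, -0.182], [0.998, 0.063, -0.018], [-0.006, -0.182, -0.983]]
force: [0.3, -0.7, -2.5]
finger_gap: 56.1
```

```bash
python3 plan.py 485 -84 200 94
```

```text
t 47.77 grasp [394.4 315.3 233.4] yaw 93.8 F [ 0.3 -0.7 -2.5] gap 56.1
14
([-0.96, 0.17, 0.06], np.float64(-0.0))
([-0.96, 0.17, 0.06], np.float64(-0.0))
([-0.96, 0.17, 0.06], np.float64(-0.0))
([-0.96, 0.17, 0.06], np.float64(-0.0))
([-0.96, 0.16, 0.06], np.float64(-0.0))
([-0.96, 0.16, 0.06], np.float64(-0.0))
([-0.96, 0.16, 0.06], np.float64(-0.0))
([-0.96, 0.16, 0.06], np.float64(-0.0))
([-0.96, 0.16, 0.06], np.float64(-0.0))
([-0.96, 0.16, 0.06], np.float64(-0.0))
([-0.96, 0.16, 0.06], np.float64(-0.0))
([-0.96, 0.16, 0.06], np.float64(-0.0))
([-0.96, 0.16, 0.06], np.float64(-0.0))
([-0.96, 0.16, 0.06], np.float64(-0.0))
```

Emit:
{"op": "step_arm", "data": {"increments": [{"translation": [-0.9,0.15,0],"roll": 0},{"translation": [-0.95,0.17,0],"roll": 0},{"translation": [-0.95,0.17,0],"roll": 0},{"translation": [-0.95,0.17,0],"roll": 0},{"translation": [-0.95,0.17,0],"roll": 0},{"translation": [-0.95,0.17,0],"roll": 0},{"translation": [-0.95,0.17,0],"roll": 0},{"translation": [-0.95,0.17,0],"roll": 0},{"translation": [-0.95,0.17,0],"roll": 0},{"translation": [-0.95,0.17,0],"roll": 0}]}}

```text
time: 49.02
eef_pos: [495.2, 32.5, 417.1]
tcp_rot: [[-0.07, 0.984, -0.163], [0.998, 0.069, -0.013], [-0.002, -0.164, -0.986]]
force: [-0.8, 0.4, -0.9]
finger_gap: 55.9
```

```bash
python3 plan.py 483 -84 170 94
```

```text
t 49.02 grasp [465.8  30.2 239.5] yaw 94.0 F [-0.8  0.4 -0.9] gap 55.9
5
([-0.77, 0.14, 0.45], np.float64(0.0))
([-0.77, 0.14, 0.45], np.float64(0.0))
([-0.77, 0.14, 0.45], np.float64(0.0))
([-0.77, 0.14, 0.45], np.float64(0.0))
([-0.77, 0.14, 0.45], np.float64(0.0))
```

Emit:
{"op": "step_arm", "data": {"increments": [{"translation": [-0.77,0.15,0.3],"roll": 0},{"translation": [-0.77,0.15,0.4],"roll": 0},{"translation": [-0.77,0.15,0.5],"roll": 0},{"translation": [-0.77,0.15,0.5],"roll": 0},{"translation": [-0.7,0.15,0.5],"roll": 0},{"translation": [0,0,0],"roll": 0}]}}

```text
time: 49.78
eef_pos: [514.8, -85.3, 352.5]
tcp_rot: [[-0.066, 0.985, -0.156], [0.998, 0.065, -0.013], [-0.002, -0.157, -0.988]]
force: [-0.2, 0.9, -1.9]
finger_gap: 55.8
```

```bash
python3 plan.py 484 -84 60 94;  python3 - <<'E'
from h import *
grab("wrist","w25");grab("side","d25",(150,100,410,300))
E
```

```text
t 49.77 grasp [486.6 -87.6 174.7] yaw 93.8 F [-0.2  0.9 -1.9] gap 55.8
4
([0.03, 0.13, 0.95], np.float64(-0.01))
([0.03, 0.13, 0.95], np.float64(-0.01))
([0.03, 0.13, 0.95], np.float64(-0.01))
([0.03, 0.13, 0.95], np.float64(-0.01))
```

View pics/w25.png

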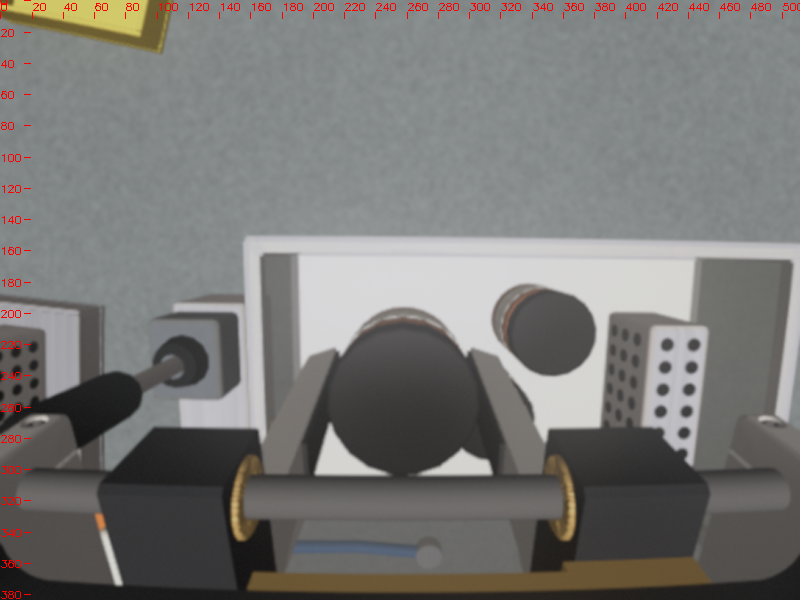

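View pics/d25.png

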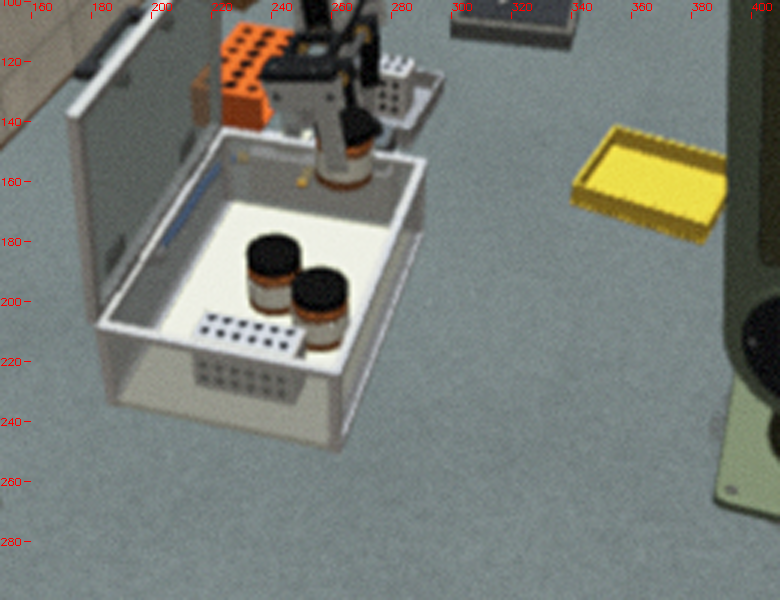

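Emit:
{"op": "step_arm", "data": {"increments": [{"translation": [0.1,0.13,0.9],"roll": 0},{"translation": [0.05,0.13,0.9],"roll": 0},{"translation": [0,0.13,0.9],"roll": 0},{"translation": [0,0.1,0.75],"roll": 0},{"translation": [0,0,0],"roll": 0}]}}

```text
time: 50.5
eef_pos: [516.0, -76.3, 252.3]
tcp_rot: [[-0.073, 0.987, -0.144], [0.997, 0.071, -0.015], [-0.004, -0.145, -0.989]]
force: [-0.1, 0.1, -2.2]
finger_gap: 55.8
```

```bash
python3 plan.py 484 -84 54 94
```

```text
t 50.5 grasp [490.  -78.9  74.2] yaw 94.2 F [-0.1  0.1 -2.2] gap 55.8
1
([-0.15, -0.11, 0.7], np.float64(0.03))
```

Emit:
{"op": "step_arm", "data": {"increments": [{"translation": [-0.15,-0.1,0.4],"roll": 0},{"translation": [0,0,0.22],"roll": 0},{"translation": [0,0,0.05],"roll": 0},{"translation": [0,0,0],"roll": 0}]}}

```text
time: 51.0
eef_pos: [511.9, -81.4, 235.4]
tcp_rot: [[-0.074, 0.988, -0.138], [0.997, 0.072, -0.017], [-0.006, -0.139, -0.99]]
force: [0.2, -0.4, -2.1]
finger_gap: 56.0
```

```bash
python3 plan.py 484 -84 53 94
```

```text
t 51.0 grasp [487.  -84.4  57.1] yaw 94.2 F [ 0.2 -0.4 -2.1] gap 56.0
1
([0.02, -0.08, 0.15], np.float64(0.04))
```

Emit:
{"op": "step_arm", "data": {"increments": [{"translation": [0,0,0.15],"roll": 0},{"translation": [0,0,0],"roll": 0}]}}

```text
time: 51.25
eef_pos: [511.8, -81.7, 231.7]
tcp_rot: [[-0.073, 0.988, -0.136], [0.997, 0.072, -0.017], [-0.007, -0.137, -0.991]]
force: [-0.2, -0.8, -2.3]
finger_gap: 56.1
```

Emit:
{"op": "step_arm", "data": {"increments": [{"translation": [0,0,0],"roll": 0},{"translation": [0,0,0],"roll": 0},{"translation": [0,0,0],"roll": 0}], "gripper": 76}}

```text
time: 51.62
eef_pos: [512.1, -81.9, 232.2]
tcp_rot: [[-0.074, 0.988, -0.135], [0.997, 0.072, -0.018], [-0.008, -0.136, -0.991]]
force: [0.1, -0.4, -0.2]
finger_gap: 71.1
```

Emit:
{"op": "step_arm", "data": {"increments": [{"translation": [0,-0.15,-0.6],"roll": 0},{"translation": [0,-0.15,-0.95],"roll": 0},{"translation": [0,-0.15,-0.95],"roll": 0},{"translation": [0,-0.15,-0.95],"roll": 0},{"translation": [0,0,0],"roll": 0}]}}

```text
time: 52.25
eef_pos: [508.1, -81.4, 345.1]
tcp_rot: [[-0.074, 0.989, -0.132], [0.997, 0.072, -0.019], [-0.009, -0.133, -0.991]]
force: [-0.7, 0.3, -0.9]
finger_gap: 71.1
```

```bash
python3 - <<'E'
from h import *
grab("side","d26",(80,100,340,355)); grab("wrist","w26")
E
python3 plan.py; python3 -c "
from h import *
print(status.get_state()['q'].round(3))"
```

```text
t 52.35 grasp [482.3 -84.1 163.6] yaw 94.2 F [-0.6  0.1 -0.3] gap 71.5
[-0.311  0.18   1.713 -0.059  1.376 -1.94 ]
```

View pics/d26.png

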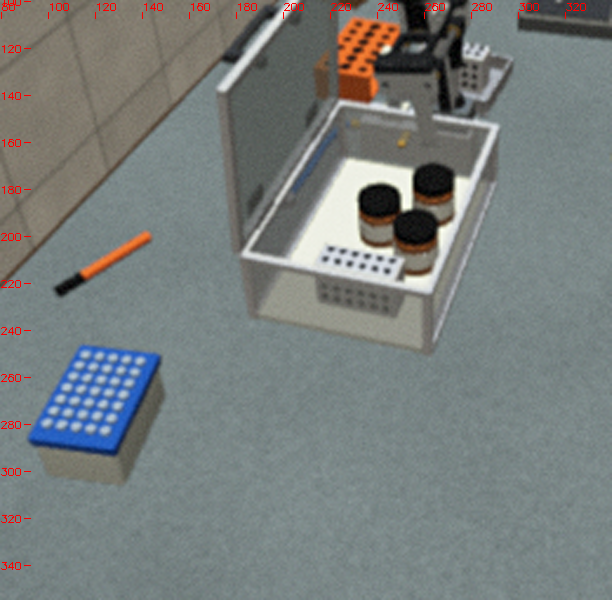

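View pics/w26.png

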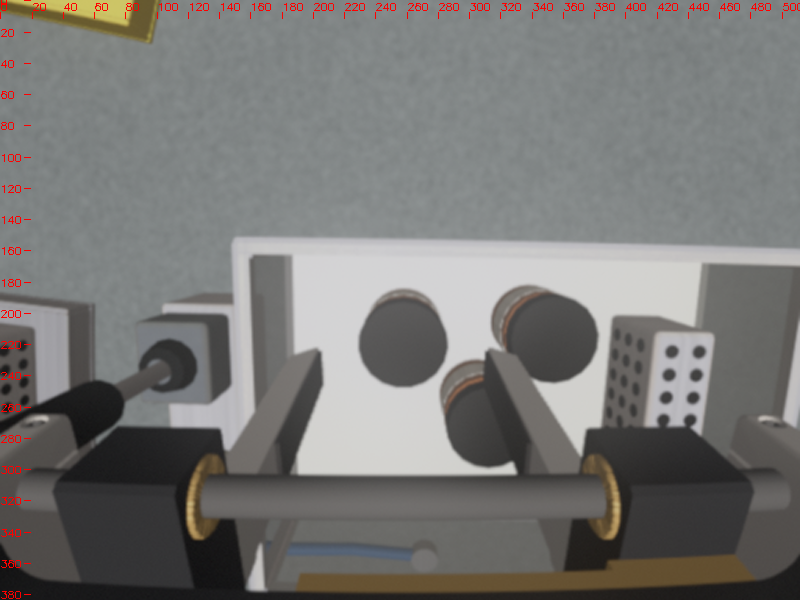

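```bash
python3 plan.py 490 -40 400 4
```

```text
t 52.35 grasp [482.3 -84.1 163.6] yaw 94.2 F [-0.6  0.1 -0.3] gap 71.5
16
([0.09, -0.05, -0.49], np.float64(0.94))
([0.08, -0.05, -0.49], np.float64(0.94))
([0.08, -0.06, -0.49], np.float64(0.94))
([0.07, -0.07, -0.49], np.float64(0.94))
([0.06, -0.08, -0.49], np.float64(0.94))
([0.06, -0.08, -0.49], np.float64(0.94))
([0.05, -0.09, -0.49], np.float64(0.94))
([0.04, -0.09, -0.49], np.float64(0.94))
([0.03, -0.09, -0.49], np.float64(0.94))
([0.02, -0.1, -0.49], np.float64(0.94))
([0.01, -0.1, -0.49], np.float64(0.94))
([0.0, -0.1, -0.49], np.float64(0.94))
([-0.01, -0.1, -0.49], np.float64(0.94))
([-0.02, -0.1, -0.49], np.float64(0.94))
([-0.03, -0.09, -0.49], np.float64(0.94))
([-0.04, -0.09, -0.49], np.float64(0.94))
```

Emit:
{"op": "step_arm", "data": {"increments": [{"translation": [0.1,-0.05,-0.5],"roll": 0},{"translation": [0.1,-0.05,-0.7],"roll": 0.5},{"translation": [0.08,-0.1,-0.6],"roll": 0.95},{"translation": [0.07,-0.1,-0.6],"roll": 0.95},{"translation": [0.06,-0.1,-0.6],"roll": 0.95},{"translation": [0.06,-0.1,-0.6],"roll": 0.95},{"translation": [0.05,-0.1,-0.6],"roll": 0.95},{"translation": [0.04,-0.1,-0.6],"roll": 0.95},{"translation": [0.03,-0.1,-0.6],"roll": 0.95},{"translation": [0.02,-0.1,-0.6],"roll": 0.95}], "gripper": 38}}

```text
time: 53.6
eef_pos: [509.2, -50.3, 521.2]
tcp_rot: [[0.709, 0.687, -0.16], [0.695, -0.719, -0.01], [-0.122, -0.105, -0.987]]
force: [0.2, 0.3, -0.2]
finger_gap: 35.8
```

Emit:
{"op": "step_arm", "data": {"increments": [{"translation": [0,-0.1,-0.5],"roll": 0.95},{"translation": [0,-0.1,-0.5],"roll": 0.95},{"translation": [0,-0.1,-0.5],"roll": 0.95},{"translation": [0,-0.1,-0.5],"roll": 0.95},{"translation": [0,-0.1,-0.5],"roll": 0.95},{"translation": [0,-0.1,-0.4],"roll": 0.95},{"translation": [0,0,0],"roll": 0}]}}

```text
time: 54.48
eef_pos: [514.9, -32.1, 609.7]
tcp_rot: [[0.974, 0.152, -0.169], [0.153, -0.988, -0.007], [-0.168, -0.019, -0.986]]
force: [-0.4, 0.8, -0.6]
finger_gap: 35.7
```

```bash
python3 plan.py 680 -3 395 4;python3 - <<'E'
from h import *
grab("scene","s27",(120,60,400,270)); grab("wrist","w27")
E
```

```text
t 54.48 grasp [484.6 -33.4 432.2] yaw 8.9 F [-0.4  0.8 -0.6] gap 35.7
7
([0.96, 0.0, 0.02], np.float64(0.12))
([0.96, -0.01, 0.02], np.float64(0.12))
([0.96, -0.02, 0.02], np.float64(0.12))
([0.96, -0.03, 0.02], np.float64(0.12))
([0.96, -0.05, 0.02], np.float64(0.12))
([0.96, -0.06, 0.02], np.float64(0.12))
([0.96, -0.07, 0.02], np.float64(0.12))
```

View pics/s27.png

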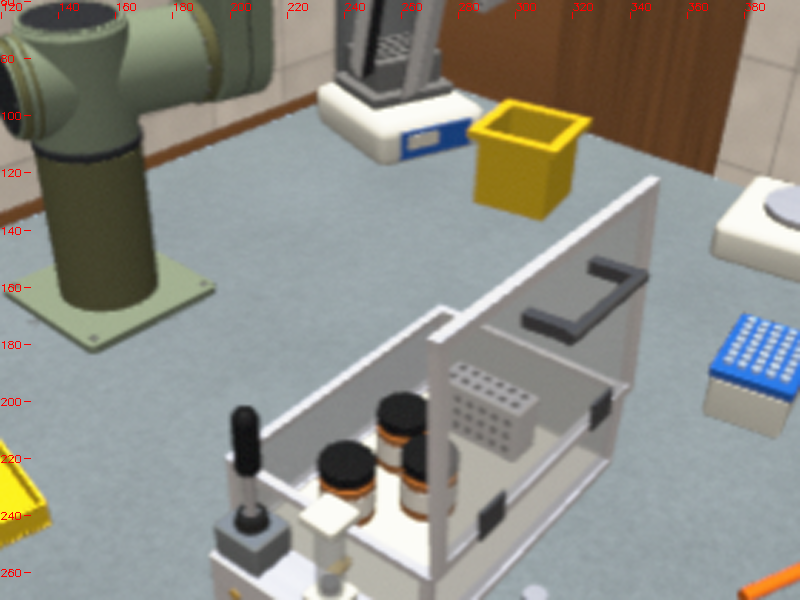

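View pics/w27.png

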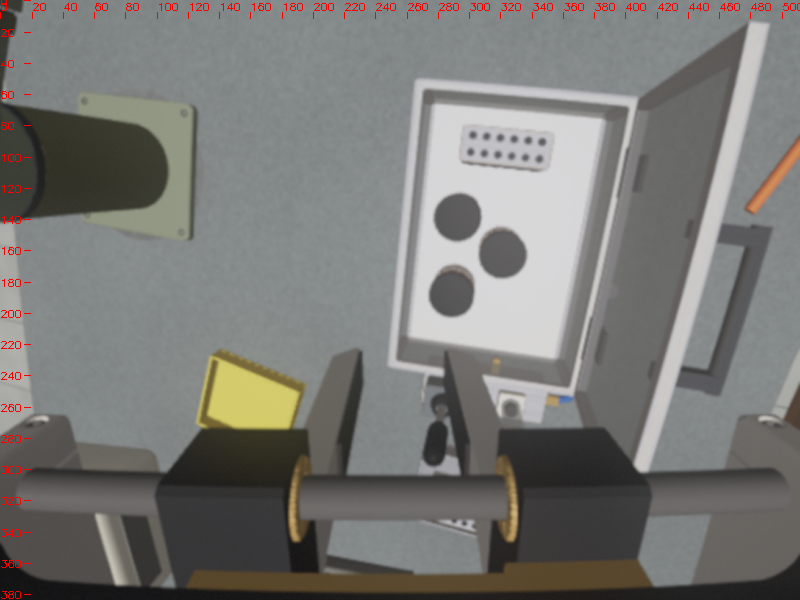

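```bash
python3 - <<'E' | tail -6
from m2 import *
q=np.array([(573,335),(645,274)])/2.857+[120,60]-.5
T=np.load("pics/w27_T.npy"); qw=np.array([(712,392),(763,228)])/1.5625-.3
for th in (1.4,1.45,1.5,1.55,1.6):
    print(th,handle(th).round(1),(proj("scene",[handle(th,-53),handle(th,53)])-q).round(1).tolist(),(proj("wrist",[handle(th,-53),handle(th,53)],T)-qw).round(1).tolist())
E
```

```text
[471.  33. 179.]]
1.4 [659.4  -3.7 290.6] [[-9.0, -5.0], [-10.0, -3.4]] [[-17.4, -6.3], [-21.7, 0.1]]
1.45 [668.9  -3.1 289.6] [[-5.1, -2.9], [-6.4, -1.6]] [[-8.9, -5.4], [-12.4, 1.3]]
1.5 [678.4  -2.5 288. ] [[-1.3, -0.6], [-2.7, 0.4]] [[-0.7, -4.7], [-3.6, 2.4]]
1.55 [687.7  -2.  286. ] [[2.6, 1.9], [0.9, 2.6]] [[7.1, -4.3], [4.7, 3.4]]
1.6 [696.9  -1.4 283.5] [[6.4, 4.5], [4.5, 5.0]] [[14.5, -4.1], [12.5, 4.4]]
```

Emit:
{"op": "step_arm", "data": {"increments": [{"translation": [0.95,0,-0.05],"roll": 0.12},{"translation": [0.95,0,-0.05],"roll": 0.12},{"translation": [0.95,0,-0.05],"roll": 0.12},{"translation": [0.95,-0.03,-0.05],"roll": 0.12},{"translation": [0.95,-0.05,-0.05],"roll": 0.12},{"translation": [0.95,-0.05,-0.05],"roll": 0.12},{"translation": [0.5,-0.05,-0.05],"roll": 0.12},{"translation": [0,0,0],"roll": 0}]}}

```text
time: 55.58
eef_pos: [703.3, -4.7, 575.0]
tcp_rot: [[0.98, 0.071, -0.188], [0.072, -0.997, -0.005], [-0.188, -0.009, -0.982]]
force: [0.2, -0.3, 0.5]
finger_gap: 35.8
```

```bash
python3 plan.py 681 -3 288 4
```

```text
t 55.58 grasp [669.5  -5.6 398.2] yaw 4.2 F [ 0.2 -0.3  0.5] gap 35.8
4
([0.27, -0.01, 0.88], np.float64(0.01))
([0.27, -0.01, 0.88], np.float64(0.01))
([0.27, -0.01, 0.88], np.float64(0.01))
([0.27, -0.01, 0.88], np.float64(0.01))
```

Emit:
{"op": "step_arm", "data": {"increments": [{"translation": [0.5,0,0],"roll": 0},{"translation": [0.25,0,0.6],"roll": 0},{"translation": [0.2,0,0.6],"roll": 0},{"translation": [0,0,0],"roll": 0}], "gripper": 33}}

```text
time: 56.08
eef_pos: [723.0, -3.4, 529.4]
tcp_rot: [[0.978, 0.073, -0.195], [0.073, -0.997, -0.004], [-0.194, -0.01, -0.981]]
force: [-0.6, 0.3, 0.1]
finger_gap: 30.8
```

```bash
python3 plan.py 682 -3 288 4; python3 - <<'E'
from h import *
grab("scene","s28",(220,20,400,155)); grab("side","d28",(80,0,280,150))
E
```

```text
t 56.08 grasp [688.   -4.2 352.8] yaw 4.3 F [-0.6  0.3  0.1] gap 30.8
3
([0.08, -0.01, 0.72], np.float64(0.02))
([0.08, -0.01, 0.72], np.float64(0.02))
([0.08, -0.01, 0.72], np.float64(0.02))
```

View pics/s28.png

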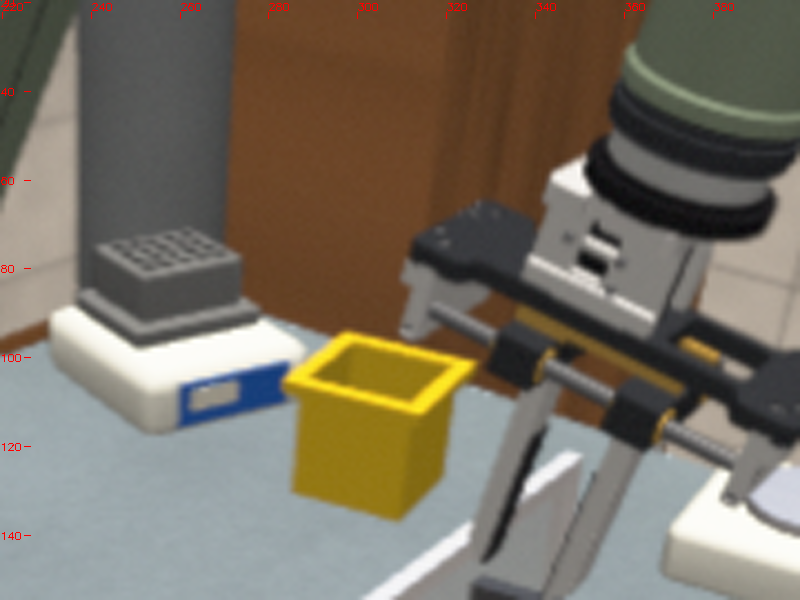

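View pics/d28.png

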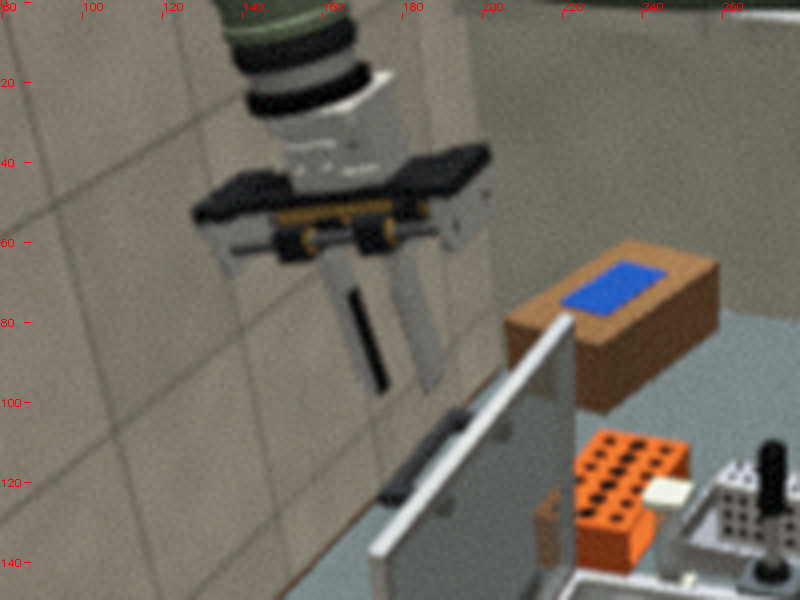

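Emit:
{"op": "step_arm", "data": {"increments": [{"translation": [0.1,0,0.72],"roll": 0},{"translation": [0.1,0,0.72],"roll": 0},{"translation": [0.1,0,0.6],"roll": 0},{"translation": [0,0,0],"roll": 0}]}}

```text
time: 56.68
eef_pos: [719.7, -3.1, 474.1]
tcp_rot: [[0.981, 0.073, -0.182], [0.073, -0.997, -0.006], [-0.182, -0.007, -0.983]]
force: [0.3, 0.4, 0.2]
finger_gap: 31.0
```

```bash
python3 plan.py 682 -3 286 4; python3 - <<'E'
from h import *
grab("side","d29",(80,0,280,150))
E
```

```text
t 56.67 grasp [686.9  -4.2 297.1] yaw 4.3 F [0.3 0.4 0.2] gap 31.0
1
([-0.09, -0.05, 0.39], np.float64(0.04))
```

View pics/d29.png

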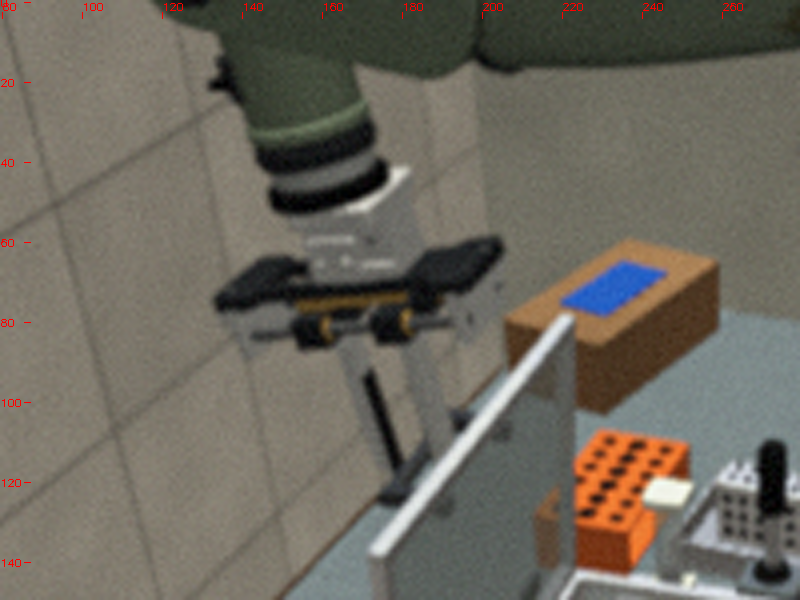

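Emit:
{"op": "step_arm", "data": {"increments": [{"translation": [-0.1,0,0.38],"roll": 0},{"translation": [0,0,0],"roll": 0},{"translation": [0,0,0],"roll": 0},{"translation": [0,0,0],"roll": 0},{"translation": [0,0,0],"roll": 0}], "gripper": 0, "grip_force": 20}}

```text
time: 57.35
eef_pos: [714.4, -3.5, 466.9]
tcp_rot: [[0.981, 0.073, -0.177], [0.073, -0.997, -0.007], [-0.177, -0.006, -0.984]]
force: [-0.7, 0.7, -1.2]
finger_gap: 11.1
```

```bash
python3 plan.py; python3 arc.py 1.51 0.0 14|tail -17
```

```text
t 57.35 grasp [682.5  -4.7 289.7] yaw 4.2 F [-0.7  0.7 -1.2] gap 11.1
box x,z of grasp 149.8 289.7 F [-0.7  0.7 -1.2] gap 11.1
1.51 H [147.7 287.6] err to here units x,z(tool): [-0.07  0.07]
1.402 H [127.3 290.6] err to here units x,z(tool): [-0.75 -0.03]
1.294 H [106.6 291.3] err to here units x,z(tool): [-1.44 -0.05]
1.186 H [ 86.1 289.9] err to here units x,z(tool): [-2.13 -0.01]
1.079 H [ 65.8 286.2] err to here units x,z(tool): [-2.8   0.12]
0.971 H [ 46.  280.3] err to here units x,z(tool): [-3.46  0.31]
0.863 H [ 26.9 272.4] err to here units x,z(tool): [-4.1   0.58]
0.755 H [  8.8 262.5] err to here units x,z(tool): [-4.7   0.91]
0.647 H [ -8.1 250.6] err to here units x,z(tool): [-5.26  1.3 ]
0.539 H [-23.6 237. ] err to here units x,z(tool): [-5.78  1.76]
0.431 H [-37.6 221.9] err to here units x,z(tool): [-6.25  2.26]
0.324 H [-49.8 205.3] err to here units x,z(tool): [-6.65  2.81]
0.216 H [-60.2 187.5] err to here units x,z(tool): [-7.    3.41]
0.108 H [-68.7 168.6] err to here units x,z(tool): [-7.28  4.04]
0.0 H [-75. 149.] err to here units x,z(tool): [-7.49  4.69]
[[-0.68, -0.1], [-0.69, -0.02], [-0.69, 0.05], [-0.68, 0.12], [-0.66, 0.19], [-0.63, 0.26], [-0.6, 0.33], [-0.56, 0.39], [-0.52, 0.45], [-0.47, 0.51], [-0.41, 0.55], [-0.35, 0.59], [-0.28, 0.63], [-0.21, 0.65]]
```

```bash
cat > arc2.py <<'E'
import sys
from m2 import *
def H(th): return np.array([110-185*np.cos(th)+49*np.sin(th),100+185*np.sin(th)+49*np.cos(th)])
tt,st=float(sys.argv[1]),float(sys.argv[2])
s=status.get_state(); R=s["tcp_rot"]; P=s["eef_pos"]+180*R[:,2]
c,si=np.cos(b[2]),np.sin(b[2]); bx=(P[0]-b[0])*c+(P[1]-b[1])*si; by=-(P[0]-b[0])*si+(P[1]-b[1])*c
ph=np.arctan2(P[2]-100,110-bx); th=ph-np.arctan2(49,185); r=np.hypot(P[2]-100,110-bx)
print("t",round(s["time"],2),"theta",th.round(3),"r",r.round(1),"(191.4) by",by.round(1),"tiltz",R[:,2].round(3),"F",s["force"].round(1),"gap",round(s["finger_gap"],1))
n=max(1,int(np.ceil(abs(tt-th)/st))); ths=np.linspace(th,tt,n+1)
cur=np.array([bx,P[2]])
for i in range(n):
    nx=H(ths[i+1]); d=nx-cur; cur=nx
    w=np.array([d[0]*c,d[0]*si,d[1]]); print(ths[i+1].round(2),(R.T@w/30).round(2).tolist())
E
python3 arc2.py 0 0.12|grep -v "\[\["
```

```text
[417. 286.  64.]
 [418. 377.  64.]]
 [ 363. -344.   65.]
 [ 455. -361.   65.]
 [ 448. -398.   65.]]
 [ 643. -338.   30.]
 [ 492. -461.   30.]]
 [584.  90.  73.]
 [590.  44.  73.]
 [500.  32.  73.]]
 [660. 293.  72.]
 [631. 417.  72.]
 [721. 430.  72.]]
 [471.  33. 179.]]
t 57.35 theta 1.519 r 193.9 (191.4) by -2.4 tiltz [-0.177 -0.007 -0.984] F [-0.7  0.7 -1.2] gap 11.1
1.4 [-0.75, -0.01, 0.1]
1.29 [-0.74, -0.01, 0.11]
1.17 [-0.72, -0.01, 0.19]
1.05 [-0.69, -0.01, 0.28]
0.93 [-0.65, -0.01, 0.36]
0.82 [-0.61, -0.01, 0.43]
0.7 [-0.55, -0.01, 0.5]
0.58 [-0.49, -0.0, 0.56]
0.47 [-0.42, -0.0, 0.61]
0.35 [-0.35, -0.0, 0.66]
0.23 [-0.27, -0.0, 0.69]
0.12 [-0.19, 0.0, 0.72]
0.0 [-0.1, 0.0, 0.74]
```

Emit:
{"op": "step_arm", "data": {"increments": [{"translation": [-0.74,0,0.08],"roll": 0},{"translation": [-0.74,0,0.12],"roll": 0},{"translation": [-0.72,0,0.19],"roll": 0},{"translation": [-0.7,0,0.28],"roll": 0}]}}

```text
time: 57.85
eef_pos: [628.9, -8.6, 468.1]
tcp_rot: [[0.987, 0.075, -0.145], [0.075, -0.997, -0.004], [-0.145, -0.007, -0.989]]
force: [2.7, 1.3, 1.4]
finger_gap: 11.8
```

```bash
sed -i 's/^print(/if __name__=="__main__": print(/' m1.py; python3 arc2.py 0 0.12|grep -v "\[\[";python3 - <<'E'
from h import *
grab("side","d30",(80,0,340,195))
E
```

```text
t 57.85 theta 1.104 r 194.2 (191.4) by -2.3 tiltz [-0.145 -0.004 -0.989] F [2.7 1.3 1.4] gap 11.8
0.99 [-0.61, -0.01, 0.37]
0.88 [-0.61, -0.01, 0.35]
0.77 [-0.57, -0.01, 0.41]
0.66 [-0.52, -0.01, 0.47]
0.55 [-0.46, -0.01, 0.53]
0.44 [-0.4, -0.0, 0.58]
0.33 [-0.34, -0.0, 0.62]
0.22 [-0.27, -0.0, 0.65]
0.11 [-0.19, -0.0, 0.68]
0.0 [-0.12, 0.0, 0.69]
```

View pics/d30.png

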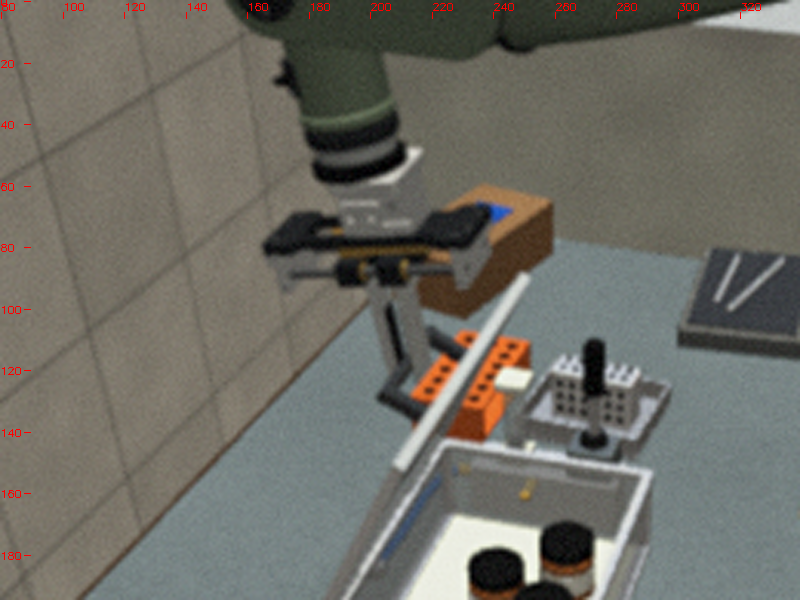

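Lid follows, tilt is reducing. Continue.

Emit:
{"op": "step_arm", "data": {"increments": [{"translation": [-0.62,0,0.32],"roll": 0},{"translation": [-0.61,0,0.35],"roll": 0},{"translation": [-0.57,0,0.41],"roll": 0},{"translation": [-0.52,0,0.47],"roll": 0}]}}

```text
time: 58.4
eef_pos: [554.7, -13.0, 437.6]
tcp_rot: [[0.989, 0.076, -0.125], [0.076, -0.997, -0.002], [-0.124, -0.007, -0.992]]
force: [1.9, 2.1, 0.7]
finger_gap: 11.5
```

```bash
python3 arc2.py 0 0.12
```

```text
box [ 5.32822800e+02 -1.12708085e+01  5.99198257e-02] [[0.1, 1.2], [-0.6, 0.1], [-1.1, -0.0], [-0.9, -0.2], [-0.2, 0.1], [-0.5, 1.9], [0.2, -0.0], [-0.6, 0.5], [-1.5, 0.5], [0.5, 1.4], [-0.7, 0.7], [-0.0, 0.1]]
t 58.4 theta 0.704 r 193.8 (191.4) by -2.1 tiltz [-0.125 -0.002 -0.992] F [1.9 2.1 0.7] gap 11.5
0.59 [-0.47, -0.0, 0.59]
0.47 [-0.46, -0.0, 0.59]
0.35 [-0.39, -0.0, 0.64]
0.23 [-0.31, -0.0, 0.68]
0.12 [-0.23, -0.0, 0.71]
0.0 [-0.14, 0.0, 0.73]
```

Emit:
{"op": "step_arm", "data": {"increments": [{"translation": [-0.48,0,0.56],"roll": 0},{"translation": [-0.46,0,0.6],"roll": 0},{"translation": [-0.39,0,0.64],"roll": 0},{"translation": [-0.31,0,0.6],"roll": 0}]}}

```text
time: 58.9
eef_pos: [498.9, -16.3, 377.7]
tcp_rot: [[0.991, 0.076, -0.11], [0.076, -0.997, -0.001], [-0.11, -0.008, -0.994]]
force: [1.8, 1.7, 0.7]
finger_gap: 11.2
```

```bash
python3 arc2.py 0 0.12|tail -4;python3 - <<'E'
from h import *
grab("side","d31",(150,50,410,245))
E
```

```text
t 58.9 theta 0.283 r 191.4 (191.4) by -1.9 tiltz [-0.11  -0.001 -0.994] F [1.8 1.7 0.7] gap 11.2
0.19 [-0.22, -0.0, 0.56]
0.09 [-0.17, 0.0, 0.58]
0.0 [-0.12, 0.0, 0.59]
```

View pics/d31.png

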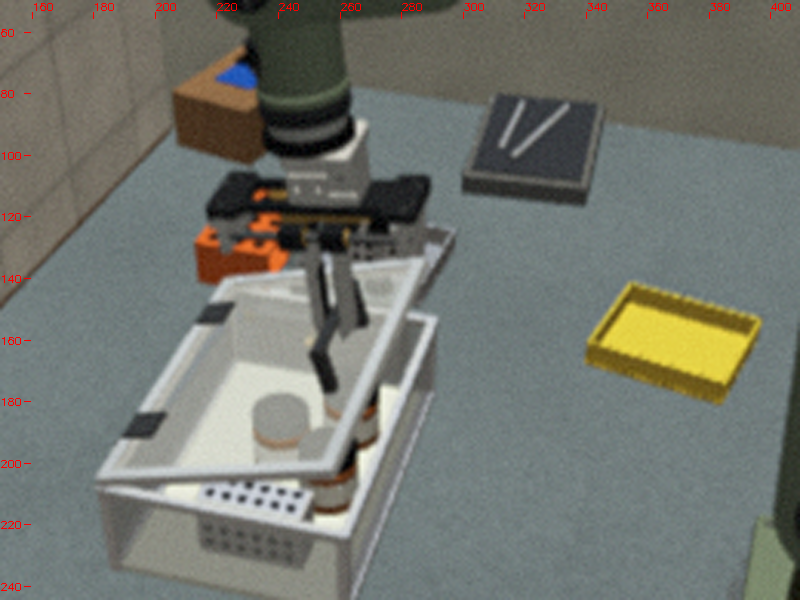

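Emit:
{"op": "step_arm", "data": {"increments": [{"translation": [-0.22,0,0.5],"roll": 0},{"translation": [-0.17,0,0.5],"roll": 0},{"translation": [-0.1,0,0.35],"roll": 0},{"translation": [0,0,0],"roll": 0}]}}

```text
time: 59.45
eef_pos: [480.5, -17.4, 337.4]
tcp_rot: [[0.991, 0.076, -0.106], [0.076, -0.997, 0.0], [-0.106, -0.008, -0.994]]
force: [2.1, -0.7, -5.2]
finger_gap: 11.2
```

```bash
python3 arc2.py -0.03 0.12|tail -4
```

```text
box [ 5.32822800e+02 -1.12708085e+01  5.99198257e-02] [[0.1, 1.2], [-0.6, 0.1], [-1.1, -0.0], [-0.9, -0.2], [-0.2, 0.1], [-0.5, 1.9], [0.2, -0.0], [-0.6, 0.5], [-1.5, 0.5], [0.5, 1.4], [-0.7, 0.7], [-0.0, 0.1]]
t 59.45 theta 0.052 r 190.8 (191.4) by -1.8 tiltz [-0.106  0.    -0.994] F [ 2.1 -0.7 -5.2] gap 11.2
-0.03 [-0.1, 0.0, 0.51]
```

Emit:
{"op": "step_arm", "data": {"increments": [{"translation": [-0.08,0,0.3],"roll": 0},{"translation": [0,0,0.2],"roll": 0},{"translation": [0,0,0],"roll": 0}]}}

```text
time: 59.82
eef_pos: [477.6, -17.9, 326.6]
tcp_rot: [[0.992, 0.076, -0.105], [0.076, -0.997, -0.001], [-0.105, -0.007, -0.994]]
force: [2.3, 1.6, -7.2]
finger_gap: 11.5
```

```bash
python3 arc2.py -0.03 0.12|tail -2
```

```text
t 59.83 theta -0.006 r 190.4 (191.4) by -2.4 tiltz [-0.105 -0.001 -0.994] F [ 2.3  1.6 -7.2] gap 11.5
-0.03 [-0.05, -0.0, 0.15]
```

Emit:
{"op": "step_arm", "data": {"increments": [{"translation": [-0.03,0,0.25],"roll": 0},{"translation": [0,0,0],"roll": 0}]}}

```text
time: 60.08
eef_pos: [476.9, -18.4, 323.2]
tcp_rot: [[0.992, 0.076, -0.102], [0.076, -0.997, -0.004], [-0.102, -0.004, -0.995]]
force: [0.9, 1.2, -5.2]
finger_gap: 11.7
```

```bash
python3 arc2.py -0.03 0.12|tail -2;python3 - <<'E'
from h import *
grab("side","d32",(150,100,350,250));grab("scene","s32",(180,140,350,268))
E
```

```text
t 60.08 theta -0.024 r 189.9 (191.4) by -3.3 tiltz [-0.102 -0.004 -0.995] F [ 0.9  1.2 -5.2] gap 11.7
-0.03 [-0.05, -0.0, 0.03]
```

View pics/d32.png

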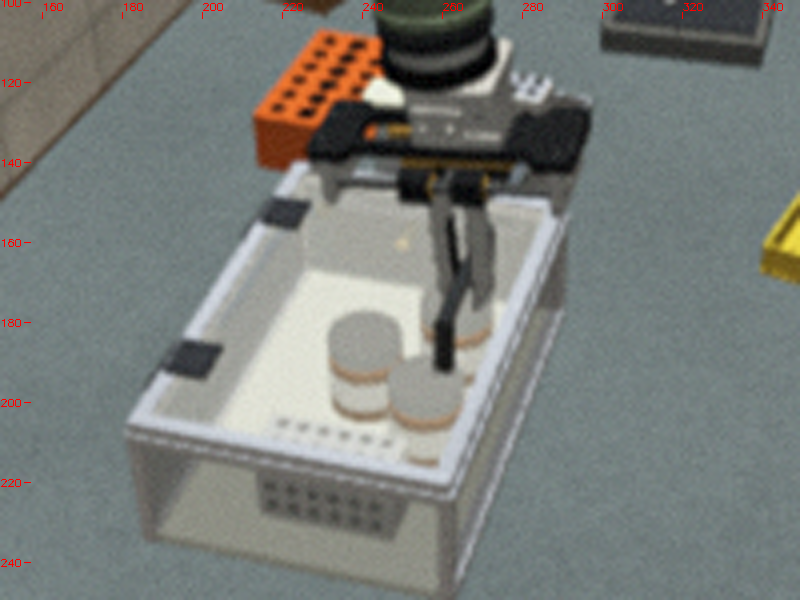

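View pics/s32.png

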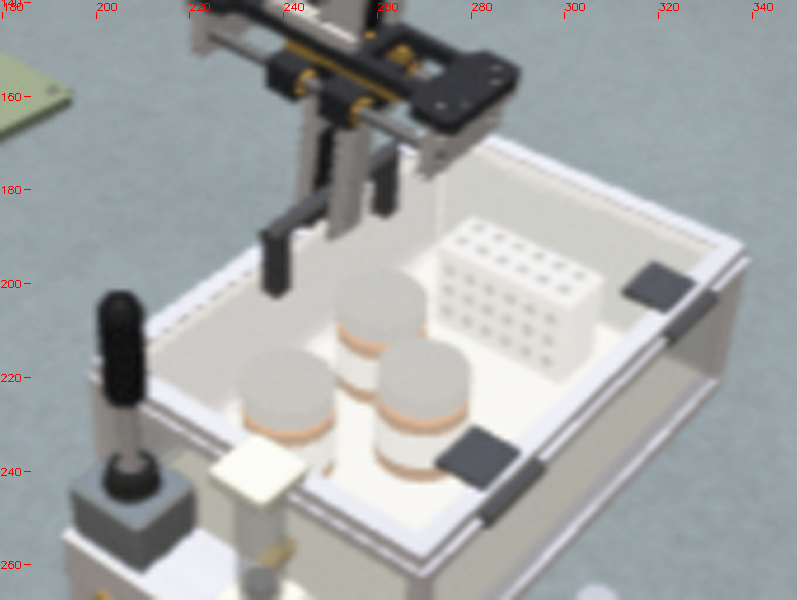

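Emit:
{"op": "step_arm", "data": {"increments": [{"translation": [0,0,0],"roll": 0},{"translation": [0,0,0],"roll": 0},{"translation": [0,0,0],"roll": 0}], "gripper": 40}}

```text
time: 60.55
eef_pos: [476.4, -18.6, 321.8]
tcp_rot: [[0.991, 0.077, -0.106], [0.077, -0.997, -0.004], [-0.106, -0.004, -0.994]]
force: [-0.6, 0.1, -0.3]
finger_gap: 36.1
```

Emit:
{"op": "step_arm", "data": {"increments": [{"translation": [0.05,0,-0.5],"roll": 0},{"translation": [0.1,0,-0.9],"roll": 0},{"translation": [0.1,0,-0.6],"roll": 0},{"translation": [0,0,0],"roll": 0}]}}

```text
time: 61.05
eef_pos: [491.2, -17.8, 384.7]
tcp_rot: [[0.992, 0.077, -0.105], [0.077, -0.997, -0.004], [-0.105, -0.004, -0.994]]
force: [-0.1, -0.3, -0.9]
finger_gap: 37.5
```

```bash
python3 plan.py;python3 - <<'E'
from h import *
grab("side","d33",(150,100,350,250));grab("scene","s33",(180,140,350,268))
E
```

```text
t 61.05 grasp [472.3 -18.6 205.7] yaw 4.4 F [-0.1 -0.3 -0.9] gap 37.5
```

View pics/d33.png

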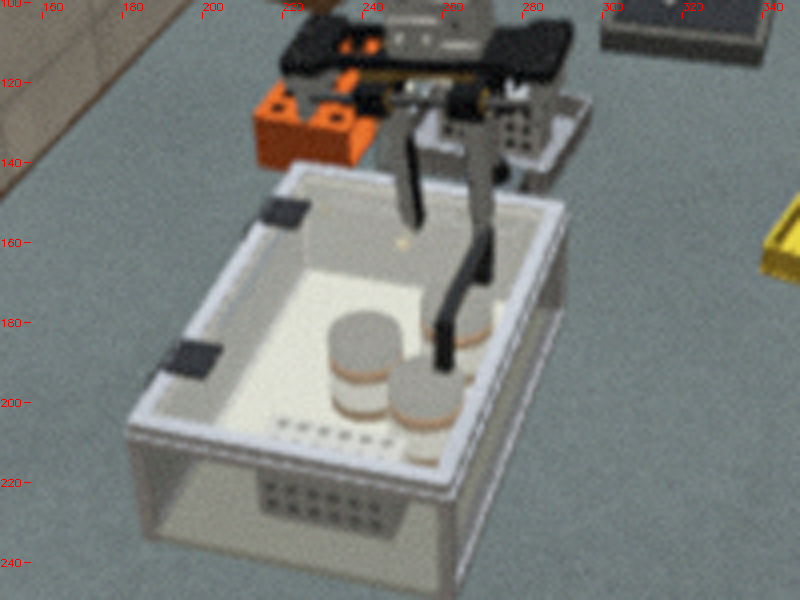

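View pics/s33.png

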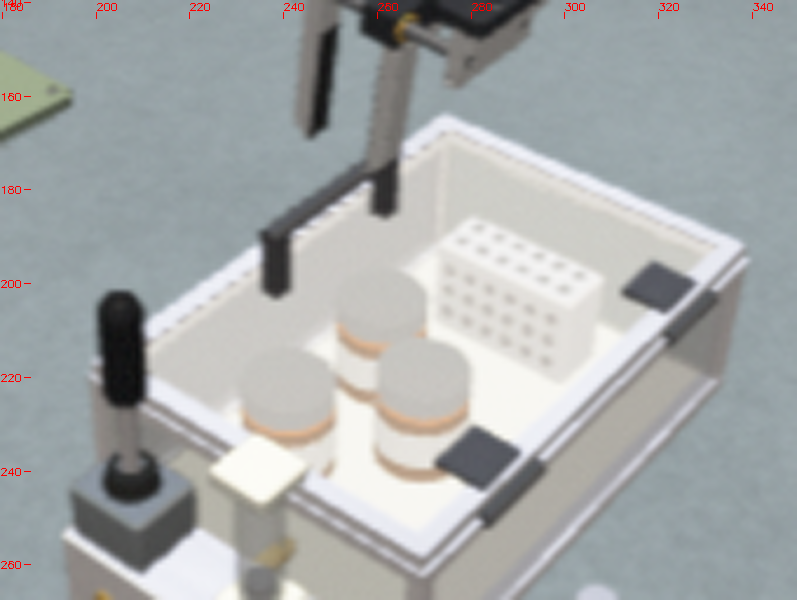

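```bash
python3 - <<'E' | tail -4
from m2 import *
for th in (0,.03,.06,0.1):
    print(th,(proj("scene",[handle(th,-58)])-[236.7,189]).round(1).tolist(),(proj("side",[handle(th,58)])-[260.75,179.5]).round(1).tolist(), (proj("side",[tf(b,[(110-220*np.cos(th)+8*np.sin(th),160,100+220*np.sin(th)+8)])[0]])+.5-[150,100])*4)
E
```

```text
0 [[-0.6, 1.3]] [[-0.9, 2.1]] [[450.45312926 487.14975721]]
0.03 [[-0.2, -0.2]] [[-1.5, 0.4]] [[449.84008334 479.42664298]]
0.06 [[0.3, -1.7]] [[-2.2, -1.3]] [[448.91698392 471.59362606]]
0.1 [[1.1, -3.6]] [[-3.2, -3.6]] [[447.19955866 460.99069029]]
```

Emit:
{"op": "step_arm", "data": {"increments": [{"translation": [-0.4,0,0],"roll": 0},{"translation": [0,0,0],"roll": 0},{"translation": [0,0,0],"roll": 0},{"translation": [0,0,0],"roll": 0}], "gripper": 0}}

```text
time: 61.65
eef_pos: [476.0, -18.5, 381.7]
tcp_rot: [[0.991, 0.077, -0.114], [0.077, -0.997, -0.003], [-0.114, -0.006, -0.994]]
force: [0.5, -1.0, -0.5]
finger_gap: 1.5
```

Emit:
{"op": "step_arm", "data": {"increments": [{"translation": [0.05,0,0.5],"roll": 0},{"translation": [0.03,0,0.3],"roll": 0},{"translation": [0,0,0],"roll": 0}]}}

```text
time: 62.02
eef_pos: [475.5, -18.3, 355.0]
tcp_rot: [[0.99, 0.077, -0.115], [0.077, -0.997, -0.002], [-0.115, -0.007, -0.993]]
force: [-0.4, 0.8, -0.6]
finger_gap: 0.5
```

```bash
python3 plan.py
```

```text
t 62.02 grasp [454.8 -18.7 176.2] yaw 4.4 F [-0.4  0.8 -0.6] gap 0.5
```

Emit:
{"op": "step_arm", "data": {"increments": [{"translation": [0.1,0,0.15],"roll": 0},{"translation": [0,0,0.15],"roll": 0}]}}

```text
time: 62.28
eef_pos: [478.0, -18.2, 352.0]
tcp_rot: [[0.99, 0.077, -0.118], [0.077, -0.997, -0.003], [-0.118, -0.006, -0.993]]
force: [-9.0, 3.6, 31.1]
finger_gap: 0.5
```

```bash
python3 plan.py
```

```text
t 62.27 grasp [456.8 -18.8 173.3] yaw 4.4 F [-9.   3.6 31.1] gap 0.5
```

Emit:
{"op": "step_arm", "data": {"increments": [{"translation": [0,0,-0.3],"roll": 0},{"translation": [0,0,-0.9],"roll": 0},{"translation": [0.1,0,-0.9],"roll": 0},{"translation": [0,0,0],"roll": 0}]}}

```text
time: 62.78
eef_pos: [489.6, -17.9, 417.5]
tcp_rot: [[0.99, 0.077, -0.114], [0.077, -0.997, -0.004], [-0.114, -0.005, -0.993]]
force: [-0.3, -0.1, -0.6]
finger_gap: 0.1
```

```bash
python3 plan.py 505 -160 240 3.4; python3 - <<'E'
from h import *
grab("scene","s34",(180,140,350,268)); grab("wrist","w34")
E
```

```text
t 62.77 grasp [469.  -18.5 238.7] yaw 4.4 F [-0.3 -0.1 -0.6] gap 0.1
5
([0.16, 0.96, -0.03], np.float64(0.03))
([0.17, 0.96, -0.03], np.float64(0.03))
([0.17, 0.96, -0.03], np.float64(0.03))
([0.17, 0.96, -0.03], np.float64(0.03))
([0.18, 0.96, -0.03], np.float64(0.03))
```

View pics/w34.png

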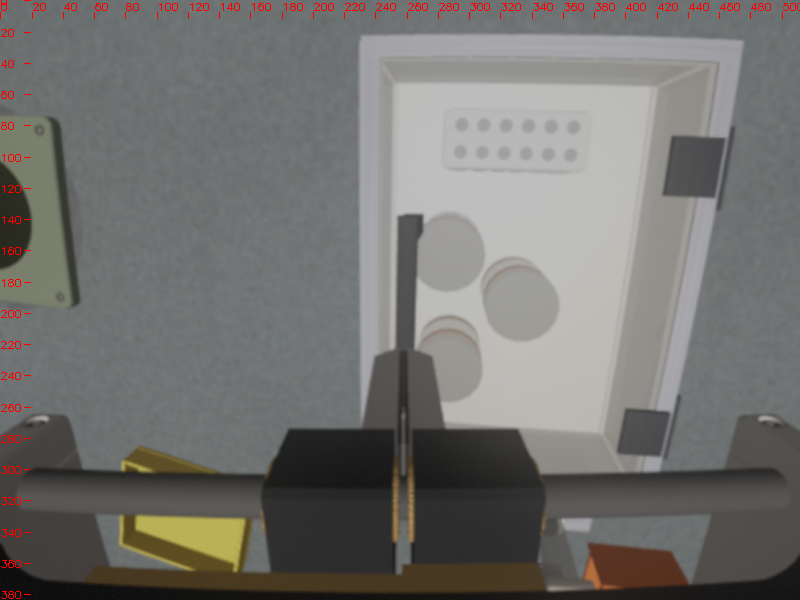

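View pics/s34.png

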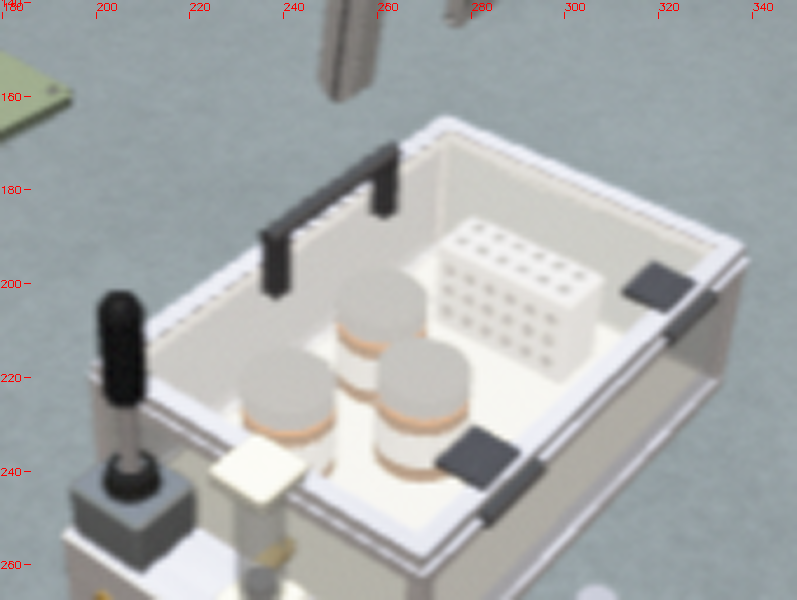

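Emit:
{"op": "step_arm", "data": {"increments": [{"translation": [0.17,0.95,-0.05],"roll": 0.03},{"translation": [0.2,0.95,-0.05],"roll": 0.03},{"translation": [0.2,0.95,-0.05],"roll": 0.03},{"translation": [0.2,0.95,-0.05],"roll": 0.03},{"translation": [0.2,0.6,-0.05],"roll": 0.03},{"translation": [0,0,0],"roll": 0}]}}

```text
time: 63.62
eef_pos: [525.5, -149.4, 406.5]
tcp_rot: [[0.989, 0.062, -0.137], [0.063, -0.998, 0.004], [-0.136, -0.013, -0.991]]
force: [-0.5, 0.0, 0.3]
finger_gap: 0.5
```

```bash
python3 plan.py 506 -160 186 3.4
```

```text
t 63.62 grasp [ 500.9 -148.6  228.2] yaw 3.7 F [-0.5  0.   0.3] gap 0.5
2
([0.17, 0.2, 0.68], np.float64(0.02))
([0.17, 0.2, 0.68], np.float64(0.02))
```

Emit:
{"op": "step_arm", "data": {"increments": [{"translation": [0.2,0.15,0.7],"roll": 0},{"translation": [0.2,0.15,0.65],"roll": 0},{"translation": [0,0,0],"roll": 0}]}}

```text
time: 64.0
eef_pos: [531.8, -154.9, 362.5]
tcp_rot: [[0.988, 0.064, -0.139], [0.066, -0.998, 0.007], [-0.139, -0.016, -0.99]]
force: [0.6, -0.6, -0.1]
finger_gap: 0.3
```

```bash
python3 plan.py 508 -192 185 3.4; python3 - <<'E'
from h import *
grab("scene","s35",(150,120,320,248)); grab("side","d35",(180,50,380,200))
E
```

```text
t 64.0 grasp [ 506.7 -153.6  184.2] yaw 3.8 F [ 0.6 -0.6 -0.1] gap 0.3
2
([-0.02, 0.64, -0.02], np.float64(0.03))
([-0.02, 0.64, -0.02], np.float64(0.03))
```

View pics/s35.png

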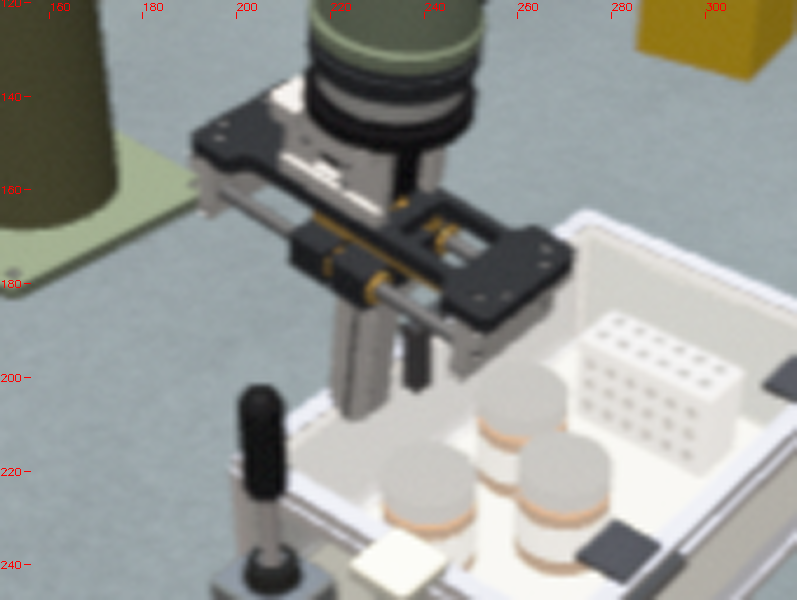

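View pics/d35.png

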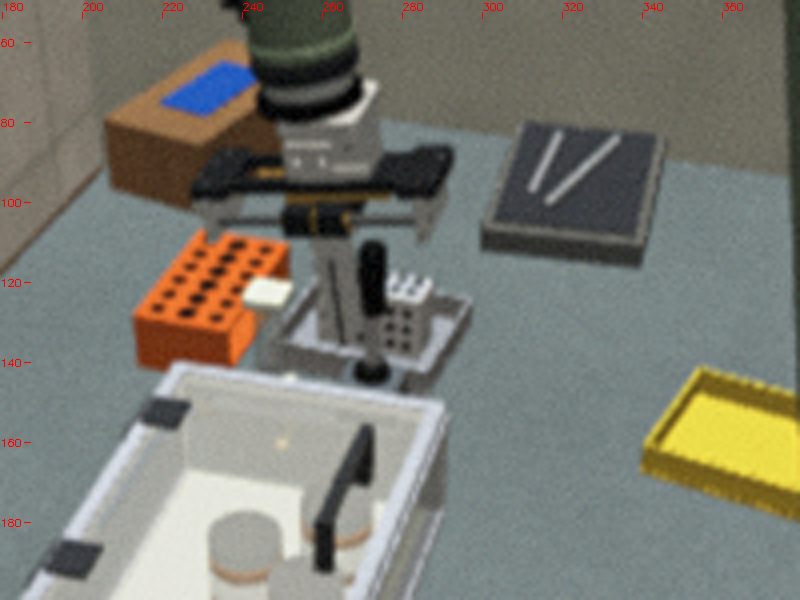

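```bash
python3 - <<'E' 
from h import *
print((proj("side",[(504,-153.5,165),(505,-216.4,165),(505,-216.4,211)])+.5-[180,50])*4)
print((proj("scene",[(504,-153.5,165),(505,-216.4,165),(505,-216.4,211)])+.5-[150,120])*4.6875)
E
```

```text
[[346.29408176 342.20241596]
 [371.5601687  299.80537583]
 [371.95992585 247.07817936]]
[[356.48527568 410.03803652]
 [264.69903016 471.33093962]
 [259.34300765 396.43961918]]
```

Emit:
{"op": "step_arm", "data": {"increments": [{"translation": [0,0.7,0],"roll": 0},{"translation": [0,0.6,-0.02],"roll": 0},{"translation": [0,0.3,-0.02],"roll": 0},{"translation": [0,0.4,-0.02],"roll": 0}]}}

```text
time: 64.6
eef_pos: [536.8, -217.4, 367.8]
tcp_rot: [[0.989, 0.065, -0.133], [0.067, -0.998, 0.008], [-0.133, -0.017, -0.991]]
force: [0.1, 5.9, -2.3]
finger_gap: 0.6
```

```bash
python3 plan.py; python3 - <<'E'
from h import *
grab("scene","s36",(150,120,320,248)); print(status.get_state()["tcp_rot"].round(3)[:,2])
E
```

```text
t 64.6 grasp [ 512.8 -215.9  189.4] yaw 3.9 F [ 0.1  5.9 -2.3] gap 0.6
[-0.133  0.007 -0.991]
```

View pics/s36.png

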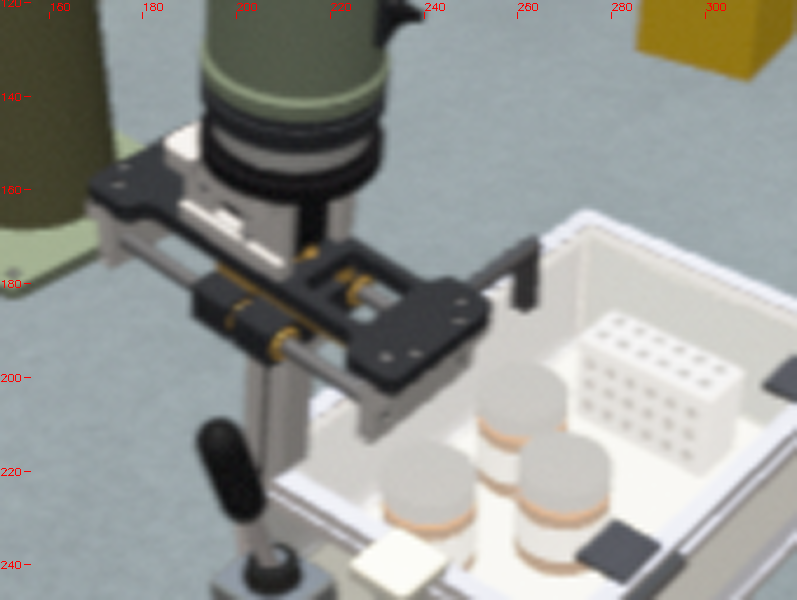

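Emit:
{"op": "step_arm", "data": {"increments": [{"translation": [-0.12,0.35,0.05],"roll": 0},{"translation": [-0.1,0.3,0.05],"roll": 0},{"translation": [0,0.15,0],"roll": 0}]}}

```text
time: 65.03
eef_pos: [533.6, -238.5, 365.2]
tcp_rot: [[0.99, 0.065, -0.126], [0.068, -0.997, 0.026], [-0.124, -0.034, -0.992]]
force: [-2.3, 14.1, 5.9]
finger_gap: 0.3
```

```bash
python3 plan.py; python3 - <<'E'
from h import *
grab("scene","s37",(150,120,320,248)); print(status.get_state()["tcp_rot"].round(3)[:,2])
E
```

```text
t 65.03 grasp [ 511.  -233.8  186.6] yaw 4.0 F [-2.3 14.1  5.9] gap 0.3
[-0.126  0.026 -0.992]
```

View pics/s37.png

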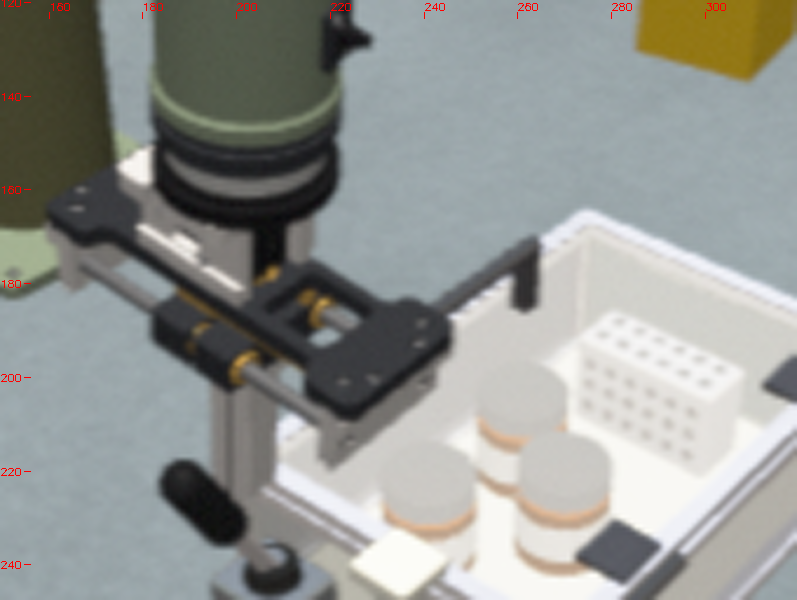

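Emit:
{"op": "step_arm", "data": {"increments": [{"translation": [0,0.05,0],"roll": 0},{"translation": [0,0.05,0],"roll": 0},{"translation": [0,0.05,0],"roll": 0},{"translation": [0,0.05,0],"roll": 0}]}}

```text
time: 65.58
eef_pos: [534.1, -239.3, 366.0]
tcp_rot: [[0.989, 0.067, -0.129], [0.073, -0.996, 0.043], [-0.126, -0.052, -0.991]]
force: [-0.3, 6.6, 2.5]
finger_gap: 0.3
```

```bash
python3 plan.py; python3 - <<'E'
from h import *
print(status.get_state()["tcp_rot"].round(3)[:,2])
E
```

```text
t 65.58 grasp [ 510.9 -231.5  187.7] yaw 4.2 F [-0.3  6.6  2.5] gap 0.3
[-0.129  0.043 -0.991]
```

Emit:
{"op": "step_arm", "data": {"increments": [{"translation": [0,0.16,0],"roll": 0},{"translation": [0,0.13,0],"roll": 0},{"translation": [0,0.12,0],"roll": 0},{"translation": [0,0.12,0],"roll": 0},{"translation": [0,0.12,0],"roll": 0}]}}

```text
time: 66.2
eef_pos: [535.5, -248.4, 364.9]
tcp_rot: [[0.988, 0.069, -0.135], [0.08, -0.994, 0.077], [-0.129, -0.087, -0.988]]
force: [-0.8, 9.2, 3.8]
finger_gap: -0.1
```

```bash
python3 plan.py; python3 - <<'E'
from h import *
grab("scene","s38",(150,120,320,248)); 
print(status.get_state()["tcp_rot"].round(3)[:,2])
E
```

```text
t 66.2 grasp [ 511.1 -234.4  187.1] yaw 4.7 F [-0.8  9.2  3.8] gap -0.1
[-0.135  0.078 -0.988]
```

View pics/s38.png

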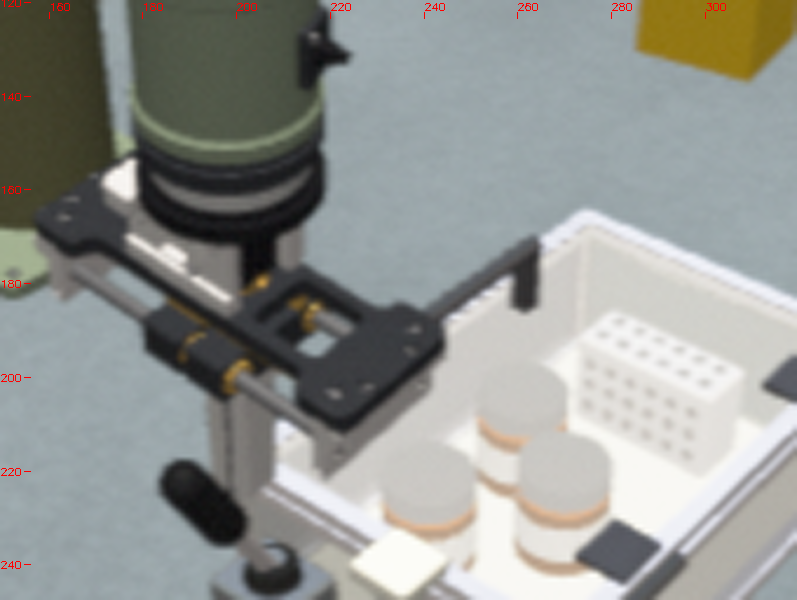

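Emit:
{"op": "step_arm", "data": {"increments": [{"translation": [0,0.1,0],"roll": 0},{"translation": [0,0.1,0],"roll": 0},{"translation": [0,0.1,0],"roll": 0},{"translation": [0,0.1,0],"roll": 0},{"translation": [0,0.1,0],"roll": 0},{"translation": [0,0.1,0],"roll": 0},{"translation": [0,0.1,0],"roll": 0},{"translation": [0,0.1,0],"roll": 0}]}}

```text
time: 67.25
eef_pos: [537.3, -257.7, 364.2]
tcp_rot: [[0.987, 0.075, -0.145], [0.093, -0.988, 0.125], [-0.134, -0.137, -0.981]]
force: [-1.0, 8.2, 4.4]
finger_gap: 0.9
```

```bash
python3 plan.py; python3 - <<'E'
from h import *
grab("scene","s39",(150,120,320,248)); 
print(status.get_state()["tcp_rot"].round(3)[:,2])
E
```

```text
t 67.25 grasp [ 511.2 -235.2  187.5] yaw 5.4 F [-1.   8.2  4.4] gap 0.9
[-0.145  0.125 -0.981]
```

View pics/s39.png

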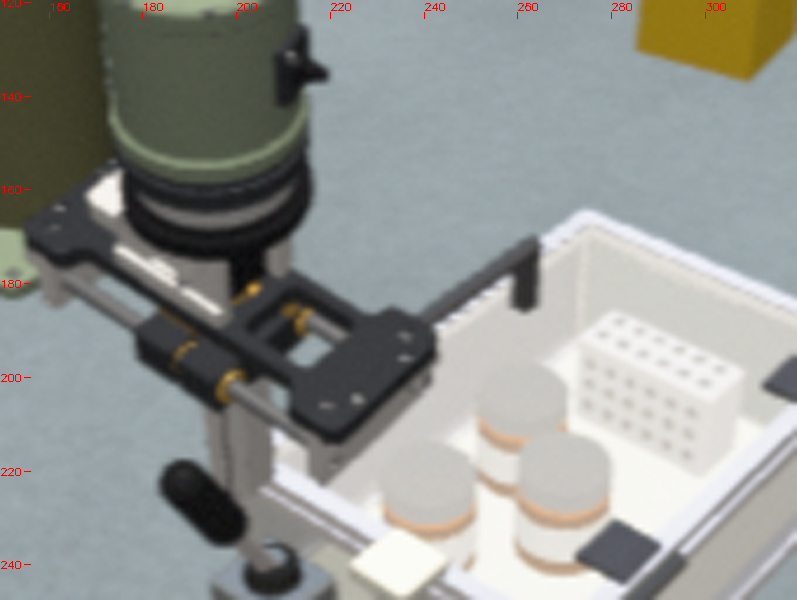

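Holding at the stop. Continue to about 69.3 s.

Emit:
{"op": "step_arm", "data": {"increments": [{"translation": [0,0.1,0],"roll": 0},{"translation": [0,0.1,0],"roll": 0},{"translation": [0,0.1,0],"roll": 0},{"translation": [0,0.1,0],"roll": 0},{"translation": [0,0.1,0],"roll": 0},{"translation": [0,0.1,0],"roll": 0},{"translation": [0,0.1,0],"roll": 0},{"translation": [0,0.1,0],"roll": 0}]}}

```text
time: 68.3
eef_pos: [539.3, -267.1, 363.0]
tcp_rot: [[0.985, 0.08, -0.156], [0.107, -0.979, 0.172], [-0.139, -0.186, -0.973]]
force: [-0.8, 8.3, 3.9]
finger_gap: 0.2
```

```bash
python3 plan.py; python3 - <<'E'
from h import *
grab("scene","s40",(150,120,320,248)); 
print(status.get_state()["tcp_rot"].round(3)[:,2])
E
```

```text
t 68.3 grasp [ 511.3 -236.1  187.9] yaw 6.2 F [-0.8  8.3  3.9] gap 0.2
[-0.156  0.173 -0.973]
```

View pics/s40.png

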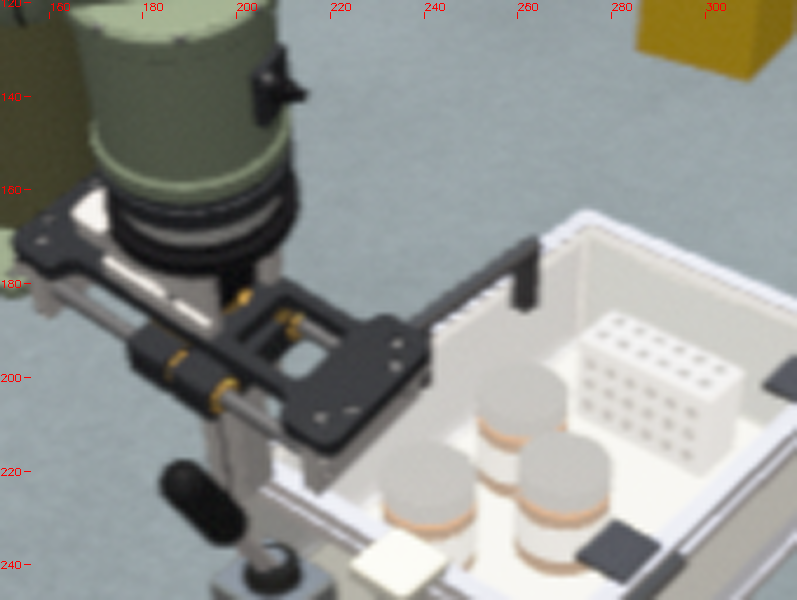

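Emit:
{"op": "step_arm", "data": {"increments": [{"translation": [0,0.1,0],"roll": 0},{"translation": [0,0.1,0],"roll": 0},{"translation": [0,0.1,0],"roll": 0},{"translation": [0,0.1,0],"roll": 0},{"translation": [0,0.1,0],"roll": 0},{"translation": [0,0.1,0],"roll": 0},{"translation": [0,0.1,0],"roll": 0},{"translation": [0,0.1,0],"roll": 0}]}}

```text
time: 69.35
eef_pos: [541.5, -276.4, 361.3]
tcp_rot: [[0.982, 0.086, -0.167], [0.122, -0.968, 0.219], [-0.143, -0.235, -0.961]]
force: [-0.6, 8.1, 4.3]
finger_gap: 0.5
```

Emit:
{"op": "step_arm", "data": {"increments": [{"translation": [0,-0.25,0],"roll": 0},{"translation": [0,-0.25,0],"roll": 0},{"translation": [0,-0.25,0],"roll": 0},{"translation": [0,-0.25,0],"roll": 0},{"translation": [0,-0.25,0],"roll": 0},{"translation": [0,-0.25,0],"roll": 0},{"translation": [0,-0.25,0],"roll": 0}]}}

```text
time: 70.22
eef_pos: [536.9, -224.2, 375.1]
tcp_rot: [[0.982, 0.086, -0.166], [0.121, -0.969, 0.216], [-0.142, -0.232, -0.962]]
force: [0.0, 0.3, 0.6]
finger_gap: 0.3
```

```bash
python3 plan.py; python3 - <<'E'
from h import *
grab("scene","s41",(150,120,320,248)); 
print(status.get_state()["tcp_rot"].round(3)[:,2])
E
```

```text
t 70.22 grasp [ 507.1 -185.3  201.9] yaw 7.0 F [0.  0.3 0.6] gap 0.3
[-0.166  0.216 -0.962]
```

View pics/s41.png

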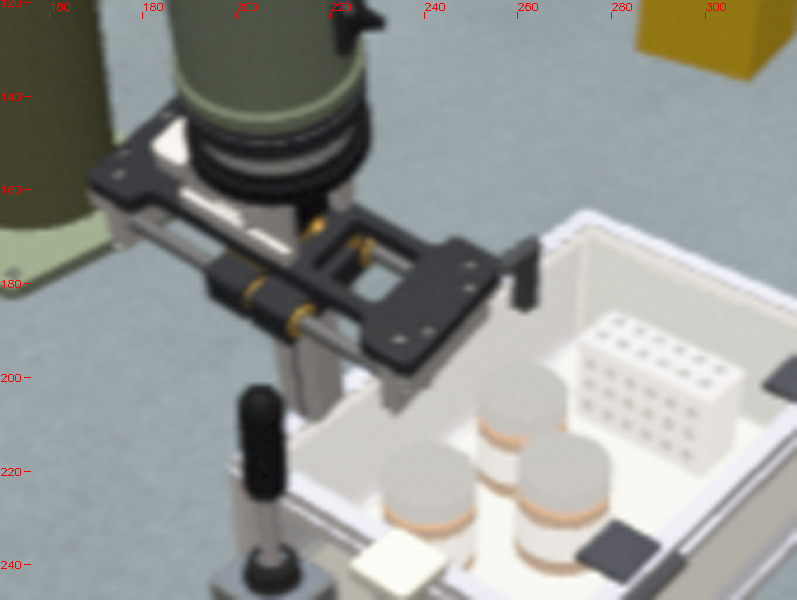

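Emit:
{"op": "step_arm", "data": {"increments": [{"translation": [0,-0.7,0],"roll": 0},{"translation": [0,-0.8,-0.2],"roll": 0},{"translation": [0,-0.8,-0.6],"roll": 0},{"translation": [0,-0.8,-0.8],"roll": 0},{"translation": [0,-0.8,-0.8],"roll": 0},{"translation": [0,-0.8,-0.8],"roll": 0},{"translation": [0,-0.5,-0.5],"roll": 0},{"translation": [0,0,0],"roll": 0},{"translation": [0,0,0],"roll": 0}]}}

```text
time: 71.4
eef_pos: [539.6, -83.3, 527.1]
tcp_rot: [[0.982, 0.092, -0.165], [0.127, -0.968, 0.216], [-0.139, -0.233, -0.962]]
force: [0.1, 0.5, 0.1]
finger_gap: -0.1
```

```bash
python3 plan.py; python3 - <<'E'
from h import *
grab("scene","s42"); show("s42","s42b",(150,140,350,290)); grab("side","d42"); show("d42","d42b",(150,80,350,250))
E
```

```text
t 71.4 grasp [510.  -44.5 353.9] yaw 7.4 F [0.1 0.5 0.1] gap -0.1
```

View pics/s42.png

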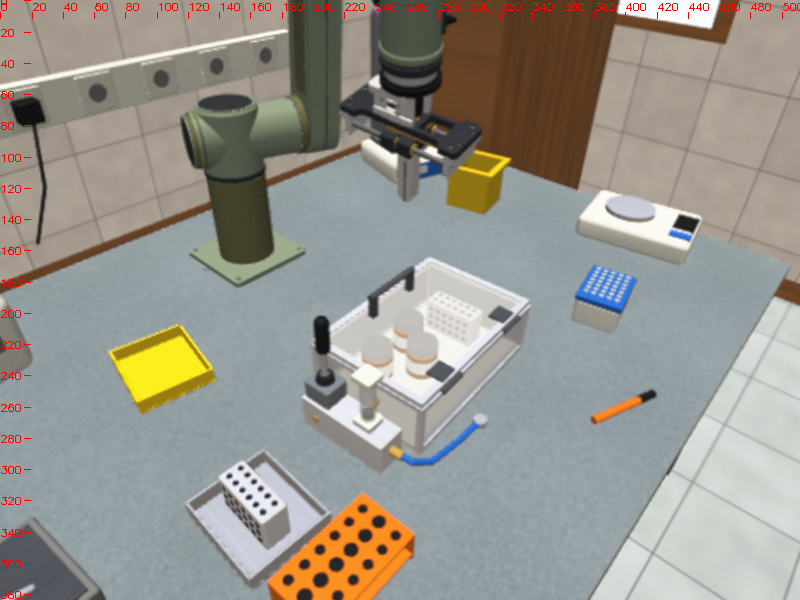

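View pics/s42b.png

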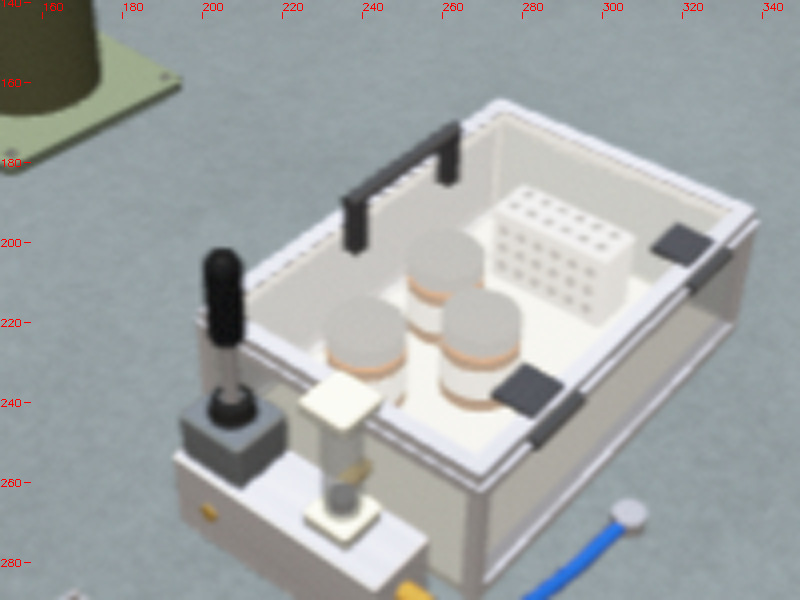

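View pics/d42.png

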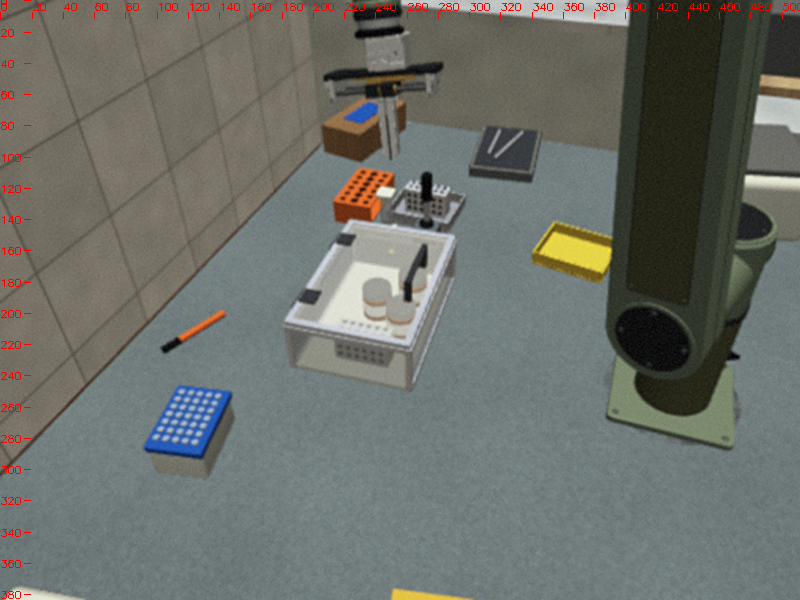

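View pics/d42b.png

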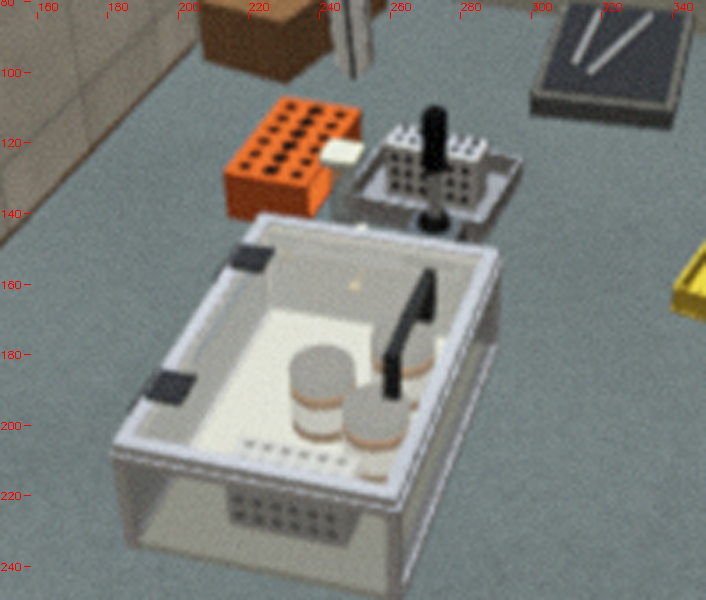

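```bash
python3 -c "
from rig import ticket
print(ticket.hand_in())"
```

```text
the job is handed in; nothing more can be done
None
```

The job is done and handed in at about 71 s of the 210 s allowed. The hand-in gives no verdict, so the results below are from my own checks.

**What I did**
- Opened the lid to about 1.5 rad and moved the spent cartridge to the steel tray.
- Stood the fresh cartridge and all three jars in the box. Only three jars were present. One had been knocked aside on the bench during the run, so I measured it again before picking it up.
- Shut the lid and pressed it down until the fingertips met about 31 N, with the handle bar at its fully shut height.
- Pushed the gas lever to its flush stop, held it there for just over 4 s at about 8 N, and let it return slowly.

**Last checks (scene and side cameras)**
- **Lid:** flat shut.
- **Box contents:** fresh cartridge and all three jars upright on the floor.
- **Spent cartridge:** standing in the steel tray.
- **Lever:** upright and centred.
- **Bystanders:** the tip box and tube rack look where they started.
- **Robot:** clear of everything, with wrist force near zero.

**What was off**
- The tool slowly tilted during the run and could not be levelled with the moves available. It reached about 0.19 rad while handling and about 0.27 rad after the lever hold. I saw no sign that it affected any placement.
- I took the lever angle from the pictures and the position of the fingers, since it could not be read directly.

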